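# Close the food processor and feed a slab of chocolate through its lid

## Task

Set the lid on the food processor's bowl with its two tabs down in the two gaps of the blue collar, and turn it a quarter turn clockwise (seen from above) to lock it. Then stand the dark chocolate slab in the lid's narrow feed slot and push it right through into the bowl with the yellow pusher, leaving the pusher fully home in the slot. Leave the other two slabs in their rack and everything else on the table where it is.

Things in the scene. Friction and masses are not known exactly. Their poses are not given: they have to be found in the camera images.
- processor: Food processor, fixed: white round base (184 mm across, 60 mm high), clear bowl on it (140 mm outside, 132 mm inside; inner floor 62 mm and rim 150 mm above the table), blue collar round the rim (182 mm across, top 163 mm above the table). Origin on the bowl's axis at table height, z up. Its x axis runs through the collar's two gaps, its y axis through the locked tabs' places.
- collar (a point): Point on the bowl's axis, level with its rim. The collar's ledge (inner diameter 148 mm, underside 8.5 mm above the rim) is cut by two gaps 40 mm wide on +x and -x that let the lid's tabs down. Turned 90 degrees clockwise seen from above, the tabs run under the ledge and meet stops about 1 degree later: the lid is locked, its x axis along this y axis.
- lid_chute (a point): Centre of the chute of the loose lid (0.22 kg, lies right way up; half-turned it is the same). Lid: grey disc 140 mm across, 6 mm thick; two orange tabs on +x and -x, 26 mm wide, reaching 84 mm from the axis. The orange chute in its middle, also the handle, is 59 (x) by 23 (y) by 44 mm tall. This point is on the lid's axis, z up, 22 mm above the disc's top, 38 mm above the skirt's foot.
- lid_mouth (a point): Centre of the chute's rim, 22 mm above lid_chute, 50 mm above the disc's underside. The disc's underside rests on the bowl's rim when seated, so this point is then 200 mm above the table. The feed slot from here down through the disc is 49 mm (x) by 13 mm (y), its edges rounded. Under the disc a skirt 128 mm across, 10 mm deep goes inside the bowl.
- gate (a joint): Sprung black gate at the foot of the feed slot, 50 mm below the rim; 0 closed, up to 1.45 rad hanging open. It carries the slab's weight, so that the slab stops with its top about 10 mm above the rim; it yields downward to a push of about 1 to 5 N, then rubs on what passes and springs shut behind it.
- dark_center (a point): Centre (half-way up) of the dark brown chocolate slab, 46 mm wide (its x), 10 mm thick (its y), 60 mm tall (z), 0.04 kg, loose. It stands on edge in one of the rack's three wells, its upper 36 mm out of the rack. Turned half round it is the same.
- milk_center (a point): Centre of the light brown slab, same size; stays in the rack.
- white_center (a point): Centre of the cream-white slab, same size; stays in the rack.
- rack: White rack fixed to the table, 72 (x) by 170 (y) by 30 mm high; origin under its middle. Wells 49 by 13 mm, 24 mm deep, at y = -60, 0 and 60 mm; each holds a slab with the slab's y along the rack's y.
- pusher_grip (a point): Centre of the grip of the yellow pusher, loose, 0.08 kg, upright in its holder; half-turned it is the same. Grip 40 (x) by 14 (y) by 32 mm tall. Under it a flange 62 by 26 by 6 mm, resting on the chute's rim when home (this point is then 22 mm above the rim). Under that a flat blade 46 (x) by 10 (y) by 68 mm long, its lower end 90 mm below this point.
- holder: Black pusher holder fixed to the table, 72 (x) by 36 (y) by 46 mm high, with one well 49 by 13 mm and 41 mm deep in which the pusher's blade stands; origin under its middle.
- jar: Jar with a red cap, 64 mm across, 110 mm tall; leave alone. Origin under its middle.
- cup: Steel mug, 72 mm across, 70 mm tall; leave alone. Origin under its middle.
- tin: Tin, 72 mm across, 90 mm tall; leave alone. Origin under its middle.
- spatula: Small palette spatula, 160 mm long, lying on the table, handle to its -x; leave alone.
Mind the look-alikes: they are no part of the job. There is more than one size of the part that bears pusher_grip; the job needs the smallest.

How it is judged:
On the way, in this order (a step that is already met when the one before it is completed fails the run):
1. the lid lies down on the bowl's rim, level and centred, tabs in the gaps (horizontal distance between lid_chute and processor below 0.005 m and z of lid_chute in the frame of processor below 0.183 m and angle between lid_chute's own z axis and vertical below 0.06 rad and angle between the x axis of lid_chute and the x axis of processor, either way round below 0.2 rad), for 0.1 s.
2. the lid is turned a quarter turn, its tabs under the ledge (horizontal distance between lid_chute and processor below 0.005 m and z of lid_chute in the frame of processor below 0.183 m and angle between lid_chute's own z axis and vertical below 0.06 rad and angle between the x axis of lid_chute and the y axis of processor, either way round below 0.21 rad), for 0.2 s.
3. the dark slab stands in the feed slot of the locked lid (all of step 2 and horizontal distance between dark_center and lid_chute below 0.006 m and z of dark_center in the frame of lid_chute below 0.03 m and angle between dark_center's own z axis and vertical below 0.15 rad), for 0.1 s.
4. the slab has gone through into the bowl with the pusher behind it in the slot (all of step 2 and horizontal distance between dark_center and processor below 0.066 m and z of dark_center in the frame of processor between 0.06 and 0.11 m and horizontal distance between pusher_grip and lid_chute below 0.006 m and angle between pusher_grip's own z axis and vertical below 0.12 rad and z of pusher_grip in the frame of lid_chute below 0.08 m), for 0.1 s.
At the end, for the whole second after the job is handed in: Lid seated (within 5 mm of the bowl axis, level) and locked (within 12 degrees of the full quarter turn); dark slab in the bowl, centre under 110 mm; pusher upright in the slot, flange within 4 mm of the rim; other slabs within 20 mm and other things within 30 mm of their starts (all of step 2 and horizontal distance between dark_center and processor below 0.066 m and z of dark_center in the frame of processor between 0.06 and 0.11 m and horizontal distance between pusher_grip and lid_chute below 0.006 m and angle between pusher_grip's own z axis and vertical below 0.12 rad and z of pusher_grip in the frame of lid_chute below 0.048 m and distance of each of milk_center, white_center from where it was at the start of the episode below 0.02 m and distance of each of jar, cup, tin, spatula from where it was at the start of the episode below 0.03 m); the robot touches nothing.
It fails at once if one of the other slabs is disturbed by more than 20 mm (distance of any of milk_center, white_center from where it was at the start of the episode above 0.02 m).
It fails at once if a bystander is moved by more than 30 mm (distance of any of jar, cup, tin, spatula from where it was at the start of the episode above 0.03 m).
It also fails if it takes over 72 s, if anything falls off the work surface, if the arm or the gripper's body presses on something with over 40 N, if the wrist force passes 120 N, or if a joint passes its speed limit or range.

## Robot

A 7-joint arm with a two-finger parallel gripper is mounted at the origin on the work surface. World frame = base frame: x ahead of the robot, y to its left, z up, the work surface at z = 0. Lengths are in m, angles in rad, forces in N, time in s.
With the tool pointing down it reaches from about 0.35 to 0.9 m from the base axis. Payload 8.1 kg.
Tool frame: the origin (TCP) lies on the centre line of the jaws, within the pads' length; the fingertips stand 22 mm ahead of it and the grasp point (between the pads) lies 3 mm ahead of it (arm.finger_overhang is the distance from the TCP to the fingertips, in m); z points along the fingers, y is the direction in which the jaws open and shut (so a half turn about z gives the same grasp; the last joint's range is limited). The gripper opens to 92 mm and grips with 3 to 60 N. Pads are 19 mm wide; open, the fingers measure 130 mm over their backs; the gripper's body (75 mm by 190 mm) begins 47 mm behind the grasp point.
Start: joints at [-1.421, 0.434, 0.025, 1.573, -0.012, 1.134, -0.075], TCP at [0.156, 0.605, 0.249] pointing down, gripper open.
Joint ranges: [-2.62, 2.62], [-0.44, 2.09], [-1.27, 1.32], [0.08, 2.57], [-1.32, 4.46], [0.12, 2], [-2.74, 2.74]. Speed limits (rad/s): [2.22, 2.22, 3.01, 3.01, 3.14, 3.14, 3.14].

## Interface

Orientations are given as a rotation vector (axis times angle).
In Python, from cell import arm gives the robot as it stands. The module is installed in compiled form; this text tells all that it offers.
- The arm moves only by the tool step_arm, never from a script. Its argument "plan" is a list of rows, each an object of numbers: "wx", "wy", "wz": the turn, a rotation vector about the tool's x, y, z in units of 6 degrees (1.0 is 6 degrees); "tx", "ty", "tz": the shift along the tool's x, y, z in cm; "hand": the opening, from 0 (shut) to 1 (fully open). A call has exactly 10 rows; each row shifts and turns the commanded pose from where the row before left it, along the tool's axes as they then stand; what a row does not reach is not made up. A row lasts 1/12 s, in which the tool goes at most 41.7 mm and 7.16 degrees, less where a joint would pass 70% of its speed; a pose out of reach is approached as far as the arm can. A call is refused whole if a number of a shift passes 4.17 or a number of a turn 1, either way. A call with a gripper value outside its range is refused whole. The fingers move at their own pace and stop on an object; "force" is the grip in N (left out, the last holds). Time passes only in rows, so rows that do not move let the fingers close, or fill a call up. It gives the time, the measured TCP pose, the force and the opening at its end, in the units of the state.
- arm.observe(): the state, without advancing time (a new reading comes with each control period).
- arm.get_image(name): name is "scene" or "top" or "wrist"; returns (picture, depth): 384x512x3 uint8, red, green, blue; 384x512 float32, m along the optical axis (not along the pixel's ray), 0 where there is no reading.
- arm.calibration(name): a dict with "mtx" (3x3 intrinsics, pixels), "R" (3x3) and "t" (3): a world point X has camera coordinates R X + t. Camera axes: x right, y down, z forward; pixel columns grow to the right and rows downward; lengths in m; the calibration is good to about 2 mm. A picture is of the moment at which its call begins: read the wrist's pose just before it. calibration takes no time and is no camera call; for the wrist camera it gives the pose at the moment of the call.
- arm.sign_off(): hands the job in, once; it reports no verdict.
The state is a dict: "clock": time; "joints": joint angles; "dq": joint speeds; "joint_efforts": joint torques, N m; "position": TCP position; "ee_rot": TCP orientation; "force": force on the tool from outside, world axes, zero at the start; "ft_torque": the same for the moment, N m; "width": opening from 0.0 (shut) to 1.0 (fully open).
Only numpy, scipy, OpenCV 4.12 (cv2) and the standard library are available. Lean on these libraries where they do the work, as an engineer would, in place of code of your own. Each camera call takes 0.05 s, during which the arm holds its last target.

## Working session

There is one attempt and no reset: what is moved stays moved. The work goes in short steps, Python scripts to look and compute and a tool call to move; the robot and the scene stay as the last step left them, time stands still between calls to the robot, and variables do not carry over. Pictures are saved under pics/ and viewed, and the job is handed in when it is done.

Besides the shell and the picture viewer there is one more tool, called by a JSON object that holds its "op" and its "data", one argument or row to a line. step_arm: Moves the arm, as the interface text tells. Its arguments: {"type":"object","properties":{"plan":{"type":"array"},"force":{"type":"number"}},"required":["plan"]}

```bash
mkdir -p pics; cat > h.py <<'E'
import numpy as np, cv2
from scipy.spatial.transform import Rotation as Rn
from cell import arm
def grab(name,tag):
    c=arm.calibration(name); im,d=arm.get_image(name)
    cv2.imwrite(f'pics/{tag}.png',im[:,:,::-1]); np.savez(f'pics/{tag}.npz',im=im,d=d,**{k:np.array(c[k]) for k in('mtx','R','t')})
    return im,d,c
def load(tag): return np.load(f'pics/{tag}.npz')
def cloud(z):
    d=z['d'];K=z['mtx'];v,u=np.mgrid[:d.shape[0],:d.shape[1]]
    P=np.stack([(u-K[0,2])/K[0,0]*d,(v-K[1,2])/K[1,1]*d,d],-1)
    return (P-z['t'].ravel())@z['R']
def crop(tag,u0,v0,u1,v1,s,out):
    im=cv2.imread(f'pics/{tag}.png')[v0:v1,u0:u1]; cv2.imwrite(f'pics/{out}.png',cv2.resize(im,None,fx=s,fy=s,interpolation=cv2.INTER_CUBIC))
E
python3 - <<'E'
from h import *
o=arm.observe();print(o)
for n in('scene','top','wrist'):
    _,d,c=grab(n,n+'0');print(n,c)
E
```

```text
{'clock': 0.0, 'joints': array([-1.42061791,  0.43524946,  0.02495251,  1.57410763, -0.01160896,
        1.13397803, -0.07510657]), 'dq': array([-7.94576542e-04, -4.27924711e-04,  4.71962045e-05,  4.53545641e-04,
        2.06552150e-04, -2.73731340e-04,  7.81505948e-04]), 'joint_efforts': array([ 7.88345769e-04, -6.67857170e+01,  9.85405035e-01, -3.14460397e+01,
       -6.05108030e-02,  4.34252957e-02,  1.83995967e-04]), 'position': array([0.15622834, 0.60466515, 0.24792418]), 'ee_rot': array([-3.96093984e-01, -3.11644818e+00,  2.50670499e-03]), 'force': array([0.48281014, 0.03342844, 0.23472886]), 'ft_torque': array([ 0.0301084 , -0.00514811,  0.03858569]), 'width': 1.0015659778248338}
scene {'mtx': array([[396.29510193,   0.        , 258.12347545],
       [  0.        , 396.29510193, 190.56050423],
       [  0.        ,   0.        ,   1.        ]]), 'R': array([[-0.81131822,  0.58439959, -0.01548758],
       [ 0.4698996 ,  0.63614011, -0.61198049],
       [-0.34778888, -0.50378853, -0.7907212 ]]), 't': array([ 0.44148395, -0.18698664,  1.42961907])}
top {'mtx': array([[356.77721533,   0.        , 255.42424507],
       [  0.        , 356.77721533, 189.9526193 ],
       [  0.        ,   0.        ,   1.        ]]), 'R': array([[-2.79355429e-02, -9.99598451e-01, -4.74795132e-03],
       [-9.86154447e-01,  2.83359087e-02, -1.63390587e-01],
       [ 1.63459515e-01,  1.17808557e-04, -9.86550036e-01]]), 't': array([0.0151432 , 0.51637993, 0.90506423])}
wrist {'mtx': array([[288.5947968 ,   0.        , 256.17535844],
       [  0.        , 288.5947968 , 192.57939367],
       [  0.        ,   0.        ,   1.        ]]), 'R': array([[ 2.49197321e-01,  9.68452723e-01, -1.38301686e-04],
       [ 9.30648313e-01, -2.39430167e-01,  2.76707270e-01],
       [ 2.67944796e-01, -6.90834207e-02, -9.60954248e-01]]), 't': array([-0.62490291, -0.03559524,  0.38882832])}
```

```bash
python3 - <<'E'
from h import *
crop('top0',110,150,260,300,5,'c1');crop('top0',195,90,345,270,4,'c2');crop('top0',335,180,425,245,8,'c3');crop('scene0',280,170,420,310,5,'c4')
E
```

```text
(no output)
```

The candidate pushers in the top view are at (227,223), (135,272) and (190,268). The one at (227,223) is clearly the smallest and is the only one in the black holder, so it is the one I need. The dark slab is the middle one, at about (382,212).

Next I'll measure the poses.

```bash
cat > meas.py <<'E'
from h import *
def rect(P):
    r=cv2.minAreaRect((P*1000).astype(np.float32)); b=cv2.boxPoints(r)
    e=[b[1]-b[0],b[2]-b[1]]; e=max(e,key=np.linalg.norm); a=np.degrees(np.arctan2(e[1],e[0]))%180
    return np.round(r[0],1),np.round(r[1],1),round(a,1)
for t in('top0','scene0'):
    z=load(t);C=cloud(z);im=z['im'];hsv=cv2.cvtColor(im,cv2.COLOR_RGB2HSV);H,S,V=cv2.split(hsv);Z=C[...,2];ok=z['d']>0
    def box(x0,x1,y0,y1): return ok&(C[...,0]>x0)&(C[...,0]<x1)&(C[...,1]>y0)&(C[...,1]<y1)
    tb=C[ok&(abs(Z)<.03)&(abs(C[...,1])<.5)&(C[...,0]>.2)&(C[...,0]<.8)&(S<30)];print(t,'table med z',np.median(tb[:,2]))
    # collar
    m=ok&(H>100)&(H<125)&(S>120)&(Z>.14)&(Z<.18);P=C[m];print('collar n',len(P),'z',np.percentile(P[:,2],[5,50,95]))
    top=P[P[:,2]>np.median(P[:,2])-.006][:,:2]
    hull=cv2.convexHull((top*1000).astype(np.float32));print('collar circ',cv2.minEnclosingCircle(hull))
    A=np.c_[2*top,np.ones(len(top))]
    m=ok&(H<18)&(S>110)&(Z>.004)&(Z<.10)&(C[...,1]>.1)
    n,l,st,c=cv2.connectedComponentsWithStats(m.astype(np.uint8))
    for i in range(1,n):
        if st[i,4]>15:
            P=C[l==i];print('orange',st[i],np.round(P.mean(0),4),'zmax',np.percentile(P[:,2],98).round(4))
            T=P[P[:,2]>np.percentile(P[:,2],95)-.004];print('   top rect',rect(T[:,:2]),len(T))
    m=ok&(H>20)&(H<35)&(S>110)&(Z>.03)&(C[...,1]<.5)&(C[...,1]>-.3)
    n,l,st,c=cv2.connectedComponentsWithStats(m.astype(np.uint8))
    for i in range(1,n):
        if st[i,4]>60:
            P=C[l==i];zm=np.percentile(P[:,2],97);T=P[P[:,2]>zm-.006];print('yellow',st[i],'zmax',zm.round(4),rect(T[:,:2]),np.round(np.median(T,0),4))
            for zz in (zm-.035,):
                T=P[abs(P[:,2]-zz)<.005]; 
                if len(T)>5: print('   flange',rect(T[:,:2]))
    m=ok&(C[...,1]<-.15)&(C[...,1]>-.5)&(C[...,0]>.2)&(C[...,0]<.65)&(Z>.02)&(Z<.042)&(S<50)&(V>110)
    n,l,st,c=cv2.connectedComponentsWithStats(m.astype(np.uint8))
    for i in range(1,n):
        if st[i,4]>100:print('rack?',st[i],rect(C[l==i][:,:2]),np.median(C[l==i][:,2]))
    m=box(.2,.6,-.45,-.15)&(Z>.055)&(Z<.075)
    n,l,st,c=cv2.connectedComponentsWithStats(m.astype(np.uint8))
    for i in range(1,n):
        if st[i,4]>10:print('slab',st[i],rect(C[l==i][:,:2]),np.median(C[l==i],0).round(4),np.median(im[l==i],0))
E
python3 meas.py
```

```text
top0 table med z 0.00017153205869365
collar n 1374 z [0.14319259 0.16250449 0.16511849]
collar circ ((621.6378173828125, 23.469083786010742), 91.89421081542969)
orange [151 169  10   6  30] [0.5804 0.2742 0.0164] zmax 0.0194
   top rect (array([580.9, 273.6]), array([21.9, 10.6]), np.float32(69.5)) 21
orange [134 184  19  25 246] [0.507  0.2973 0.0458] zmax 0.0624
   top rect (array([508. , 299.4]), array([21.4, 56.4]), np.float32(160.3)) 84
orange [132 222  10   7  39] [0.4348 0.323  0.0163] zmax 0.0194
   top rect (array([435. , 322.9]), array([24.8, 10.9]), np.float32(73.0)) 33
yellow [219 210  13  26 196] zmax 0.1137 (array([432.6,  79.3]), array([13.6, 37.6]), np.float32(173.1)) [0.4312 0.0786 0.1111]
   flange (array([431.7,  79.3]), array([25.7, 59.9]), np.float32(171.5))
yellow [173 253  32  31 418] zmax 0.1389 (array([322.4, 167.7]), array([17.9, 50.7]), np.float32(132.0)) [0.3212 0.1679 0.1368]
   flange (array([321.3, 155.9]), array([14.6, 44.7]), np.float32(160.2))
yellow [125 256  21  33 512] zmax 0.1388 (array([315.6, 298.4]), array([17.2, 50.1]), np.float32(177.1)) [0.
[... 1632 characters left out ...]
9  33 468] zmax 0.1394 (array([312.8, 299.5]), array([18.1, 51.5]), np.float32(176.8)) [0.3152 0.3001 0.1373]
   flange (array([317.6, 306.2]), array([18.9, 70.2]), np.float32(153.5))
rack? [203 120  48  31 452] (array([ 447.4, -326.8]), array([ 75.8, 173.3]), np.float32(103.6)) 0.03038723885932534
slab [209 115  10  10  43] (array([ 460.8, -384.8]), array([44.4, 13.5]), np.float32(10.6)) [ 0.4621 -0.3834  0.064 ] [129. 118.  97.]
slab [221 123  10  10  46] (array([ 449.2, -326.8]), array([45.6, 11.2]), np.float32(9.0)) [ 0.4494 -0.3242  0.0649] [32.5 15.   9.5]
slab [233 130  11  11  53] (array([ 434.9, -267.7]), array([45.1, 14.4]), np.float32(14.8)) [ 0.4362 -0.2663  0.065 ] [97. 61. 37.]
```

```bash
python3 - <<'E'
from h import *
for t in('top0','scene0'):
    z=load(t);C=cloud(z);im=z['im'];H,S,V=cv2.split(cv2.cvtColor(im,cv2.COLOR_RGB2HSV));Z=C[...,2];ok=z['d']>0
    m=ok&(H>100)&(H<125)&(S>100)&(Z>.155)&(Z<.17);P=C[m][:,:2]
    from scipy.optimize import least_squares
    c=np.array([.621,.024])
    for it in range(5):
        a=np.arctan2(*(P-c).T[::-1]);r=np.linalg.norm(P-c,axis=1)
        # outer edge: max r by angle bin
        b=(np.degrees(a)//8).astype(int);pts=[P[b==k][np.argmax(r[b==k])] for k in set(b) if (b==k).sum()>8]
        pts=np.array(pts);s=least_squares(lambda q:np.hypot(pts[:,0]-q[0],pts[:,1]-q[1])-q[2],[*c,.091],loss='soft_l1',f_scale=.001);c=s.x[:2]
        pin=np.array([P[b==k][np.argmin(r[b==k])] for k in set(b) if (b==k).sum()>8]);s2=least_squares(lambda q:np.hypot(pin[:,0]-q[0],pin[:,1]-q[1])-q[2],[*c,.074],loss='soft_l1',f_scale=.001)
    # angular gaps at mid radius
    mm=(r>.078)&(r<.088);aa=np.sort(np.degrees(a[mm]));g=np.diff(np.r_[aa,aa[0]+360]);i=np.argsort(g)[-3:]
    print(t,'outer',s.x.round(4),'inner',s2.x.round(4),[(aa[k].round(1),(aa[k]+g[k]).round(1),((aa[k]+g[k]/2)%180).round(1)) for k in i])
    # gap edge points in local frame
    for th in [round(((aa[k]+g[k]/2)),1) for k in i[1:]]:
        R=np.array([[np.cos(np.radians(th)),np.sin(np.radians(th))],[-np.sin(np.radians(th)),np.cos(np.radians(th))]])
        Q=(P-c)@R.T;Q=Q[(Q[:,0]>.07)&(abs(Q[:,1])<.04)]
        print(th,'edges',Q[Q[:,1]>0][:,1].min().round(4),Q[Q[:,1]<0][:,1].max().round(4))
E
```

```text
top0 outer [0.6215 0.0231 0.0909] inner [0.6215 0.023  0.0749] [(np.float64(-3.9), np.float64(-2.3), np.float64(176.9)), (np.float64(9.5), np.float64(39.0), np.float64(24.3)), (np.float64(-171.8), np.float64(-141.6), np.float64(23.3))]
24.3 edges 0.0191 -0.0207
-156.7 edges 0.0195 -0.0203
scene0 outer [0.6206 0.0244 0.0914] inner [0.62   0.0243 0.0745] [(np.float64(-53.3), np.float64(-50.3), np.float64(128.2)), (np.float64(-170.3), np.float64(-141.7), np.float64(24.0)), (np.float64(10.4), np.float64(39.2), np.float64(24.8))]
-156.0 edges 0.0194 -0.0195
24.8 edges 0.018 -0.0198
```

```bash
cat > nav.py <<'E'
from h import *
def st(p=True):
    o=arm.observe();R=Rn.from_rotvec(o['ee_rot']).as_matrix()
    y=np.degrees(np.arctan2(R[1,1],R[0,1]))
    if p: print('t',round(o['clock'],2),'pos',o['position'].round(4),'toolY yaw',y.round(2),'z',R[:,2].round(4),'F',o['force'].round(1),'T',o['ft_torque'].round(2),'w',round(o['width']*92,1),'j7',o['joints'][6].round(2),'j',o['joints'].round(2))
    return o,R,y
def to(x,y,z,yaw=None):
    """remaining shift in tool axes cm (current yaw), turn in 6deg units about tool z; and shift after turning"""
    o,R,y0=st(); d=(np.array([x,y,z])-o['position'])*100
    print('shift now(cm)',(R.T@d).round(3))
    if yaw is not None:
        dy=(yaw-y0+180)%360-180; 
        w=-dy/6; print('turn wz total units',w.round(3)); R2=R@Rn.from_euler('z',np.radians(w*6)).as_matrix(); print('shift after turn',(R2.T@d).round(3))
    # levelling
    zt=R[:,2];ax=np.cross(zt,[0,0,-1]);print('level rotvec tool (units)',(np.degrees(R.T@ax)/6).round(3))
E
python3 -c "
from nav import *
to(.508,.299,.25,71.3)"
```

```text
t 0.15 pos [0.1563 0.6048 0.2481] toolY yaw 75.51 z [-2.0e-04 -1.2e-03 -1.0e+00] F [-0.3  0.2 -0.8] T [0.05 0.02 0.01] w 92.2 j7 -0.08 j [-1.42  0.44  0.02  1.57 -0.01  1.13 -0.08]
shift now(cm) [-41.704 -20.808  -0.158]
turn wz total units 0.702
shift after turn [-43.12  -17.688  -0.158]
level rotvec tool (units) [-0.012  0.001  0.   ]
```

{"op": "step_arm", "data": {
  "plan": [
    {"tx": -3.7, "ty": -1.8, "hand": 0.6},
    {"tx": -3.7, "ty": -1.8, "hand": 0.6},
    {"tx": -3.7, "ty": -1.8, "hand": 0.6},
    {"tx": -3.7, "ty": -1.8, "hand": 0.6},
    {"tx": -3.7, "ty": -1.8, "hand": 0.6},
    {"tx": -3.7, "ty": -1.8, "hand": 0.6},
    {"tx": -3.7, "ty": -1.8, "hand": 0.6},
    {"tx": -3.7, "ty": -1.8, "hand": 0.6},
    {"tx": -3.7, "ty": -1.8, "hand": 0.6},
    {"wz": 0.7, "hand": 0.6}
  ],
  "force": 30
}}

```text
invalid input at $.plan[0]: expected keys wx, wy, wz, tx, ty, tz, hand
```

```bash
python3 -c "
from nav import *
to(.508,.299,.20,71.3); grab('wrist','w1')"
```

```text
t 0.15 pos [0.1563 0.6048 0.2481] toolY yaw 75.51 z [-2.0e-04 -1.2e-03 -1.0e+00] F [-0.3  0.2 -0.8] T [0.05 0.02 0.01] w 92.2 j7 -0.08 j [-1.42  0.44  0.02  1.57 -0.01  1.13 -0.08]
shift now(cm) [-41.703 -20.802   4.842]
turn wz total units 0.702
shift after turn [-43.119 -17.682   4.842]
level rotvec tool (units) [-0.012  0.001  0.   ]
```

The call was refused because every row needs all seven keys. The picture is unchanged: the arm has not moved and the view still shows the gripper over the bin.

{"op": "step_arm", "data": {
  "plan": [
    {"wx": 0, "wy": 0, "wz": 0, "tx": -3.7, "ty": -1.8, "tz": 0, "hand": 0.6},
    {"wx": 0, "wy": 0, "wz": 0, "tx": -3.7, "ty": -1.8, "tz": 0, "hand": 0.6},
    {"wx": 0, "wy": 0, "wz": 0, "tx": -3.7, "ty": -1.8, "tz": 0, "hand": 0.6},
    {"wx": 0, "wy": 0, "wz": 0, "tx": -3.7, "ty": -1.8, "tz": 0, "hand": 0.6},
    {"wx": 0, "wy": 0, "wz": 0, "tx": -3.7, "ty": -1.8, "tz": 0, "hand": 0.6},
    {"wx": 0, "wy": 0, "wz": 0, "tx": -3.7, "ty": -1.8, "tz": 0, "hand": 0.6},
    {"wx": 0, "wy": 0, "wz": 0, "tx": -3.7, "ty": -1.8, "tz": 0, "hand": 0.6},
    {"wx": 0, "wy": 0, "wz": 0, "tx": -3.7, "ty": -1.8, "tz": 0, "hand": 0.6},
    {"wx": 0, "wy": 0, "wz": 0, "tx": -3.7, "ty": -1.8, "tz": 0, "hand": 0.6},
    {"wx": 0, "wy": 0, "wz": 0.7, "tx": 0, "ty": 0, "tz": 0, "hand": 0.6}
  ],
  "force": 30
}}

```text
clock: 1.03
position: [0.4458, 0.3567, 0.249]
ee_rot: [0.524, 3.093, -0.004]
force: [0.9, -1.1, -0.2]
width: 0.598
```

```bash
python3 -c "
from nav import *
to(.508,.299,.15,71.3); grab('wrist','w2')"
```

```text
t 1.03 pos [0.4458 0.3567 0.249 ] toolY yaw 70.76 z [ 0.0041 -0.0035 -1.    ] F [ 0.9 -1.1 -0.2] T [-0.1  -0.01 -0.03] w 55.0 j7 0.52 j [-0.89  0.34  0.16  1.72 -0.05  1.08  0.52]
shift now(cm) [-7.724 -3.38   9.945]
turn wz total units -0.089
shift after turn [-7.692 -3.453  9.945]
level rotvec tool (units) [-0.019  0.048 -0.   ]
```

The wrist view shows the lid. The chute is at about (230,235), one tab is at (230,169), and the other tab is hidden behind the fingers. I'll cross-check the lid's position from this camera.

```bash
python3 - <<'E'
from h import *
import sys
z=load('w2');C=cloud(z);im=z['im'];H,S,V=cv2.split(cv2.cvtColor(im,cv2.COLOR_RGB2HSV))
m=(H<18)&(S>150)&(z['d']>0)&(C[...,1]>.2)&(C[...,2]<.1)
n,l,st,c=cv2.connectedComponentsWithStats(m.astype(np.uint8))
for i in range(1,n):
    if st[i,4]>20:
        P=C[l==i];zm=np.percentile(P[:,2],96);T=P[P[:,2]>zm-.004]
        r=cv2.minAreaRect((T[:,:2]*1000).astype(np.float32));print(st[i],zm.round(4),r,len(T))
E
```

```text
[220 164  21  11 221] 0.0167 ((436.25115966796875, 323.8920593261719), (26.097156524658203, 13.264223098754883), 71.48450469970703) 209
[219 204  21  54 927] 0.0599 ((508.0461730957031, 299.86468505859375), (22.926559448242188, 56.219398498535156), 71.34876251220703) 419
```

{"op": "step_arm", "data": {
  "plan": [
    {"wx": 0, "wy": 0, "wz": 0, "tx": -2.0, "ty": -0.85, "tz": 2.5, "hand": 0.6},
    {"wx": 0, "wy": 0, "wz": 0, "tx": -2.0, "ty": -0.85, "tz": 2.5, "hand": 0.6},
    {"wx": 0, "wy": 0, "wz": 0, "tx": -2.0, "ty": -0.85, "tz": 2.5, "hand": 0.6},
    {"wx": 0, "wy": 0.04, "wz": -0.09, "tx": -1.7, "ty": -0.85, "tz": 2.4, "hand": 0.6},
    {"wx": 0, "wy": 0, "wz": 0, "tx": 0, "ty": 0, "tz": 0, "hand": 0.6},
    {"wx": 0, "wy": 0, "wz": 0, "tx": 0, "ty": 0, "tz": 0, "hand": 0.6},
    {"wx": 0, "wy": 0, "wz": 0, "tx": 0, "ty": 0, "tz": 0, "hand": 0.6},
    {"wx": 0, "wy": 0, "wz": 0, "tx": 0, "ty": 0, "tz": 0, "hand": 0.6},
    {"wx": 0, "wy": 0, "wz": 0, "tx": 0, "ty": 0, "tz": 0, "hand": 0.6},
    {"wx": 0, "wy": 0, "wz": 0, "tx": 0, "ty": 0, "tz": 0, "hand": 0.6}
  ]
}}

```text
clock: 1.92
position: [0.5, 0.3093, 0.1507]
ee_rot: [-0.492, -3.099, -0.003]
force: [-1.1, -1.2, 0.4]
width: 0.601
```

```bash
python3 -c "
from nav import *
to(.508,.299,.044,71.3)"
```

```text
t 1.92 pos [0.5    0.3093 0.1507] toolY yaw 71.95 z [-0.0029  0.0027 -1.    ] F [-1.1 -1.2  0.4] T [-0.02  0.03 -0.  ] w 55.3 j7 0.7 j [-0.75  0.47  0.15  1.79 -0.09  0.89  0.7 ]
shift now(cm) [-1.116 -0.75  10.664]
turn wz total units 0.108
shift after turn [-1.124 -0.738 10.664]
level rotvec tool (units) [ 0.016 -0.034 -0.   ]
```

{"op": "step_arm", "data": {
  "plan": [
    {"wx": 0, "wy": 0, "wz": 0.1, "tx": -0.56, "ty": -0.37, "tz": 1.3, "hand": 0.6},
    {"wx": 0, "wy": 0, "wz": 0, "tx": -0.56, "ty": -0.37, "tz": 1.3, "hand": 0.6},
    {"wx": 0, "wy": 0, "wz": 0, "tx": 0, "ty": 0, "tz": 1.3, "hand": 0.6},
    {"wx": 0, "wy": 0, "wz": 0, "tx": 0, "ty": 0, "tz": 1.3, "hand": 0.6},
    {"wx": 0, "wy": 0, "wz": 0, "tx": 0, "ty": 0, "tz": 1.0, "hand": 0.6},
    {"wx": 0, "wy": 0, "wz": 0, "tx": 0, "ty": 0, "tz": 0, "hand": 0.6},
    {"wx": 0, "wy": 0, "wz": 0, "tx": 0, "ty": 0, "tz": 0, "hand": 0.6},
    {"wx": 0, "wy": 0, "wz": 0, "tx": 0, "ty": 0, "tz": 0, "hand": 0.6},
    {"wx": 0, "wy": 0, "wz": 0, "tx": 0, "ty": 0, "tz": 0, "hand": 0.6},
    {"wx": 0, "wy": 0, "wz": 0, "tx": 0, "ty": 0, "tz": 0, "hand": 0.6}
  ]
}}

```text
clock: 2.75
position: [0.5087, 0.2979, 0.0885]
ee_rot: [-0.511, -3.096, -0.003]
force: [0.5, -0.9, -0.3]
width: 0.593
```

```bash
python3 -c "
from nav import *
to(.508,.2995,.043,71.3)"
```

```text
t 2.75 pos [0.5087 0.2979 0.0885] toolY yaw 71.26 z [-0.0029  0.0021 -1.    ] F [ 0.5 -0.9 -0.3] T [0.02 0.04 0.02] w 54.6 j7 0.73 j [-0.72  0.55  0.14  1.84 -0.11  0.76  0.73]
shift now(cm) [0.099 0.121 4.548]
turn wz total units -0.007
shift after turn [0.099 0.121 4.548]
level rotvec tool (units) [ 0.01  -0.033 -0.   ]
```

{"op": "step_arm", "data": {
  "plan": [
    {"wx": 0, "wy": -0.03, "wz": 0, "tx": 0.1, "ty": 0.12, "tz": 1.0, "hand": 0.6},
    {"wx": 0, "wy": 0, "wz": 0, "tx": 0, "ty": 0, "tz": 1.0, "hand": 0.6},
    {"wx": 0, "wy": 0, "wz": 0, "tx": 0, "ty": 0, "tz": 1.0, "hand": 0.6},
    {"wx": 0, "wy": 0, "wz": 0, "tx": 0, "ty": 0, "tz": 1.0, "hand": 0.6},
    {"wx": 0, "wy": 0, "wz": 0, "tx": 0, "ty": 0, "tz": 0.5, "hand": 0.6},
    {"wx": 0, "wy": 0, "wz": 0, "tx": 0, "ty": 0, "tz": 0, "hand": 0.6},
    {"wx": 0, "wy": 0, "wz": 0, "tx": 0, "ty": 0, "tz": 0, "hand": 0},
    {"wx": 0, "wy": 0, "wz": 0, "tx": 0, "ty": 0, "tz": 0, "hand": 0},
    {"wx": 0, "wy": 0, "wz": 0, "tx": 0, "ty": 0, "tz": 0, "hand": 0},
    {"wx": 0, "wy": 0, "wz": 0, "tx": 0, "ty": 0, "tz": 0, "hand": 0}
  ],
  "force": 40
}}

```text
clock: 3.58
position: [0.508, 0.2993, 0.0432]
ee_rot: [-0.512, -3.099, -0.001]
force: [0.1, 1.0, -0.2]
width: 0.358
```

```bash
python3 -c "
from nav import *
to(.508,.2995,.043,71.3)"
```

```text
t 3.58 pos [0.508  0.2993 0.0432] toolY yaw 71.25 z [-3.e-04  8.e-04 -1.e+00] F [ 0.1  1.  -0.2] T [-0.01 -0.02  0.01] w 33.0 j7 0.73 j [-0.71  0.62  0.13  1.87 -0.12  0.67  0.73]
shift now(cm) [0.005 0.024 0.016]
turn wz total units -0.008
shift after turn [0.005 0.024 0.016]
level rotvec tool (units) [ 0.007 -0.005  0.   ]
```

{"op": "step_arm", "data": {
  "plan": [
    {"wx": 0, "wy": 0, "wz": 0, "tx": 0, "ty": 0, "tz": 0, "hand": 0},
    {"wx": 0, "wy": 0, "wz": 0, "tx": 0, "ty": 0, "tz": 0, "hand": 0},
    {"wx": 0, "wy": 0, "wz": 0, "tx": 0, "ty": 0, "tz": -1.5, "hand": 0},
    {"wx": 0, "wy": 0, "wz": -0.8, "tx": 0, "ty": 0, "tz": -2.5, "hand": 0},
    {"wx": 0, "wy": 0, "wz": -0.9, "tx": 0, "ty": 0, "tz": -3, "hand": 0},
    {"wx": 0, "wy": 0, "wz": -0.9, "tx": 0, "ty": 0, "tz": -3, "hand": 0},
    {"wx": 0, "wy": 0, "wz": -0.9, "tx": 0, "ty": 0, "tz": -3, "hand": 0},
    {"wx": 0, "wy": 0, "wz": -0.9, "tx": 0, "ty": 0, "tz": -3, "hand": 0},
    {"wx": 0, "wy": 0, "wz": -0.9, "tx": 0, "ty": 0, "tz": -3, "hand": 0},
    {"wx": 0, "wy": 0, "wz": -0.9, "tx": 0, "ty": 0, "tz": -2.5, "hand": 0}
  ]
}}

```text
clock: 4.42
position: [0.5078, 0.2989, 0.2599]
ee_rot: [-0.511, 3.1, 0.001]
force: [1.0, 0.6, -2.6]
width: 0.247
```

```bash
python3 -c "
from nav import *
to(.621,.0238,.26,114.0)"
```

```text
t 4.42 pos [0.5078 0.2989 0.2599] toolY yaw 108.71 z [-0.e+00  8.e-04 -1.e+00] F [ 1.   0.6 -2.6] T [ 0.04 -0.06  0.03] w 22.8 j7 1.27 j [-0.62  0.37 -0.    1.65  0.    1.13  1.27]
shift now(cm) [ -1.895 -29.682  -0.031]
turn wz total units -0.882
shift after turn [  0.85  -29.73   -0.031]
level rotvec tool (units) [0.007 0.002 0.   ]
```

{"op": "step_arm", "data": {
  "plan": [
    {"wx": 0, "wy": 0, "wz": -0.88, "tx": 0, "ty": 0, "tz": 0, "hand": 0},
    {"wx": 0, "wy": 0, "wz": 0, "tx": 0.1, "ty": -2.7, "tz": 0, "hand": 0},
    {"wx": 0, "wy": 0, "wz": 0, "tx": 0.1, "ty": -4, "tz": 0, "hand": 0},
    {"wx": 0, "wy": 0, "wz": 0, "tx": 0.1, "ty": -4, "tz": 0, "hand": 0},
    {"wx": 0, "wy": 0, "wz": 0, "tx": 0.1, "ty": -4, "tz": 0, "hand": 0},
    {"wx": 0, "wy": 0, "wz": 0, "tx": 0.1, "ty": -4, "tz": 0, "hand": 0},
    {"wx": 0, "wy": 0, "wz": 0, "tx": 0.1, "ty": -4, "tz": 0, "hand": 0},
    {"wx": 0, "wy": 0, "wz": 0, "tx": 0.1, "ty": -4, "tz": 0, "hand": 0},
    {"wx": 0, "wy": 0, "wz": 0, "tx": 0.15, "ty": -3, "tz": 0, "hand": 0},
    {"wx": 0, "wy": 0, "wz": 0, "tx": 0, "ty": 0, "tz": 0, "hand": 0}
  ]
}}

```text
clock: 5.25
position: [0.621, 0.0142, 0.2572]
ee_rot: [0.63, -3.076, 0.007]
force: [-0.2, -1.8, -2.7]
width: 0.247
```

```bash
python3 -c "
from nav import *
to(.621,.0238,.26,114.0); grab('top','t2');grab('wrist','w3');grab('scene','s2')
crop('t2',180,80,320,200,5,'t2c')
crop('s2',180,120,320,260,5,'s2c')"
```

```text
t 5.25 pos [0.621  0.0142 0.2572] toolY yaw 113.15 z [-5.0e-04 -4.8e-03 -1.0e+00] F [-0.2 -1.8 -2.7] T [-0.03  0.05  0.08] w 22.7 j7 1.89 j [-0.17  0.42  0.08  1.57 -0.03  1.15  1.89]
shift now(cm) [-0.377  0.879 -0.288]
turn wz total units -0.142
shift after turn [-0.39   0.873 -0.288]
level rotvec tool (units) [-0.04  -0.023 -0.   ]
```

Top is blocked by the arm. Wrist (w3) shows the lid level with its tab at (256,107), slightly off the gap. Scene shows the lid above the collar. I'll correct the position, then measure lid against collar in the wrist view.

{"op": "step_arm", "data": {
  "plan": [
    {"wx": -0.04, "wy": -0.02, "wz": -0.14, "tx": -0.39, "ty": 0.87, "tz": 0.7, "hand": 0},
    {"wx": 0, "wy": 0, "wz": 0, "tx": 0, "ty": 0, "tz": 1.0, "hand": 0},
    {"wx": 0, "wy": 0, "wz": 0, "tx": 0, "ty": 0, "tz": 1.0, "hand": 0},
    {"wx": 0, "wy": 0, "wz": 0, "tx": 0, "ty": 0, "tz": 0, "hand": 0},
    {"wx": 0, "wy": 0, "wz": 0, "tx": 0, "ty": 0, "tz": 0, "hand": 0},
    {"wx": 0, "wy": 0, "wz": 0, "tx": 0, "ty": 0, "tz": 0, "hand": 0},
    {"wx": 0, "wy": 0, "wz": 0, "tx": 0, "ty": 0, "tz": 0, "hand": 0},
    {"wx": 0, "wy": 0, "wz": 0, "tx": 0, "ty": 0, "tz": 0, "hand": 0},
    {"wx": 0, "wy": 0, "wz": 0, "tx": 0, "ty": 0, "tz": 0, "hand": 0},
    {"wx": 0, "wy": 0, "wz": 0, "tx": 0, "ty": 0, "tz": 0, "hand": 0}
  ]
}}

```text
clock: 6.23
position: [0.6198, 0.0333, 0.2308]
ee_rot: [-0.668, 3.069, 0.008]
force: [-0.7, -0.5, -1.8]
width: 0.249
```

```bash
cat > lidm.py <<'E'
from nav import *
from scipy.optimize import least_squares
import sys
def fit(pts,r): 
    s=least_squares(lambda q:np.hypot(pts[:,0]-q[0],pts[:,1]-q[1])-r,[.621,.024],loss='soft_l1',f_scale=.001);return s.x.round(4),np.abs(s.fun).mean().round(4)
tag=sys.argv[1]
o,R,y=st();grab('wrist',tag);grab('scene',tag+'s')
z=load(tag);C=cloud(z);im=z['im'];H,S,V=cv2.split(cv2.cvtColor(im,cv2.COLOR_RGB2HSV));ok=z['d']>0
m=ok&(H<18)&(S>150)&(np.hypot(C[...,0]-.621,C[...,1]-.024)>.055)&(np.hypot(C[...,0]-.621,C[...,1]-.024)<.1)
n,l,s_,c=cv2.connectedComponentsWithStats(m.astype(np.uint8))
k=1+np.argmax(s_[1:,4]);P=C[l==k];zt=np.median(P[:,2]);T=P[abs(P[:,2]-zt)<.004];r=cv2.minAreaRect((T[:,:2]*1000).astype(np.float32))
print('tab',r,zt.round(4))
tc=np.array(r[0])/1000; print('tab in tool', (R.T@(np.r_[tc,zt]-o['position'])).round(4), '(chute: tool x offset of lid = that - 0.077ish)')
for nm,q in(('wrist',z),('scene',load(tag+'s'))):
    C=cloud(q);H,S,V=cv2.split(cv2.cvtColor(q['im'],cv2.COLOR_RGB2HSV));ok=q['d']>0
    m=ok&(H>100)&(H<125)&(S>100)&(abs(C[...,2]-.163)<.006);P=C[m][:,:2];print(nm,'collar n',len(P))
    ct=np.array([.621,.024])
    for it in range(4):
        a=np.degrees(np.arctan2(*(P-ct).T[::-1]));rr=np.linalg.norm(P-ct,axis=1);b=(a//6).astype(int)
        pts=np.array([P[b==k][np.argmax(rr[b==k])] for k in set(b) if (b==k).sum()>8]);f=fit(pts,.091);ct=f[0]
    print(nm,'collar centre',f,len(pts))
    # lid disc edge (grey circle) z level
    m=(ok&(abs(C[...,2]-(o['position'][2]-.027))<.005)&(S<60)&(np.hypot(C[...,0]-.621,C[...,1]-.024)<.09))
    P=C[m][:,:2]
    if len(P)>50:
        ct=np.array([.621,.024])
        for it in range(4):
            a=np.degrees(np.arctan2(*(P-ct).T[::-1]));rr=np.linalg.norm(P-ct,axis=1);b=(a//6).astype(int)
            pts=np.array([P[b==k][np.argmax(rr[b==k])] for k in set(b) if (b==k).sum()>6 and rr[b==k].max()>.06]);f=fit(pts,.07);ct=f[0]
        print(nm,'lid disc centre',f,len(pts))
E
python3 lidm.py w4; python3 -c "
from nav import *
to(.621,.0238,.22,114.0)"
```

```text
t 6.23 pos [0.6198 0.0333 0.2308] toolY yaw 114.56 z [-3.0e-04  5.1e-03 -1.0e+00] F [-0.7 -0.5 -1.8] T [0.04 0.06 0.02] w 22.9 j7 1.89 j [-0.18  0.44  0.06  1.61 -0.04  1.09  1.89]
tab ((551.5198364257812, 1.9899206161499023), (13.670165061950684, 25.17815589904785), 24.554386138916016) 0.2029
tab in tool [ 0.0752 -0.0002  0.0278] (chute: tool x offset of lid = that - 0.077ish)
wrist collar n 6578
wrist collar centre (array([0.6221, 0.0219]), np.float64(0.0005)) 27
wrist lid disc centre (array([0.621, 0.034]), np.float64(0.0007)) 30
scene collar n 640
scene collar centre (array([0.6205, 0.0249]), np.float64(0.0007)) 34
scene lid disc centre (array([0.6191, 0.0358]), np.float64(0.001)) 38
t 6.33 pos [0.6197 0.0333 0.2306] toolY yaw 114.57 z [-6.0e-04  5.1e-03 -1.0e+00] F [ 0.3 -0.5 -2.4] T [ 0.04  0.03 -0.  ] w 23.0 j7 1.89 j [-0.18  0.44  0.06  1.61 -0.04  1.09  1.89]
shift now(cm) [ 0.281 -0.924  1.059]
turn wz total units 0.094
shift after turn [ 0.272 -0.927  1.059]
level rotvec tool (units) [ 0.046  0.015 -0.   ]
```

{"op": "step_arm", "data": {
  "plan": [
    {"wx": 0.04, "wy": 0.01, "wz": 0.09, "tx": 0.19, "ty": -0.52, "tz": 0, "hand": 0},
    {"wx": 0, "wy": 0, "wz": 0, "tx": 0.19, "ty": -0.53, "tz": 0, "hand": 0},
    {"wx": 0, "wy": 0, "wz": 0, "tx": 0, "ty": 0, "tz": 0.8, "hand": 0},
    {"wx": 0, "wy": 0, "wz": 0, "tx": 0, "ty": 0, "tz": 0.8, "hand": 0},
    {"wx": 0, "wy": 0, "wz": 0, "tx": 0, "ty": 0, "tz": 0.8, "hand": 0},
    {"wx": 0, "wy": 0, "wz": 0, "tx": 0, "ty": 0, "tz": 0.6, "hand": 0},
    {"wx": 0, "wy": 0, "wz": 0, "tx": 0, "ty": 0, "tz": 0, "hand": 0},
    {"wx": 0, "wy": 0, "wz": 0, "tx": 0, "ty": 0, "tz": 0, "hand": 0},
    {"wx": 0, "wy": 0, "wz": 0, "tx": 0, "ty": 0, "tz": 0, "hand": 0},
    {"wx": 0, "wy": 0, "wz": 0, "tx": 0, "ty": 0, "tz": 0, "hand": 0}
  ]
}}

```text
clock: 7.17
position: [0.6208, 0.0224, 0.2009]
ee_rot: [-0.654, 3.072, 0.001]
force: [-0.2, 0.3, -1.5]
width: 0.25
```

```bash
python3 lidm.py w5; python3 -c "
from nav import *
to(.6207,.0222,.183,114.0)"
```

```text
t 7.17 pos [0.6208 0.0224 0.2009] toolY yaw 114.04 z [ 7.e-04  9.e-04 -1.e+00] F [-0.2  0.3 -1.5] T [0.06 0.06 0.  ] w 23.0 j7 1.9 j [-0.17  0.47  0.07  1.65 -0.04  1.03  1.9 ]
tab ((552.2141723632812, -8.32136344909668), (13.683926582336426, 25.488950729370117), 24.04711151123047) 0.173
tab in tool [ 0.0752 -0.0001  0.0278] (chute: tool x offset of lid = that - 0.077ish)
wrist collar n 10375
wrist collar centre (array([0.6219, 0.022 ]), np.float64(0.0005)) 28
wrist lid disc centre (array([0.6222, 0.0229]), np.float64(0.0003)) 30
scene collar n 646
scene collar centre (array([0.6208, 0.0252]), np.float64(0.0008)) 36
scene lid disc centre (array([0.6197, 0.0251]), np.float64(0.0009)) 37
t 7.27 pos [0.6208 0.0223 0.2009] toolY yaw 114.03 z [ 8.e-04  9.e-04 -1.e+00] F [ 0.7  1.  -2.9] T [ 0.06 -0.05  0.  ] w 23.0 j7 1.9 j [-0.17  0.47  0.07  1.65 -0.04  1.03  1.9 ]
shift now(cm) [ 0.015 -0.006  1.791]
turn wz total units 0.006
shift after turn [ 0.015 -0.006  1.791]
level rotvec tool (units) [0.005 0.01  0.   ]
```

The lid is concentric with the collar and the tab at (256,107) is centred in the gap (about columns 225 to 290). Lowering it now.

{"op": "step_arm", "data": {
  "plan": [
    {"wx": 0, "wy": 0, "wz": 0, "tx": 0, "ty": 0, "tz": 0.4, "hand": 0},
    {"wx": 0, "wy": 0, "wz": 0, "tx": 0, "ty": 0, "tz": 0.4, "hand": 0},
    {"wx": 0, "wy": 0, "wz": 0, "tx": 0, "ty": 0, "tz": 0.3, "hand": 0},
    {"wx": 0, "wy": 0, "wz": 0, "tx": 0, "ty": 0, "tz": 0.3, "hand": 0},
    {"wx": 0, "wy": 0, "wz": 0, "tx": 0, "ty": 0, "tz": 0.2, "hand": 0},
    {"wx": 0, "wy": 0, "wz": 0, "tx": 0, "ty": 0, "tz": 0.15, "hand": 0},
    {"wx": 0, "wy": 0, "wz": 0, "tx": 0, "ty": 0, "tz": 0.05, "hand": 0},
    {"wx": 0, "wy": 0, "wz": 0, "tx": 0, "ty": 0, "tz": 0, "hand": 0},
    {"wx": 0, "wy": 0, "wz": 0, "tx": 0, "ty": 0, "tz": 0, "hand": 0},
    {"wx": 0, "wy": 0, "wz": 0, "tx": 0, "ty": 0, "tz": 0, "hand": 0}
  ]
}}

```text
clock: 8.1
position: [0.6204, 0.0223, 0.1831]
ee_rot: [-0.654, 3.073, 0.001]
force: [-3.2, -0.0, 5.2]
width: 0.246
```

```bash
python3 lidm.py w6; python3 -c "
from nav import *
to(.6207,.0222,.183,114.0)"
```

```text
t 8.1 pos [0.6204 0.0223 0.1831] toolY yaw 114.03 z [ 0.e+00  8.e-04 -1.e+00] F [-3.2 -0.   5.2] T [-0.16  0.84 -0.03] w 22.6 j7 1.9 j [-0.17  0.48  0.07  1.67 -0.04  0.99  1.9 ]
tab ((551.7879638671875, -8.583441734313965), (13.614408493041992, 25.322704315185547), 24.531938552856445) 0.1553
tab in tool [ 0.0752 -0.0003  0.0277] (chute: tool x offset of lid = that - 0.077ish)
wrist collar n 12536
wrist collar centre (array([0.6218, 0.022 ]), np.float64(0.0005)) 28
wrist lid disc centre (array([0.6217, 0.0228]), np.float64(0.001)) 30
scene collar n 640
scene collar centre (array([0.6204, 0.025 ]), np.float64(0.0007)) 35
scene lid disc centre (array([0.6185, 0.0232]), np.float64(0.0013)) 36
t 8.2 pos [0.6204 0.0223 0.1831] toolY yaw 114.03 z [ 0.e+00  8.e-04 -1.e+00] F [-4.5  0.5  6. ] T [-0.19  0.89 -0.07] w 22.7 j7 1.9 j [-0.17  0.48  0.07  1.67 -0.04  0.99  1.9 ]
shift now(cm) [-0.025 -0.019  0.007]
turn wz total units 0.006
shift after turn [-0.025 -0.019  0.007]
level rotvec tool (units) [0.007 0.003 0.   ]
```

Seated: contact is 5 N at TCP z 0.183, and the tab is in the gap. Now turning clockwise.

{"op": "step_arm", "data": {
  "plan": [
    {"wx": 0, "wy": 0, "wz": 0, "tx": 0.04, "ty": 0.02, "tz": 0, "hand": 0},
    {"wx": 0, "wy": 0, "wz": 0.5, "tx": 0, "ty": 0, "tz": 0, "hand": 0},
    {"wx": 0, "wy": 0, "wz": 0.8, "tx": 0, "ty": 0.01, "tz": 0, "hand": 0},
    {"wx": 0, "wy": 0, "wz": 0.8, "tx": 0, "ty": 0.01, "tz": 0, "hand": 0},
    {"wx": 0, "wy": 0, "wz": 0.8, "tx": 0, "ty": 0.01, "tz": 0, "hand": 0},
    {"wx": 0, "wy": 0, "wz": 0.8, "tx": 0, "ty": 0.01, "tz": 0, "hand": 0},
    {"wx": 0, "wy": 0, "wz": 0.8, "tx": 0, "ty": 0.01, "tz": 0, "hand": 0},
    {"wx": 0, "wy": 0, "wz": 0.5, "tx": 0, "ty": 0.01, "tz": 0, "hand": 0},
    {"wx": 0, "wy": 0, "wz": 0, "tx": 0, "ty": 0, "tz": 0, "hand": 0},
    {"wx": 0, "wy": 0, "wz": 0, "tx": 0, "ty": 0, "tz": 0, "hand": 0}
  ]
}}

```text
clock: 9.03
position: [0.6225, 0.0222, 0.1835]
ee_rot: [0.159, 3.132, -0.001]
force: [6.2, -5.0, 0.6]
width: 0.304
```

```bash
python3 lidm.py w7; python3 -c "
from nav import *
to(.621,.0228,.183,24.0)"
```

```text
t 9.03 pos [0.6225 0.0222 0.1835] toolY yaw 84.2 z [ 0.0055 -0.0011 -1.    ] F [ 6.2 -5.   0.6] T [-0.61 -1.22  2.07] w 28.0 j7 1.45 j [-0.26  0.49  0.2   1.67 -0.11  0.99  1.45]
tab ((547.30859375, 6.079606056213379), (13.495121955871582, 25.828014373779297), 12.033161163330078) 0.1553
tab in tool [ 0.0733 -0.0236  0.0277] (chute: tool x offset of lid = that - 0.077ish)
wrist collar n 9928
wrist collar centre (array([0.6218, 0.0225]), np.float64(0.0006)) 28
wrist lid disc centre (array([0.622 , 0.0226]), np.float64(0.0019)) 31
scene collar n 737
scene collar centre (array([0.6202, 0.0245]), np.float64(0.0008)) 40
scene lid disc centre (array([0.6192, 0.023 ]), np.float64(0.0014)) 37
t 9.13 pos [0.6225 0.0222 0.1835] toolY yaw 84.21 z [ 5.5e-03 -9.0e-04 -1.0e+00] F [ 6.2 -4.2  0.3] T [-0.61 -1.24  2.04] w 28.5 j7 1.45 j [-0.26  0.49  0.2   1.67 -0.11  0.99  1.45]
shift now(cm) [0.154 0.043 0.047]
turn wz total units 10.036
shift after turn [ 0.114 -0.112  0.047]
level rotvec tool (units) [-0.004  0.053 -0.   ]
```

```bash
python3 -c "
from h import *
crop('w7',120,60,320,210,4,'w7c');crop('w7s',180,120,320,260,5,'s7c')"
```

```text
(no output)
```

The lid has only turned to about 12° (tab at (212,110), partly under the ledge), and the chute has twisted 18° in the pads. I'll let go, re-grip square to the chute with more force, and continue more slowly with less side load.

{"op": "step_arm", "data": {
  "plan": [
    {"wx": 0, "wy": 0, "wz": 0, "tx": 0, "ty": 0, "tz": 0, "hand": 0.55},
    {"wx": 0, "wy": 0, "wz": 0, "tx": 0, "ty": 0, "tz": 0, "hand": 0.55},
    {"wx": 0, "wy": 0, "wz": 0, "tx": 0, "ty": 0, "tz": 0, "hand": 0.55},
    {"wx": 0, "wy": 0.03, "wz": -0.5, "tx": 0, "ty": 0, "tz": 0, "hand": 0.55},
    {"wx": 0, "wy": 0, "wz": -0.8, "tx": 0, "ty": 0, "tz": 0, "hand": 0.55},
    {"wx": 0, "wy": 0, "wz": -0.8, "tx": 0, "ty": 0, "tz": 0, "hand": 0.55},
    {"wx": 0, "wy": 0, "wz": -0.8, "tx": 0, "ty": 0, "tz": 0, "hand": 0.55},
    {"wx": 0, "wy": 0, "wz": 0, "tx": 0, "ty": 0, "tz": 0, "hand": 0.55},
    {"wx": 0, "wy": 0, "wz": 0, "tx": 0, "ty": 0, "tz": 0, "hand": 0.55},
    {"wx": 0, "wy": 0, "wz": 0, "tx": 0, "ty": 0, "tz": 0, "hand": 0.55}
  ]
}}

```text
clock: 9.97
position: [0.6198, 0.0229, 0.1823]
ee_rot: [0.308, -3.123, -0.002]
force: [0.4, 0.7, 0.3]
width: 0.548
```

```bash
python3 lidm.py w8; python3 -c "
from nav import *
to(.621,.0232,.183,102.0)
z=load('w8');C=cloud(z);im=z['im'];H,S,V=cv2.split(cv2.cvtColor(im,cv2.COLOR_RGB2HSV))
m=(H<18)&(S>150)&(abs(C[...,2]-.2)<.003);P=C[m];print(cv2.minAreaRect((P[:,:2]*1000).astype(np.float32)),len(P))
crop('w8',120,60,340,320,2,'w8c')"
```

```text
t 9.97 pos [0.6198 0.0229 0.1823] toolY yaw 101.27 z [-0.0035  0.0012 -1.    ] F [0.4 0.7 0.3] T [-0.    0.04  0.01] w 50.4 j7 1.71 j [-0.2   0.49  0.12  1.67 -0.07  0.99  1.71]
tab ((547.3360595703125, 5.735640525817871), (13.139365196228027, 25.10170555114746), 11.337261199951172) 0.1554
tab in tool [ 0.0744 -0.0027  0.0272] (chute: tool x offset of lid = that - 0.077ish)
wrist collar n 11464
wrist collar centre (array([0.6218, 0.0221]), np.float64(0.0005)) 26
wrist lid disc centre (array([0.6219, 0.022 ]), np.float64(0.001)) 35
scene collar n 641
scene collar centre (array([0.6204, 0.0247]), np.float64(0.0007)) 34
scene lid disc centre (array([0.6193, 0.0231]), np.float64(0.0012)) 35
t 10.07 pos [0.6199 0.0229 0.1824] toolY yaw 101.33 z [-0.0033  0.001  -1.    ] F [-0.5  0.  -0.3] T [0.01 0.01 0.06] w 50.3 j7 1.71 j [-0.2   0.49  0.12  1.67 -0.07  0.99  1.71]
shift now(cm) [-0.112  0.004 -0.062]
turn wz total units -0.112
shift after turn [-0.112  0.003 -0.062]
level rotvec tool (units) [ 0.016 -0.029  0.   ]
((616.8523559570312, 21.112688064575195), (48.534461975097656, 22.685543060302734), 12.234029769897461) 1632
```

{"op": "step_arm", "data": {
  "plan": [
    {"wx": 0.01, "wy": -0.03, "wz": -0.1, "tx": -0.12, "ty": 0, "tz": -0.05, "hand": 0.55},
    {"wx": 0, "wy": 0, "wz": 0, "tx": 0, "ty": 0, "tz": 0, "hand": 0.55},
    {"wx": 0, "wy": 0, "wz": 0, "tx": 0, "ty": 0, "tz": 0, "hand": 0},
    {"wx": 0, "wy": 0, "wz": 0, "tx": 0, "ty": 0, "tz": 0, "hand": 0},
    {"wx": 0, "wy": 0, "wz": 0, "tx": 0, "ty": 0, "tz": 0, "hand": 0},
    {"wx": 0, "wy": 0, "wz": 0, "tx": 0, "ty": 0, "tz": 0, "hand": 0},
    {"wx": 0, "wy": 0, "wz": 0, "tx": 0, "ty": 0, "tz": 0, "hand": 0},
    {"wx": 0, "wy": 0, "wz": 0, "tx": 0, "ty": 0, "tz": 0, "hand": 0},
    {"wx": 0, "wy": 0, "wz": 0, "tx": 0, "ty": 0, "tz": 0, "hand": 0},
    {"wx": 0, "wy": 0, "wz": 0, "tx": 0, "ty": 0, "tz": 0, "hand": 0}
  ],
  "force": 60
}}

```text
clock: 10.9
position: [0.6214, 0.022, 0.183]
ee_rot: [-0.328, 3.124, -0.001]
force: [2.0, -5.7, -0.9]
width: 0.249
```

```bash
python3 -c "
from nav import *
to(.621,.0232,.183,102.0)"
```

```text
t 10.9 pos [0.6214 0.022  0.183 ] toolY yaw 101.98 z [ 5.e-04 -5.e-04 -1.e+00] F [ 2.  -5.7 -0.9] T [-0.92 -0.29  0.22] w 22.9 j7 1.72 j [-0.2   0.49  0.12  1.67 -0.07  0.99  1.72]
shift now(cm) [ 0.012  0.126 -0.001]
turn wz total units -0.003
shift after turn [ 0.012  0.126 -0.001]
level rotvec tool (units) [-0.006  0.004  0.   ]
```

{"op": "step_arm", "data": {
  "plan": [
    {"wx": 0, "wy": 0, "wz": 0, "tx": -0.03, "ty": -0.14, "tz": 0, "hand": 0},
    {"wx": 0, "wy": 0, "wz": 0, "tx": 0, "ty": 0, "tz": 0, "hand": 0},
    {"wx": 0, "wy": 0, "wz": 0, "tx": 0, "ty": 0, "tz": 0, "hand": 0},
    {"wx": 0, "wy": 0, "wz": 0.2, "tx": 0, "ty": 0, "tz": 0, "hand": 0},
    {"wx": 0, "wy": 0, "wz": 0.3, "tx": 0, "ty": 0, "tz": 0, "hand": 0},
    {"wx": 0, "wy": 0, "wz": 0.3, "tx": 0, "ty": 0, "tz": 0, "hand": 0},
    {"wx": 0, "wy": 0, "wz": 0.2, "tx": 0, "ty": 0, "tz": 0, "hand": 0},
    {"wx": 0, "wy": 0, "wz": 0, "tx": 0, "ty": 0, "tz": 0, "hand": 0},
    {"wx": 0, "wy": 0, "wz": 0, "tx": 0, "ty": 0, "tz": 0, "hand": 0},
    {"wx": 0, "wy": 0, "wz": 0, "tx": 0, "ty": 0, "tz": 0, "hand": 0}
  ]
}}

```text
clock: 11.73
position: [0.6221, 0.0221, 0.1831]
ee_rot: [-0.168, 3.136, 0.001]
force: [1.6, -2.2, 0.6]
width: 0.26
```

```bash
python3 lidm.py w9; python3 -c "
from nav import *
to(.621,.0232,.183,102.0)
crop('w9',120,60,340,320,2,'w9c')"
```

```text
t 11.73 pos [0.6221 0.0221 0.1831] toolY yaw 96.13 z [ 9.e-04  6.e-04 -1.e+00] F [ 1.6 -2.2  0.6] T [-0.34 -0.39  2.2 ] w 23.9 j7 1.63 j [-0.22  0.49  0.14  1.67 -0.08  0.99  1.63]
tab ((547.3663940429688, 5.888299942016602), (13.5535306930542, 25.214317321777344), 11.950350761413574) 0.1554
tab in tool [ 0.0761 -0.0081  0.0275] (chute: tool x offset of lid = that - 0.077ish)
wrist collar n 11587
wrist collar centre (array([0.6216, 0.0223]), np.float64(0.0005)) 28
wrist lid disc centre (array([0.6221, 0.0224]), np.float64(0.001)) 30
scene collar n 642
scene collar centre (array([0.6203, 0.0247]), np.float64(0.0006)) 34
scene lid disc centre (array([0.6191, 0.0232]), np.float64(0.0015)) 37
t 11.83 pos [0.6221 0.0221 0.1831] toolY yaw 96.1 z [ 9.e-04  8.e-04 -1.e+00] F [ 3.  -2.1 -0.1] T [-0.25 -0.52  2.26] w 23.9 j7 1.63 j [-0.22  0.49  0.14  1.67 -0.08  0.99  1.63]
shift now(cm) [0.099 0.121 0.008]
turn wz total units -0.984
shift after turn [0.086 0.131 0.008]
level rotvec tool (units) [0.007 0.01  0.   ]
```

```bash
python3 - <<'E'
from nav import *
for t in('w8','w9','w9s','w8s'):
    z=load(t);C=cloud(z);H,S,V=cv2.split(cv2.cvtColor(z['im'],cv2.COLOR_RGB2HSV));ok=z['d']>0
    r=np.hypot(C[...,0]-.6215,C[...,1]-.0225)
    m=ok&(r<.066)&(abs(C[...,2]-.156)<.008)&(S<70);P=C[m]
    A=np.c_[P[:,:2]-[.6215,.0225],np.ones(len(P))];s=np.linalg.lstsq(A,P[:,2],rcond=None)[0];res=P[:,2]-A@s
    g=abs(res)<.003;s=np.linalg.lstsq(A[g],P[g,2],rcond=None)[0]
    b=ok&(H>100)&(H<125)&(S>100)&(abs(C[...,2]-.163)<.004)&(r>.077)&(r<.089);Q=C[b];A=np.c_[Q[:,:2]-[.6215,.0225],np.ones(len(Q))];s2=np.linalg.lstsq(A,Q[:,2],rcond=None)[0]
    print(t,'disc slope/z',s.round(4),'collar',s2.round(4),len(P),len(Q))
crop('w9s',195,165,300,235,7,'s9c')
E
```

```text
w8 disc slope/z [0.0002 0.0008 0.1554] collar [1.000e-04 1.300e-03 1.624e-01] 18779 8015
w9 disc slope/z [-0.0009  0.0005  0.1554] collar [0.0009 0.0011 0.1624] 17107 8001
w9s disc slope/z [-0.0045 -0.0009  0.1567] collar [-0.0018 -0.0002  0.1636] 711 389
w8s disc slope/z [-0.003  -0.0026  0.1568] collar [-0.0027 -0.0013  0.1637] 705 386
```

The disc is level and 7 mm below the collar top, so it is properly seated, but the tab hits something hard at 12°. That is probably a centring error. I'll back off a few degrees and feel the play in four directions to find the true centre.

{"op": "step_arm", "data": {
  "plan": [
    {"wx": 0, "wy": 0, "wz": -0.7, "tx": 0, "ty": 0, "tz": 0, "hand": 0},
    {"wx": 0, "wy": 0, "wz": -0.7, "tx": 0, "ty": 0, "tz": 0, "hand": 0},
    {"wx": 0, "wy": 0, "wz": -0.7, "tx": 0, "ty": 0, "tz": 0, "hand": 0},
    {"wx": 0, "wy": 0, "wz": 0, "tx": 0, "ty": 0, "tz": 0, "hand": 0},
    {"wx": 0, "wy": 0, "wz": 0, "tx": 0, "ty": 0.15, "tz": 0, "hand": 0},
    {"wx": 0, "wy": 0, "wz": 0, "tx": 0, "ty": 0.15, "tz": 0, "hand": 0},
    {"wx": 0, "wy": 0, "wz": 0, "tx": 0, "ty": 0, "tz": 0, "hand": 0},
    {"wx": 0, "wy": 0, "wz": 0, "tx": 0, "ty": 0, "tz": 0, "hand": 0},
    {"wx": 0, "wy": 0, "wz": 0, "tx": 0, "ty": 0, "tz": 0, "hand": 0},
    {"wx": 0, "wy": 0, "wz": 0, "tx": 0, "ty": 0, "tz": 0, "hand": 0}
  ]
}}

```text
clock: 12.67
position: [0.6216, 0.0227, 0.1831]
ee_rot: [-0.5, 3.1, -0.003]
force: [4.1, -5.7, -2.0]
width: 0.249
```

```bash
python3 -c "
from nav import *
st()"
```

```text
t 12.67 pos [0.6216 0.0227 0.1831] toolY yaw 108.34 z [ 0.0017 -0.0014 -1.    ] F [ 4.1 -5.7 -2. ] T [-1.32 -1.02  0.39] w 22.9 j7 1.81 j [-0.19  0.49  0.09  1.67 -0.05  0.99  1.81]
```

{"op": "step_arm", "data": {
  "plan": [
    {"wx": 0, "wy": 0, "wz": 0, "tx": 0, "ty": -0.2, "tz": 0, "hand": 0},
    {"wx": 0, "wy": 0, "wz": 0, "tx": 0, "ty": -0.2, "tz": 0, "hand": 0},
    {"wx": 0, "wy": 0, "wz": 0, "tx": 0, "ty": -0.2, "tz": 0, "hand": 0},
    {"wx": 0, "wy": 0, "wz": 0, "tx": 0, "ty": 0, "tz": 0, "hand": 0},
    {"wx": 0, "wy": 0, "wz": 0, "tx": 0, "ty": 0, "tz": 0, "hand": 0},
    {"wx": 0, "wy": 0, "wz": 0, "tx": 0, "ty": 0, "tz": 0, "hand": 0},
    {"wx": 0, "wy": 0, "wz": 0, "tx": 0, "ty": 0, "tz": 0, "hand": 0},
    {"wx": 0, "wy": 0, "wz": 0, "tx": 0, "ty": 0, "tz": 0, "hand": 0},
    {"wx": 0, "wy": 0, "wz": 0, "tx": 0, "ty": 0, "tz": 0, "hand": 0},
    {"wx": 0, "wy": 0, "wz": 0, "tx": 0, "ty": 0, "tz": 0, "hand": 0}
  ]
}}

```text
clock: 13.5
position: [0.6221, 0.0214, 0.183]
ee_rot: [0.508, -3.1, -0.006]
force: [-3.1, 5.6, 1.9]
width: 0.249
```

```bash
python3 -c "
from nav import *
st()"
```

```text
t 13.5 pos [0.6221 0.0214 0.183 ] toolY yaw 108.63 z [-0.0011  0.0035 -1.    ] F [-3.1  5.6  1.9] T [ 1.1   0.21 -0.16] w 22.9 j7 1.82 j [-0.18  0.49  0.09  1.66 -0.05  0.99  1.82]
```

{"op": "step_arm", "data": {
  "plan": [
    {"wx": 0, "wy": 0, "wz": 0, "tx": 0, "ty": 0.15, "tz": 0, "hand": 0},
    {"wx": 0, "wy": 0, "wz": 0, "tx": 0, "ty": 0.15, "tz": 0, "hand": 0},
    {"wx": 0, "wy": 0, "wz": 0, "tx": 0.15, "ty": 0, "tz": 0, "hand": 0},
    {"wx": 0, "wy": 0, "wz": 0, "tx": 0.15, "ty": 0, "tz": 0, "hand": 0},
    {"wx": 0, "wy": 0, "wz": 0, "tx": 0, "ty": 0, "tz": 0, "hand": 0},
    {"wx": 0, "wy": 0, "wz": 0, "tx": 0, "ty": 0, "tz": 0, "hand": 0},
    {"wx": 0, "wy": 0, "wz": 0, "tx": 0, "ty": 0, "tz": 0, "hand": 0},
    {"wx": 0, "wy": 0, "wz": 0, "tx": 0, "ty": 0, "tz": 0, "hand": 0},
    {"wx": 0, "wy": 0, "wz": 0, "tx": 0, "ty": 0, "tz": 0, "hand": 0},
    {"wx": 0, "wy": 0, "wz": 0, "tx": 0, "ty": 0, "tz": 0, "hand": 0}
  ]
}}

```text
clock: 14.33
position: [0.6212, 0.0219, 0.1835]
ee_rot: [-0.508, 3.095, 0.002]
force: [9.1, 2.6, -4.5]
width: 0.246
```

```bash
python3 -c "
from nav import *
st()"
```

```text
t 14.33 pos [0.6212 0.0219 0.1835] toolY yaw 108.63 z [ 0.0052  0.002  -1.    ] F [ 9.1  2.6 -4.5] T [ 0.93 -2.3   0.01] w 22.7 j7 1.82 j [-0.18  0.48  0.09  1.67 -0.05  0.98  1.82]
```

{"op": "step_arm", "data": {
  "plan": [
    {"wx": 0, "wy": 0, "wz": 0, "tx": -0.2, "ty": 0, "tz": 0, "hand": 0},
    {"wx": 0, "wy": 0, "wz": 0, "tx": -0.2, "ty": 0, "tz": 0, "hand": 0},
    {"wx": 0, "wy": 0, "wz": 0, "tx": -0.2, "ty": 0, "tz": 0, "hand": 0},
    {"wx": 0, "wy": 0, "wz": 0, "tx": 0, "ty": 0, "tz": 0, "hand": 0},
    {"wx": 0, "wy": 0, "wz": 0, "tx": 0, "ty": 0, "tz": 0, "hand": 0},
    {"wx": 0, "wy": 0, "wz": 0, "tx": 0, "ty": 0, "tz": 0, "hand": 0},
    {"wx": 0, "wy": 0, "wz": 0, "tx": 0, "ty": 0, "tz": 0, "hand": 0},
    {"wx": 0, "wy": 0, "wz": 0, "tx": 0, "ty": 0, "tz": 0, "hand": 0},
    {"wx": 0, "wy": 0, "wz": 0, "tx": 0, "ty": 0, "tz": 0, "hand": 0},
    {"wx": 0, "wy": 0, "wz": 0, "tx": 0, "ty": 0, "tz": 0, "hand": 0}
  ]
}}

```text
clock: 15.17
position: [0.6231, 0.0222, 0.183]
ee_rot: [0.507, -3.098, -0.001]
force: [-5.9, -0.4, 5.4]
width: 0.248
```

```bash
python3 -c "
from nav import *
st()"
```

```text
t 15.17 pos [0.6231 0.0222 0.183 ] toolY yaw 108.58 z [-2.8e-03  1.0e-04 -1.0e+00] F [-5.9 -0.4  5.4] T [-0.    0.89  0.01] w 22.8 j7 1.82 j [-0.18  0.49  0.09  1.66 -0.05  1.    1.82]
```

{"op": "step_arm", "data": {
  "plan": [
    {"wx": 0, "wy": 0, "wz": 0, "tx": 0.25, "ty": 0, "tz": 0, "hand": 0},
    {"wx": 0, "wy": 0, "wz": 0, "tx": 0, "ty": 0, "tz": -0.06, "hand": 0},
    {"wx": 0, "wy": 0, "wz": 0, "tx": 0, "ty": 0, "tz": -0.06, "hand": 0},
    {"wx": 0, "wy": 0, "wz": 0, "tx": 0, "ty": 0, "tz": 0, "hand": 0},
    {"wx": 0, "wy": 0, "wz": 0, "tx": 0, "ty": 0, "tz": 0, "hand": 0},
    {"wx": 0, "wy": 0, "wz": 0, "tx": 0, "ty": 0, "tz": 0, "hand": 0},
    {"wx": 0, "wy": 0, "wz": 0, "tx": 0, "ty": 0, "tz": 0, "hand": 0},
    {"wx": 0, "wy": 0, "wz": 0, "tx": 0, "ty": 0, "tz": 0, "hand": 0},
    {"wx": 0, "wy": 0, "wz": 0, "tx": 0, "ty": 0, "tz": 0, "hand": 0},
    {"wx": 0, "wy": 0, "wz": 0, "tx": 0, "ty": 0, "tz": 0, "hand": 0}
  ]
}}

```text
clock: 16.0
position: [0.6222, 0.0219, 0.1841]
ee_rot: [-0.508, 3.1, 0.001]
force: [-0.8, 0.0, -2.6]
width: 0.246
```

```bash
python3 lidm.py w10 
python3 -c "
from h import *
crop('w10',120,60,340,320,2,'w10c')"
```

```text
t 16.0 pos [0.6222 0.0219 0.1841] toolY yaw 108.63 z [ 0.e+00  6.e-04 -1.e+00] F [-0.8  0.  -2.6] T [0.09 0.03 0.02] w 22.6 j7 1.82 j [-0.18  0.49  0.09  1.66 -0.05  0.99  1.82]
tab ((549.48828125, -2.5859107971191406), (13.535407066345215, 25.526582717895508), 18.66429328918457) 0.1568
tab in tool [ 0.0767 -0.      0.0273] (chute: tool x offset of lid = that - 0.077ish)
wrist collar n 12577
wrist collar centre (array([0.6217, 0.0221]), np.float64(0.0005)) 28
wrist lid disc centre (array([0.6219, 0.022 ]), np.float64(0.0032)) 30
scene collar n 639
scene collar centre (array([0.6204, 0.025 ]), np.float64(0.0007)) 34
scene lid disc centre (array([0.6191, 0.023 ]), np.float64(0.001)) 36
```

The lid is lifted 1 mm, centred and free of side load, with the tab at the edge of the ledge. Turning gently now.

{"op": "step_arm", "data": {
  "plan": [
    {"wx": 0, "wy": 0, "wz": 0.3, "tx": 0, "ty": 0, "tz": 0, "hand": 0},
    {"wx": 0, "wy": 0, "wz": 0.4, "tx": 0, "ty": 0, "tz": 0, "hand": 0},
    {"wx": 0, "wy": 0, "wz": 0.4, "tx": 0, "ty": 0, "tz": 0, "hand": 0},
    {"wx": 0, "wy": 0, "wz": 0.4, "tx": 0, "ty": 0, "tz": 0, "hand": 0},
    {"wx": 0, "wy": 0, "wz": 0.4, "tx": 0, "ty": 0, "tz": 0, "hand": 0},
    {"wx": 0, "wy": 0, "wz": 0, "tx": 0, "ty": 0, "tz": 0, "hand": 0},
    {"wx": 0, "wy": 0, "wz": 0, "tx": 0, "ty": 0, "tz": 0, "hand": 0},
    {"wx": 0, "wy": 0, "wz": 0, "tx": 0, "ty": 0, "tz": 0, "hand": 0},
    {"wx": 0, "wy": 0, "wz": 0, "tx": 0, "ty": 0, "tz": 0, "hand": 0},
    {"wx": 0, "wy": 0, "wz": 0, "tx": 0, "ty": 0, "tz": 0, "hand": 0}
  ]
}}

```text
clock: 16.93
position: [0.6219, 0.0221, 0.1843]
ee_rot: [0.2, -3.135, -0.001]
force: [-5.4, -1.8, 4.3]
width: 0.252
```

```bash
python3 lidm.py w11 
python3 -c "
from h import *
crop('w11',120,60,340,320,2,'w11c')"
```

```text
t 16.93 pos [0.6219 0.0221 0.1843] toolY yaw 97.3 z [-5.e-04  6.e-04 -1.e+00] F [-5.4 -1.8  4.3] T [-0.44  1.22  1.96] w 23.2 j7 1.65 j [-0.22  0.49  0.14  1.67 -0.08  0.99  1.65]
tab ((547.3023071289062, 6.385331153869629), (13.524432182312012, 25.683244705200195), 11.581578254699707) 0.1568
tab in tool [ 0.076  -0.0061  0.0274] (chute: tool x offset of lid = that - 0.077ish)
wrist collar n 11885
wrist collar centre (array([0.6218, 0.0222]), np.float64(0.0005)) 29
wrist lid disc centre (array([0.621, 0.023]), np.float64(0.0056)) 31
scene collar n 648
scene collar centre (array([0.6205, 0.0247]), np.float64(0.0005)) 34
scene lid disc centre (array([0.6189, 0.0234]), np.float64(0.0013)) 36
```

It is blocked again at about 12°, and this time the lid pushes up on the tool (+4 N), so the obstacle seems to be low. I'll back off, lift to about 2.2 mm (still under the ledge) and retry.

{"op": "step_arm", "data": {
  "plan": [
    {"wx": 0, "wy": 0, "wz": -0.7, "tx": 0, "ty": 0, "tz": 0, "hand": 0},
    {"wx": 0, "wy": 0, "wz": -0.7, "tx": 0, "ty": 0, "tz": 0, "hand": 0},
    {"wx": 0, "wy": 0, "wz": 0, "tx": 0, "ty": 0, "tz": -0.1, "hand": 0},
    {"wx": 0, "wy": 0, "wz": 0, "tx": 0, "ty": 0, "tz": 0, "hand": 0},
    {"wx": 0, "wy": 0, "wz": 0, "tx": 0, "ty": 0, "tz": 0, "hand": 0},
    {"wx": 0, "wy": 0, "wz": 0, "tx": 0, "ty": 0, "tz": 0, "hand": 0},
    {"wx": 0, "wy": 0, "wz": 0, "tx": 0, "ty": 0, "tz": 0, "hand": 0},
    {"wx": 0, "wy": 0, "wz": 0, "tx": 0, "ty": 0, "tz": 0, "hand": 0},
    {"wx": 0, "wy": 0, "wz": 0, "tx": 0, "ty": 0, "tz": 0, "hand": 0},
    {"wx": 0, "wy": 0, "wz": 0, "tx": 0, "ty": 0, "tz": 0, "hand": 0}
  ]
}}

```text
clock: 17.87
position: [0.6223, 0.022, 0.1851]
ee_rot: [-0.427, 3.112, 0.001]
force: [-0.3, 0.1, -2.9]
width: 0.249
```

```bash
python3 -c "
from nav import *
to(.622,.022,.1852,106)"
```

```text
t 17.87 pos [0.6223 0.022  0.1851] toolY yaw 105.62 z [ 3.e-04  6.e-04 -1.e+00] F [-0.3  0.1 -2.9] T [0.17 0.08 0.04] w 22.9 j7 1.77 j [-0.19  0.49  0.1   1.66 -0.06  1.    1.77]
shift now(cm) [ 0.028  0.008 -0.005]
turn wz total units -0.064
shift after turn [ 0.028  0.009 -0.005]
level rotvec tool (units) [ 0.005  0.004 -0.   ]
```

{"op": "step_arm", "data": {
  "plan": [
    {"wx": 0, "wy": 0, "wz": 0.3, "tx": 0, "ty": 0, "tz": 0, "hand": 0},
    {"wx": 0, "wy": 0, "wz": 0.3, "tx": 0, "ty": 0, "tz": 0, "hand": 0},
    {"wx": 0, "wy": 0, "wz": 0.3, "tx": 0, "ty": 0, "tz": 0, "hand": 0},
    {"wx": 0, "wy": 0, "wz": 0.3, "tx": 0, "ty": 0, "tz": 0, "hand": 0},
    {"wx": 0, "wy": 0, "wz": 0.2, "tx": 0, "ty": 0, "tz": 0, "hand": 0},
    {"wx": 0, "wy": 0, "wz": 0, "tx": 0, "ty": 0, "tz": 0, "hand": 0},
    {"wx": 0, "wy": 0, "wz": 0, "tx": 0, "ty": 0, "tz": 0, "hand": 0},
    {"wx": 0, "wy": 0, "wz": 0, "tx": 0, "ty": 0, "tz": 0, "hand": 0},
    {"wx": 0, "wy": 0, "wz": 0, "tx": 0, "ty": 0, "tz": 0, "hand": 0},
    {"wx": 0, "wy": 0, "wz": 0, "tx": 0, "ty": 0, "tz": 0, "hand": 0}
  ]
}}

```text
clock: 18.7
position: [0.6225, 0.0221, 0.1853]
ee_rot: [-0.199, 3.135, 0.001]
force: [0.5, -0.7, -1.6]
width: 0.251
```

```bash
python3 lidm.py w12|head -3
python3 -c "
from h import *
crop('w12',120,60,340,320,2,'w12c')"
```

```text
t 18.7 pos [0.6225 0.0221 0.1853] toolY yaw 97.27 z [ 6.e-04  8.e-04 -1.e+00] F [ 0.5 -0.7 -1.6] T [ 0.13 -0.31  1.82] w 23.1 j7 1.65 j [-0.22  0.49  0.14  1.66 -0.08  1.    1.65]
tab ((547.1586303710938, 6.918560028076172), (13.569690704345703, 25.6417179107666), 11.999168395996094) 0.1579
tab in tool [ 0.0766 -0.0056  0.0274] (chute: tool x offset of lid = that - 0.077ish)
```

```bash
python3 -c "
from h import *
crop('w4',180,70,320,150,5,'k1');crop('w12',110,85,215,150,7,'k2')"
python3 - <<'E'
from nav import *
c=np.array([.6218,.0221])
bins={}
for t in('w4','w5','w9','w10','w12'):
    z=load(t);C=cloud(z);H,S,V=cv2.split(cv2.cvtColor(z['im'],cv2.COLOR_RGB2HSV));ok=z['d']>0
    b=ok&(H>100)&(H<125)&(S>100)&(abs(C[...,2]-.1625)<.0025);Q=C[b][:,:2]-c
    r=np.hypot(*Q.T);a=(np.degrees(np.arctan2(Q[:,1],Q[:,0]))-204)%360
    for k in range(-100,100,4):
        m=abs((a-k+180)%360-180)<2
        if m.sum()>12: bins.setdefault(k,[]).append((np.percentile(r[m],98)*1000,np.percentile(r[m],3)*1000))
for k in sorted(bins): print(k,np.round(np.mean(bins[k],0),1),len(bins[k]))
E
```

```text
-100 [91.9 78.5] 3
-96 [90.8 76.3] 3
-92 [90.4 74.7] 4
-88 [90.4 74.6] 4
-84 [90.9 74.7] 4
-80 [91.5 75. ] 4
-76 [90.8 77.5] 5
-72 [90.1 76.6] 5
-68 [90.  76.2] 5
-64 [90.3 76.1] 5
-60 [91.  76.2] 5
-56 [90.9 76. ] 5
-52 [90.1 75.1] 5
-48 [89.9 74.4] 5
-44 [90.  74.3] 5
-40 [90.6 74.3] 5
-36 [91.1 75.6] 5
-32 [90.4 74.2] 5
-28 [89.9 73.9] 5
-24 [89.9 73.8] 5
-20 [90.2 74.5] 5
-16 [90.9 76.9] 5
12 [78.2 74.6] 2
16 [90.9 74.6] 5
20 [90.2 74. ] 5
24 [89.8 73.6] 5
28 [89.8 73.7] 5
32 [90.3 74.1] 5
36 [91.1 74.7] 5
40 [90.6 74.1] 5
44 [90.1 73.7] 5
48 [90.  73.6] 5
52 [90.3 73.9] 5
56 [91.1 74.5] 5
60 [91.1 74.5] 5
64 [90.5 73.9] 5
68 [90.1 73.7] 5
72 [90.3 75.4] 5
76 [91.1 78.2] 5
80 [91.6 78.3] 4
84 [90.9 75.7] 3
88 [90.4 77.3] 3
92 [90.4 74.5] 2
96 [91.1 81.5] 2
```

{"op": "step_arm", "data": {
  "plan": [
    {"wx": 0, "wy": 0, "wz": -0.5, "tx": 0, "ty": 0, "tz": 0, "hand": 0},
    {"wx": 0, "wy": 0, "wz": -0.8, "tx": 0, "ty": 0, "tz": 0, "hand": 0},
    {"wx": 0, "wy": 0, "wz": -0.9, "tx": 0, "ty": 0, "tz": 0.05, "hand": 0},
    {"wx": 0, "wy": 0, "wz": -0.9, "tx": 0, "ty": 0, "tz": 0.05, "hand": 0},
    {"wx": 0, "wy": 0, "wz": -0.9, "tx": 0, "ty": 0, "tz": 0, "hand": 0},
    {"wx": 0, "wy": 0, "wz": -0.9, "tx": 0, "ty": 0, "tz": 0, "hand": 0},
    {"wx": 0, "wy": 0, "wz": -0.9, "tx": 0, "ty": 0, "tz": 0, "hand": 0},
    {"wx": 0, "wy": 0, "wz": 0, "tx": 0, "ty": 0, "tz": 0, "hand": 0},
    {"wx": 0, "wy": 0, "wz": 0, "tx": 0, "ty": 0, "tz": 0, "hand": 0},
    {"wx": 0, "wy": 0, "wz": 0, "tx": 0, "ty": 0, "tz": 0, "hand": 0}
  ]
}}

```text
clock: 19.63
position: [0.6233, 0.0229, 0.1844]
ee_rot: [-1.118, 2.932, 0.004]
force: [4.5, 5.2, -4.5]
width: 0.258
```

```bash
python3 lidm.py w13|head -3
python3 -c "
from h import *
crop('w13',120,60,340,320,2,'w13c')"
```

```text
t 19.63 pos [0.6233 0.0229 0.1844] toolY yaw 131.72 z [ 0.0023  0.0038 -1.    ] F [ 4.5  5.2 -4.5] T [ 1.36 -0.92 -1.53] w 23.7 j7 2.17 j [-0.11  0.49 -0.01  1.66  0.    1.    2.17]
tab ((560.3729248046875, -23.30396270751953), (13.71550464630127, 25.40614891052246), 36.116790771484375) 0.1568
tab in tool [0.0778 0.0074 0.0273] (chute: tool x offset of lid = that - 0.077ish)
```

It jams symmetrically at +12° counter-clockwise as well (tab at (280,102)), with almost pure torque. This looks like binding of a lid I am clamping too rigidly. I'll use the jaws as a loose wrench, opened just wider than the chute so that the lid can seat and centre itself, and turn clockwise again.

{"op": "step_arm", "data": {
  "plan": [
    {"wx": 0, "wy": 0, "wz": 0.9, "tx": 0, "ty": 0, "tz": 0, "hand": 0.3},
    {"wx": 0, "wy": 0, "wz": 0, "tx": 0, "ty": 0, "tz": 0, "hand": 0.3},
    {"wx": 0, "wy": 0, "wz": 0, "tx": 0, "ty": 0, "tz": 0, "hand": 0.3},
    {"wx": 0, "wy": 0, "wz": 0.6, "tx": 0, "ty": 0, "tz": 0, "hand": 0.3},
    {"wx": 0, "wy": 0, "wz": 0.8, "tx": 0, "ty": 0, "tz": 0, "hand": 0.3},
    {"wx": 0, "wy": 0, "wz": 0.8, "tx": 0, "ty": 0, "tz": 0, "hand": 0.3},
    {"wx": 0, "wy": 0, "wz": 0.6, "tx": 0, "ty": 0, "tz": 0, "hand": 0.3},
    {"wx": 0, "wy": 0, "wz": 0, "tx": 0, "ty": 0, "tz": 0, "hand": 0.3},
    {"wx": 0, "wy": 0, "wz": 0, "tx": 0, "ty": 0, "tz": 0, "hand": 0.3},
    {"wx": 0, "wy": 0, "wz": 0, "tx": 0, "ty": 0, "tz": 0, "hand": 0.3}
  ]
}}

```text
clock: 20.57
position: [0.6223, 0.0216, 0.1842]
ee_rot: [-0.544, 3.094, 0.001]
force: [-0.3, -0.2, -0.3]
width: 0.296
```

```bash
python3 lidm.py w14|head -5; python3 -c "
from nav import *
to(.622,.022,.185,106)"
```

```text
t 20.57 pos [0.6223 0.0216 0.1842] toolY yaw 109.96 z [ 3.e-04  5.e-04 -1.e+00] F [-0.3 -0.2 -0.3] T [-0.01  0.03 -0.04] w 27.2 j7 1.84 j [-0.18  0.49  0.08  1.66 -0.05  0.99  1.84]
tab ((553.9669189453125, -12.811436653137207), (13.624702453613281, 25.63762664794922), 27.785751342773438) 0.1554
tab in tool [ 0.076  -0.0091  0.0288] (chute: tool x offset of lid = that - 0.077ish)
wrist collar n 12256
wrist collar centre (array([0.6217, 0.022 ]), np.float64(0.0005)) 28
t 20.67 pos [0.6223 0.0217 0.1842] toolY yaw 109.91 z [ 2.e-04  6.e-04 -1.e+00] F [-0.4 -0.3  0.7] T [0.04 0.01 0.  ] w 27.7 j7 1.84 j [-0.18  0.49  0.08  1.66 -0.05  0.99  1.84]
shift now(cm) [ 0.014  0.035 -0.083]
turn wz total units 0.652
shift after turn [ 0.016  0.034 -0.083]
level rotvec tool (units) [0.005 0.003 0.   ]
```

{"op": "step_arm", "data": {
  "plan": [
    {"wx": 0, "wy": 0, "wz": 0.4, "tx": 0, "ty": 0.03, "tz": 0, "hand": 0.3},
    {"wx": 0, "wy": 0, "wz": 0.5, "tx": 0, "ty": 0, "tz": 0, "hand": 0.3},
    {"wx": 0, "wy": 0, "wz": 0.5, "tx": 0, "ty": 0, "tz": 0, "hand": 0.3},
    {"wx": 0, "wy": 0, "wz": 0.5, "tx": 0, "ty": 0, "tz": 0, "hand": 0.3},
    {"wx": 0, "wy": 0, "wz": 0.5, "tx": 0, "ty": 0, "tz": 0, "hand": 0.3},
    {"wx": 0, "wy": 0, "wz": 0.5, "tx": 0, "ty": 0, "tz": 0, "hand": 0.3},
    {"wx": 0, "wy": 0, "wz": 0.5, "tx": 0, "ty": 0, "tz": 0, "hand": 0.3},
    {"wx": 0, "wy": 0, "wz": 0.4, "tx": 0, "ty": 0, "tz": 0, "hand": 0.3},
    {"wx": 0, "wy": 0, "wz": 0, "tx": 0, "ty": 0, "tz": 0, "hand": 0.3},
    {"wx": 0, "wy": 0, "wz": 0, "tx": 0, "ty": 0, "tz": 0, "hand": 0.3}
  ]
}}

```text
clock: 21.5
position: [0.6221, 0.022, 0.1842]
ee_rot: [0.076, 3.141, 0.0]
force: [-0.0, -1.4, 0.3]
width: 0.301
```

```bash
python3 lidm.py w15; python3 -c "
from h import *
crop('w15',100,60,400,320,2,'w15c')"
```

```text
t 21.5 pos [0.6221 0.022  0.1842] toolY yaw 87.22 z [ 1.e-04  0.e+00 -1.e+00] F [-0.  -1.4  0.3] T [-0.25  0.01  1.27] w 27.7 j7 1.49 j [-0.25  0.49  0.18  1.67 -0.1   0.99  1.49]
tab ((547.535400390625, 5.0828447341918945), (13.591642379760742, 25.70102310180664), 12.644769668579102) 0.1553
tab in tool [ 0.0737 -0.0206  0.0289] (chute: tool x offset of lid = that - 0.077ish)
wrist collar n 10163
wrist collar centre (array([0.6217, 0.0224]), np.float64(0.0006)) 27
wrist lid disc centre (array([0.6211, 0.0234]), np.float64(0.005)) 33
scene collar n 713
scene collar centre (array([0.6204, 0.0248]), np.float64(0.0007)) 38
scene lid disc centre (array([0.6187, 0.0231]), np.float64(0.0015)) 37
```

```bash
python3 - <<'E'
from nav import *
o,R,y=st(); c=arm.calibration('wrist'); Rc=np.array(c['R']);tc=np.array(c['t']).ravel()
cp=-Rc.T@tc; print('cam in tool',(R.T@(cp-o['position'])).round(4)); print('cam axes in tool (rows x,y,z)',(Rc@R).round(3))
pc=R.T@(cp-o['position']); Ax=Rc@R
# desired: camera looks horizontally d=(.407,-.914), pitch 62deg from vertical; target groove start
for yaw in (24,):
  for tilt in (30,40,45):
    xt=np.array([-np.sin(np.radians(yaw)),np.cos(np.radians(yaw)),0]); yt=np.array([np.cos(np.radians(yaw)),np.sin(np.radians(yaw)),0])
    R0=np.c_[xt,yt,[0,0,-1]]
    Rt=R0@Rn.from_euler('y',-tilt,degrees=True).as_matrix()
    f=Rt@Ax[2]; ang=np.degrees(np.arccos(-f[2]))
    tgt=np.array([.6218,.0221,.155])+.082*np.array([np.cos(np.radians(219)),np.sin(np.radians(219)),0])
    cam=tgt-f*.17-0*Rt@Ax[1]; p=cam-Rt@pc
    print(tilt,'fwd',f.round(2),'pitch',ang.round(1),'tcp',p.round(3),'cam',cam.round(3),'tip',(p+Rt[:,2]*.022).round(3))
E
```

```text
t 21.6 pos [0.6221 0.0221 0.1841] toolY yaw 87.17 z [ 1.e-04  3.e-04 -1.e+00] F [ 0.7 -2.   0.8] T [-0.3 -0.   1.3] w 27.8 j7 1.49 j [-0.25  0.49  0.18  1.67 -0.1   0.99  1.49]
cam in tool [ 0.074  -0.     -0.1354]
cam axes in tool (rows x,y,z) [[ 0.001  1.    -0.001]
 [-0.961  0.001 -0.277]
 [-0.277  0.001  0.961]]
30 fwd [ 0.29 -0.66 -0.69] pitch 46.1 tcp [ 0.562 -0.038  0.193] cam [0.508 0.082 0.273] tip [ 0.566 -0.048  0.174]
40 fwd [ 0.34 -0.76 -0.56] pitch 56.1 tcp [ 0.559 -0.032  0.194] cam [0.5   0.099 0.25 ] tip [ 0.565 -0.045  0.177]
45 fwd [ 0.36 -0.8  -0.48] pitch 61.1 tcp [ 0.558 -0.029  0.194] cam [0.497 0.106 0.237] tip [ 0.564 -0.043  0.178]
```

```bash
python3 - <<'E'
from nav import *
pc=np.array([.074,0,-.1354]);Ax=np.array([[0,1,0],[-.961,0,-.277],[-.277,0,.961]])
yaw=24
xt=np.array([-np.sin(np.radians(yaw)),np.cos(np.radians(yaw)),0]); yt=np.array([np.cos(np.radians(yaw)),np.sin(np.radians(yaw)),0])
R0=np.c_[xt,yt,[0,0,-1]]
tgt=np.array([.6218,.0221,.155])+.082*np.array([np.cos(np.radians(40)),np.sin(np.radians(40)),0])
for tilt in (36,48):
    Rt=R0@Rn.from_euler('y',tilt,degrees=True).as_matrix()
    A=Ax@Rt.T # cam axes world
    for row in (60,):
      ray=A.T@np.array([0,(row-192.6)/288.6,1]);
      for d in(.13,.16):
        cam=tgt-ray*d; p=cam-Rt@pc
        print(tilt,'elev',np.degrees(np.arccos(-ray[2]/np.linalg.norm(ray))).round(1),'d',d,'cam',cam.round(3),'tcp',p.round(3),'tip',(p+Rt[:,2]*.022).round(3))
E
```

```text
36 elev 44.6 d 0.13 cam [ 0.725 -0.017  0.257] tcp [0.717 0.001 0.104] tip [0.712 0.013 0.086]
36 elev 44.6 d 0.16 cam [ 0.735 -0.038  0.28 ] tcp [ 0.727 -0.02   0.127] tip [ 0.722 -0.008  0.11 ]
48 elev 56.6 d 0.13 cam [ 0.733 -0.034  0.234] tcp [0.712 0.012 0.088] tip [0.706 0.027 0.073]
48 elev 56.6 d 0.16 cam [ 0.744 -0.059  0.252] tcp [ 0.724 -0.013  0.106] tip [0.717 0.002 0.092]
```

```bash
python3 - <<'E'
from nav import *
pc=np.array([.074,0,-.1354]);Ax=np.array([[0,1,0],[-.961,0,-.277],[-.277,0,.961]])
yaw=24
xt=np.array([-np.sin(np.radians(yaw)),np.cos(np.radians(yaw)),0]); yt=np.array([np.cos(np.radians(yaw)),np.sin(np.radians(yaw)),0])
R0=np.c_[xt,yt,[0,0,-1]]
tgt=np.array([.6218,.0221,.155])+.082*np.array([np.cos(np.radians(222)),np.sin(np.radians(222)),0])
for tilt in (50,60,70):
    Rt=R0@Rn.from_euler('y',-tilt,degrees=True).as_matrix();A=Ax@Rt.T
    for row in (110,160):
      ray=A.T@np.array([0,(row-192.6)/288.6,1])
      for d in(.14,.18):
        cam=tgt-ray*d; p=cam-Rt@pc
        print(tilt,row,'elev',np.degrees(np.arccos(-ray[2]/np.linalg.norm(ray))).round(1),'d',d,'cam',cam.round(3),'tcp',p.round(3),'tip',(p+Rt[:,2]*.022).round(3),'bodylow',(p+Rt@np.array([.0375,0,-.044])).round(3))
E
```

```text
50 110 elev 50.1 d 0.14 cam [0.515 0.069 0.248] tcp [ 0.577 -0.069  0.218] tip [ 0.584 -0.084  0.204] bodylow [ 0.553 -0.016  0.218]
50 110 elev 50.1 d 0.18 cam [0.502 0.098 0.275] tcp [ 0.564 -0.04   0.245] tip [ 0.571 -0.055  0.231] bodylow [0.54  0.013 0.244]
50 160 elev 59.6 d 0.14 cam [0.511 0.078 0.226] tcp [ 0.573 -0.06   0.196] tip [ 0.58  -0.075  0.182] bodylow [ 0.549 -0.007  0.195]
50 160 elev 59.6 d 0.18 cam [0.497 0.11  0.247] tcp [ 0.559 -0.028  0.216] tip [ 0.566 -0.044  0.202] bodylow [0.535 0.025 0.216]
60 110 elev 60.1 d 0.14 cam [0.51  0.083 0.228] tcp [ 0.572 -0.058  0.224] tip [ 0.58  -0.076  0.213] bodylow [ 0.549 -0.006  0.213]
60 110 elev 60.1 d 0.18 cam [0.495 0.116 0.248] tcp [ 0.558 -0.025  0.245] tip [ 0.565 -0.043  0.234] bodylow [0.534 0.027 0.234]
60 160 elev 69.6 d 0.14 cam [0.507 0.088 0.204] tcp [ 0.57  -0.053  0.2  ] tip [ 0.578 -0.07   0.189] bodylow [ 0.547 -0.001  0.19 ]
60 160 elev 69.6 d 0.18 cam [0.492 0.122 0.218] tcp [ 0.555 -0.019  0.214] tip [ 0.562 -0.036  0.203] bodylow [0.531 0.033 0.204]
70 110 elev 70.1 d 0.14 cam [0.505 0.092 0.205] tcp [ 0.567 -0.047  0.228] tip [ 0.576 -0.066  0.22 ] bodylow [0.545 0.002 0.208]
70 110 elev 70.1 d 0.18 cam [0.489 0.128 0.219] tcp [ 0.551 -0.011  0.242] tip [ 0.56  -0.03   0.234] bodylow [0.529 0.038 0.222]
70 160 elev 79.6 d 0.14 cam [0.504 0.094 0.18 ] tcp [ 0.567 -0.045  0.204] tip [ 0.575 -0.064  0.196] bodylow [0.544 0.004 0.183]
70 160 elev 79.6 d 0.18 cam [0.488 0.13  0.188] tcp [ 0.55  -0.009  0.211] tip [ 0.559 -0.028  0.203] bodylow [0.528 0.04  0.191]
```

Blocked at the same angle with the lid floating free, so this is a real obstacle in the groove. I'll let go and look along the groove through the −x gap with a tilted wrist camera.

{"op": "step_arm", "data": {
  "plan": [
    {"wx": 0, "wy": 0, "wz": -0.5, "tx": 0, "ty": 0, "tz": 0, "hand": 0.6},
    {"wx": 0, "wy": 0, "wz": -0.5, "tx": 0, "ty": 0, "tz": 0, "hand": 0.6},
    {"wx": 0, "wy": 0, "wz": 0, "tx": 0, "ty": 0, "tz": -1, "hand": 0.6},
    {"wx": 0, "wy": 0, "wz": 1, "tx": 0, "ty": 0, "tz": -2.5, "hand": 0.6},
    {"wx": 0, "wy": 0, "wz": 1, "tx": 0, "ty": 0, "tz": -3, "hand": 0.6},
    {"wx": 0, "wy": 0, "wz": 1, "tx": 0, "ty": 0, "tz": -3, "hand": 0.6},
    {"wx": 0, "wy": 0, "wz": 1, "tx": 0, "ty": 0, "tz": 0, "hand": 0.6},
    {"wx": 0, "wy": 0, "wz": 1, "tx": 0, "ty": 0, "tz": 0, "hand": 0.6},
    {"wx": 0, "wy": 0, "wz": 1, "tx": 0, "ty": 0, "tz": 0, "hand": 0.6},
    {"wx": 0, "wy": 0, "wz": 1, "tx": 0, "ty": 0, "tz": 0, "hand": 0.6}
  ]
}}

```text
clock: 22.43
position: [0.6222, 0.0223, 0.2803]
ee_rot: [1.058, 2.957, 0.003]
force: [0.4, 0.2, -0.8]
width: 0.601
```

```bash
python3 -c "
from nav import *
to(.558,-.025,.26,24)"
```

```text
t 22.43 pos [0.6222 0.0223 0.2803] toolY yaw 50.61 z [ 0.0013  0.0016 -1.    ] F [ 0.4  0.2 -0.8] T [-0.02 -0.02 -0.04] w 55.3 j7 0.9 j [-0.36  0.41  0.34  1.56 -0.15  1.2   0.9 ]
shift now(cm) [ 1.964 -7.731  2.019]
turn wz total units 4.436
shift after turn [-1.707 -7.792  2.019]
level rotvec tool (units) [ 0.02  -0.001 -0.   ]
```

{"op": "step_arm", "data": {
  "plan": [
    {"wx": 0, "wy": 0, "wz": 0.9, "tx": 0, "ty": 0, "tz": 0, "hand": 0.3},
    {"wx": 0, "wy": 0, "wz": 0.9, "tx": 0, "ty": 0, "tz": 0, "hand": 0.3},
    {"wx": 0, "wy": 0, "wz": 0.9, "tx": 0, "ty": 0, "tz": 0, "hand": 0.3},
    {"wx": 0, "wy": 0, "wz": 0.9, "tx": 0, "ty": 0, "tz": 0, "hand": 0.3},
    {"wx": 0, "wy": 0, "wz": 0.8, "tx": 0, "ty": 0, "tz": 0, "hand": 0.3},
    {"wx": 0, "wy": -0.9, "wz": 0, "tx": -0.8, "ty": -3.9, "tz": 0, "hand": 0.3},
    {"wx": 0, "wy": -0.9, "wz": 0, "tx": -0.8, "ty": -3.9, "tz": 0, "hand": 0.3},
    {"wx": 0, "wy": -0.9, "wz": 0, "tx": 0, "ty": 0, "tz": 0, "hand": 0.3},
    {"wx": 0, "wy": -0.9, "wz": 0, "tx": 0, "ty": 0, "tz": 0, "hand": 0.3},
    {"wx": 0, "wy": -0.9, "wz": 0, "tx": 0, "ty": 0, "tz": 0, "hand": 0.3}
  ]
}}

```text
clock: 23.27
position: [0.558, -0.0251, 0.2815]
ee_rot: [1.473, 2.286, -0.349]
force: [0.1, 0.3, -0.6]
width: 0.302
```

{"op": "step_arm", "data": {
  "plan": [
    {"wx": 0, "wy": -0.9, "wz": 0, "tx": 0, "ty": 0, "tz": 0, "hand": 0.3},
    {"wx": 0, "wy": -0.9, "wz": 0, "tx": 0, "ty": 0, "tz": 0, "hand": 0.3},
    {"wx": 0, "wy": -0.9, "wz": 0, "tx": 0, "ty": 0, "tz": 0, "hand": 0.3},
    {"wx": 0, "wy": -0.9, "wz": 0, "tx": 0, "ty": 0, "tz": 0, "hand": 0.3},
    {"wx": 0, "wy": -0.9, "wz": 0, "tx": 0, "ty": 0, "tz": 0, "hand": 0.3},
    {"wx": 0, "wy": 0, "wz": 0, "tx": 0, "ty": 0, "tz": 0, "hand": 0.3},
    {"wx": 0, "wy": 0, "wz": 0, "tx": 0, "ty": 0, "tz": 0, "hand": 0.3},
    {"wx": 0, "wy": 0, "wz": 0, "tx": 0, "ty": 0, "tz": 0, "hand": 0.3},
    {"wx": 0, "wy": 0, "wz": 0, "tx": 0, "ty": 0, "tz": 0, "hand": 0.3},
    {"wx": 0, "wy": 0, "wz": 0, "tx": 0, "ty": 0, "tz": 0, "hand": 0.3}
  ]
}}

```text
clock: 24.1
position: [0.5581, -0.0261, 0.2807]
ee_rot: [1.233, 1.912, -0.623]
force: [0.7, 0.4, -0.1]
width: 0.3
```

```bash
python3 -c "
from nav import *
st(); grab('wrist','w16')"
```

```text
t 24.1 pos [ 0.5581 -0.0261  0.2807] toolY yaw 24.47 z [ 0.3359 -0.7342 -0.5899] F [ 0.7  0.4 -0.1] T [0.85 0.44 0.03] w 27.6 j7 -0.6 j [-1.1   0.42  0.68  2.05  0.85  0.99 -0.6 ]
```

The view is upside down. The −x gap is near (250,45) with the counter-clockwise ledge end at (245,75), and the +x tab is at (495,60). I'll enlarge it and turn it the right way up.

```bash
python3 -c "
from h import *
im=cv2.imread('pics/w16.png')[0:150,215:350];im=cv2.rotate(im,cv2.ROTATE_180);cv2.imwrite('pics/k3.png',cv2.resize(im,None,fx=5,fy=4.0*1,interpolation=cv2.INTER_CUBIC) if 0 else cv2.resize(im,(675,750*600//750),interpolation=cv2.INTER_CUBIC))
im=cv2.imread('pics/w16.png')[20:140,400:512];im=cv2.rotate(im,cv2.ROTATE_180);cv2.imwrite('pics/k4.png',cv2.resize(im,None,fx=5,fy=5,interpolation=cv2.INTER_CUBIC))"
python3 - <<'E'
from nav import *
z=load('w16');C=cloud(z);H,S,V=cv2.split(cv2.cvtColor(z['im'],cv2.COLOR_RGB2HSV));ok=z['d']>0
# bias: collar top
b=ok&(H>95)&(H<130)&(S>80)
Q=C[b];r=np.hypot(Q[:,0]-.6218,Q[:,1]-.0221);print('all blue z',np.percentile(Q[:,2],[1,50,99]).round(4))
top=abs(Q[:,2]-np.percentile(Q[:,2],95))<.003
A=np.c_[Q[top][:,:2]-[.6218,.0221],np.ones(top.sum())];print('top plane',np.linalg.lstsq(A,Q[top][:,2],rcond=None)[0].round(4))
a=(np.degrees(np.arctan2(Q[:,1]-.0221,Q[:,0]-.6218))-204+180)%360-180
for lo in range(12,60,4):
    for z0,z1 in((.143,.147),(.147,.151),(.151,.155),(.155,.159),(.159,.162)):
        m=(a>lo)&(a<lo+4)&(Q[:,2]>z0)&(Q[:,2]<z1)
        if m.sum()>6: print(lo,z0,m.sum(),(np.percentile(r[m],[5,50,95])*1000).round(1))
# tab +x
m=ok&(H<18)&(S>120)&(C[...,0]>.67)&(abs(C[...,2]-.155)<.01);P=C[m];print('tab+x',len(P),P.mean(0).round(4),(np.percentile(np.hypot(P[:,0]-.6218,P[:,1]-.0221),[2,98])*1000).round(1),np.percentile(P[:,2],[5,50,95]).round(4))
m=ok&(H<18)&(S>120)&(C[...,0]<.56)&(abs(C[...,2]-.155)<.01);P=C[m];print('tab-x',len(P),P.mean(0).round(4),(np.percentile(np.hypot(P[:,0]-.6218,P[:,1]-.0221),[2,98])*1000).round(1),np.percentile(P[:,2],[5,50,95]).round(4))
E
```

```text
all blue z [0.0079 0.162  0.3098]
top plane [-0.0779  0.1342  0.2925]
12 0.143 83 [71.5 81.  90.4]
12 0.147 31 [87.1 88.5 90.8]
12 0.151 28 [86.9 88.9 90.8]
12 0.155 53 [75.2 87.4 90.7]
12 0.159 106 [74.3 81.2 89.8]
16 0.143 107 [72.4 80.6 86.8]
16 0.147 16 [86.2 86.7 87.1]
16 0.151 8 [86.8 87.  87.2]
16 0.159 57 [73.4 80.3 89.5]
20 0.143 86 [73.4 80.  86.3]
20 0.159 53 [73.1 79.  88.5]
24 0.143 32 [73.2 76.4 83.1]
24 0.159 46 [72.8 79.9 88.4]
28 0.143 25 [74.  77.  79.2]
28 0.159 44 [73.1 80.3 89.6]
32 0.143 25 [74.8 77.  79. ]
32 0.159 47 [73.7 82.6 90.8]
36 0.143 25 [76.1 78.2 80.8]
36 0.159 55 [73.7 80.5 89.7]
40 0.143 26 [76.3 79.6 81.9]
40 0.159 39 [73.2 77.4 90.3]
44 0.143 21 [78.3 81.7 84. ]
44 0.159 43 [73.  79.4 89.6]
48 0.143 26 [79.3 81.9 84.7]
48 0.159 30 [73.1 79.6 89. ]
52 0.143 19 [80.5 82.5 85.3]
52 0.159 37 [73.5 80.2 90.4]
56 0.143 16 [81.  83.1 86. ]
56 0.159 39 [74.3 77.8 91.4]
tab+x 325 [ 0.7169 -0.1003  0.1545] [ 71.4 678.3] [0.1481 0.155  0.1602]
tab-x 404 [ 0.5491 -0.      0.1552] [69.6 83. ] [0.1542 0.1552 0.1561]
```

```bash
python3 - <<'E'
from nav import *
for t in('top0','scene0','w3'):
    z=load(t);C=cloud(z);ok=z['d']>0
    r=np.hypot(C[...,0]-.6218,C[...,1]-.0221);a=(np.degrees(np.arctan2(C[...,1]-.0221,C[...,0]-.6218))-204)%360
    m=ok&(C[...,2]>.08)&(C[...,2]<.140)&(r>.055)&(r<.069)
    print(t,m.sum()); out=[]
    for k in range(0,360,5):
        mm=m&(a>=k)&(a<k+5)
        if mm.sum()>4: out.append((k+2.5,(np.median(r[mm])*1000).round(1),int(mm.sum())))
    print(out)
E
python3 -c "
from h import *
crop('top0',200,95,290,190,8,'k5')
im=cv2.imread('pics/w16.png')"
```

```text
top0 566
[(2.5, np.float64(68.2), 10), (7.5, np.float64(68.4), 11), (12.5, np.float64(68.6), 10), (77.5, np.float64(65.0), 5), (82.5, np.float64(65.0), 8), (87.5, np.float64(64.9), 8), (92.5, np.float64(65.3), 9), (97.5, np.float64(65.0), 10), (102.5, np.float64(65.2), 9), (107.5, np.float64(65.6), 17), (112.5, np.float64(65.5), 10), (117.5, np.float64(66.0), 14), (122.5, np.float64(65.8), 17), (127.5, np.float64(66.0), 17), (132.5, np.float64(66.1), 16), (137.5, np.float64(66.1), 18), (142.5, np.float64(66.5), 19), (147.5, np.float64(66.2), 19), (152.5, np.float64(66.6), 18), (157.5, np.float64(66.8), 22), (162.5, np.float64(66.6), 18), (167.5, np.float64(66.6), 19), (172.5, np.float64(66.9), 21), (177.5, np.float64(67.3), 19), (182.5, np.float64(67.0), 18), (187.5, np.float64(67.1), 19), (192.5, np.float64(67.4), 16), (197.5, np.float64(67.0), 17), (202.5, np.float64(67.3), 15), (207.5, np.float64(67.0), 15), (212.5, np.float64(66.9), 14), (217.5, np.float64(67.4), 12), (222.5, np.float64(67.1), 12), (227.5, np.float64(67.0), 10), (232.5, np.float64(67.1), 7), (237.5, np.float64(66
[... 810 characters left out ...]
p.float64(62.8), 8), (112.5, np.float64(62.8), 7), (157.5, np.float64(67.4), 7), (162.5, np.float64(67.0), 13), (167.5, np.float64(67.1), 15), (172.5, np.float64(67.7), 17), (177.5, np.float64(67.9), 16), (182.5, np.float64(67.9), 16), (187.5, np.float64(68.3), 16), (197.5, np.float64(68.5), 7), (202.5, np.float64(67.8), 8), (207.5, np.float64(68.3), 6), (212.5, np.float64(68.4), 5), (317.5, np.float64(68.6), 7), (322.5, np.float64(68.6), 9), (327.5, np.float64(68.3), 11), (332.5, np.float64(68.4), 8), (337.5, np.float64(68.4), 11), (342.5, np.float64(68.3), 14), (347.5, np.float64(67.3), 15), (352.5, np.float64(67.6), 20), (357.5, np.float64(67.1), 16)]
w3 32
[(167.5, np.float64(66.6), 21)]
```

The groove is clear: the +x tab runs cleanly under the ledge and nothing blocks the channel. The binding must be tight friction at the rim or skirt, which needs more torque than a 19 mm pad gives on a 23 mm chute. I'll go back and use the open jaws as a wrench near the chute's ends, which gives a longer lever and leaves the lid free to self-centre.

{"op": "step_arm", "data": {
  "plan": [
    {"wx": 0, "wy": 0.9, "wz": 0, "tx": 0, "ty": 0, "tz": 0, "hand": 0.63},
    {"wx": 0, "wy": 0.9, "wz": 0, "tx": 0, "ty": 0, "tz": 0, "hand": 0.63},
    {"wx": 0, "wy": 0.9, "wz": 0, "tx": 0, "ty": 0, "tz": 0, "hand": 0.63},
    {"wx": 0, "wy": 0.9, "wz": 0, "tx": 0, "ty": 0, "tz": 0, "hand": 0.63},
    {"wx": 0, "wy": 0.9, "wz": 0, "tx": 0, "ty": 0, "tz": 0, "hand": 0.63},
    {"wx": 0, "wy": 0.9, "wz": 0, "tx": 0, "ty": 0, "tz": 0, "hand": 0.63},
    {"wx": 0, "wy": 0.9, "wz": 0, "tx": 0, "ty": 0, "tz": 0, "hand": 0.63},
    {"wx": 0, "wy": 0.9, "wz": 0, "tx": 0, "ty": 0, "tz": 0, "hand": 0.63},
    {"wx": 0, "wy": 0.9, "wz": 0, "tx": 0, "ty": 0, "tz": 0, "hand": 0.63},
    {"wx": 0, "wy": 0, "wz": 0, "tx": 0.8, "ty": 3.9, "tz": 0, "hand": 0.63}
  ]
}}

```text
clock: 24.98
position: [0.5877, -0.0129, 0.2823]
ee_rot: [1.675, 2.565, -0.072]
force: [1.6, -2.6, 1.0]
width: 0.629
```

{"op": "step_arm", "data": {
  "plan": [
    {"wx": 0, "wy": 0, "wz": 0, "tx": 0.8, "ty": 3.9, "tz": 0, "hand": 0.63},
    {"wx": 0, "wy": 0, "wz": -0.9, "tx": 0, "ty": 0, "tz": 0, "hand": 0.63},
    {"wx": 0, "wy": 0, "wz": -0.9, "tx": 0, "ty": 0, "tz": 0, "hand": 0.63},
    {"wx": 0, "wy": 0, "wz": -0.9, "tx": 0, "ty": 0, "tz": 0, "hand": 0.63},
    {"wx": 0, "wy": 0, "wz": -0.9, "tx": 0, "ty": 0, "tz": 0, "hand": 0.63},
    {"wx": 0, "wy": 0, "wz": -0.9, "tx": 0, "ty": 0, "tz": 0, "hand": 0.63},
    {"wx": 0, "wy": 0, "wz": -0.9, "tx": 0, "ty": 0, "tz": 0, "hand": 0.63},
    {"wx": 0, "wy": 0, "wz": -0.9, "tx": 0, "ty": 0, "tz": 0, "hand": 0.63},
    {"wx": 0, "wy": 0, "wz": -0.9, "tx": 0, "ty": 0, "tz": 0, "hand": 0.63},
    {"wx": 0, "wy": 0, "wz": 0, "tx": 0, "ty": 0, "tz": 0, "hand": 0.63}
  ]
}}

```text
clock: 25.82
position: [0.6222, 0.0212, 0.2792]
ee_rot: [0.588, 3.027, -0.116]
force: [0.6, 0.2, 1.0]
width: 0.63
```

```bash
python3 lidm.py w17|head -3;python3 -c "
from nav import *
to(.622,.022,.184,67.6)"
```

```text
t 25.82 pos [0.6222 0.0212 0.2792] toolY yaw 67.88 z [ 0.0405 -0.0841 -0.9956] F [0.6 0.2 1. ] T [ 0.06  0.05 -0.01] w 58.0 j7 1.1 j [-0.39  0.39  0.31  1.59 -0.03  1.15  1.1 ]
tab ((547.6278076171875, 5.458744049072266), (13.584651947021484, 25.432287216186523), 12.96456527709961) 0.1552
tab in tool [ 0.0718 -0.0348  0.1218] (chute: tool x offset of lid = that - 0.077ish)
t 25.92 pos [0.6222 0.0214 0.279 ] toolY yaw 67.46 z [ 0.0402 -0.0843 -0.9956] F [-0.  -0.8 -0.4] T [ 0.04  0.01 -0.02] w 57.8 j7 1.09 j [-0.39  0.39  0.31  1.59 -0.03  1.15  1.09]
shift now(cm) [0.702 0.642 9.45 ]
turn wz total units -0.024
shift after turn [0.701 0.644 9.45 ]
level rotvec tool (units) [-0.598  0.662  0.   ]
```

{"op": "step_arm", "data": {
  "plan": [
    {"wx": -0.6, "wy": 0.66, "wz": 0, "tx": 0, "ty": 0, "tz": 0, "hand": 0.63},
    {"wx": 0, "wy": 0, "wz": 0, "tx": 0, "ty": 0, "tz": 2, "hand": 0.63},
    {"wx": 0, "wy": 0, "wz": 0, "tx": 0, "ty": 0, "tz": 2, "hand": 0.63},
    {"wx": 0, "wy": 0, "wz": 0, "tx": 0, "ty": 0, "tz": 1, "hand": 0.63},
    {"wx": 0, "wy": 0, "wz": 0, "tx": 0, "ty": 0, "tz": 0, "hand": 0.63},
    {"wx": 0, "wy": 0, "wz": 0, "tx": 0, "ty": 0, "tz": 0, "hand": 0.63},
    {"wx": 0, "wy": 0, "wz": 0, "tx": 0, "ty": 0, "tz": 0, "hand": 0.63},
    {"wx": 0, "wy": 0, "wz": 0, "tx": 0, "ty": 0, "tz": 0, "hand": 0.63},
    {"wx": 0, "wy": 0, "wz": 0, "tx": 0, "ty": 0, "tz": 0, "hand": 0.63},
    {"wx": 0, "wy": 0, "wz": 0, "tx": 0, "ty": 0, "tz": 0, "hand": 0.63}
  ]
}}

```text
clock: 26.75
position: [0.6224, 0.0223, 0.2292]
ee_rot: [0.604, 3.083, -0.001]
force: [0.1, -0.3, -0.0]
width: 0.632
```

```bash
python3 -c "
from nav import *
to(.622,.022,.184,67.6)"
```

```text
t 26.75 pos [0.6224 0.0223 0.2292] toolY yaw 67.83 z [ 3.e-04 -6.e-04 -1.e+00] F [ 0.1 -0.3 -0. ] T [-0.04 -0.04  0.02] w 58.2 j7 1.19 j [-0.31  0.45  0.28  1.62 -0.14  1.09  1.19]
shift now(cm) [ 0.029 -0.037  4.516]
turn wz total units 0.038
shift after turn [ 0.029 -0.037  4.516]
level rotvec tool (units) [-0.004  0.005  0.   ]
```

{"op": "step_arm", "data": {
  "plan": [
    {"wx": 0, "wy": 0, "wz": 0, "tx": 0.03, "ty": -0.04, "tz": 1.5, "hand": 0.63},
    {"wx": 0, "wy": 0, "wz": 0, "tx": 0, "ty": 0, "tz": 1.5, "hand": 0.63},
    {"wx": 0, "wy": 0, "wz": 0, "tx": 0, "ty": 0, "tz": 1.5, "hand": 0.63},
    {"wx": 0, "wy": 0, "wz": 0, "tx": 0, "ty": 0, "tz": 0, "hand": 0.63},
    {"wx": 0, "wy": 0, "wz": 0.9, "tx": 0, "ty": 0, "tz": 0, "hand": 0.63},
    {"wx": 0, "wy": 0, "wz": 0.9, "tx": 0, "ty": 0, "tz": 0, "hand": 0.63},
    {"wx": 0, "wy": 0, "wz": 0.6, "tx": 0, "ty": 0, "tz": 0, "hand": 0.63},
    {"wx": 0, "wy": 0, "wz": 0.5, "tx": 0, "ty": 0, "tz": 0, "hand": 0.63},
    {"wx": 0, "wy": 0, "wz": 0.5, "tx": 0, "ty": 0, "tz": 0, "hand": 0.63},
    {"wx": 0, "wy": 0, "wz": 0, "tx": 0, "ty": 0, "tz": 0, "hand": 0.63}
  ],
  "force": 60
}}

```text
clock: 27.58
position: [0.6207, 0.0227, 0.1843]
ee_rot: [-1.139, -2.925, 0.002]
force: [-6.8, 0.1, 3.7]
width: 0.637
```

```bash
python3 lidm.py w18|head -3
```

```text
t 27.58 pos [0.6207 0.0227 0.1843] toolY yaw 47.44 z [-2.8e-03 -4.0e-04 -1.0e+00] F [-6.8  0.1  3.7] T [0.17 1.13 1.39] w 58.6 j7 0.89 j [-0.37  0.5   0.36  1.68 -0.2   1.    0.89]
tab ((547.3662719726562, 7.805375099182129), (13.887293815612793, 25.944198608398438), 11.25638484954834) 0.1557
tab in tool [ 0.0438 -0.0605  0.0289] (chute: tool x offset of lid = that - 0.077ish)
```

{"op": "step_arm", "data": {
  "plan": [
    {"wx": 0, "wy": 0, "wz": 0.4, "tx": 0, "ty": 0, "tz": 0, "hand": 0.63},
    {"wx": 0, "wy": 0, "wz": 0.4, "tx": 0, "ty": 0, "tz": 0, "hand": 0.63},
    {"wx": 0, "wy": 0, "wz": 0.4, "tx": 0, "ty": 0, "tz": 0, "hand": 0.63},
    {"wx": 0, "wy": 0, "wz": 0.4, "tx": 0, "ty": 0, "tz": 0, "hand": 0.63},
    {"wx": 0, "wy": 0, "wz": 0, "tx": 0, "ty": 0, "tz": 0, "hand": 0.63},
    {"wx": 0, "wy": 0, "wz": 0, "tx": 0, "ty": 0, "tz": 0, "hand": 0.63},
    {"wx": 0, "wy": 0, "wz": 0, "tx": 0, "ty": 0, "tz": 0, "hand": 0.63},
    {"wx": 0, "wy": 0, "wz": 0, "tx": 0, "ty": 0, "tz": 0, "hand": 0.63},
    {"wx": 0, "wy": 0, "wz": 0, "tx": 0, "ty": 0, "tz": 0, "hand": 0.63},
    {"wx": 0, "wy": 0, "wz": 0, "tx": 0, "ty": 0, "tz": 0, "hand": 0.63}
  ]
}}

```text
clock: 28.52
position: [0.6183, 0.026, 0.1844]
ee_rot: [-1.366, -2.82, 0.001]
force: [-16.4, 7.5, 14.8]
width: 0.644
```

```bash
python3 lidm.py w19
```

```text
t 28.52 pos [0.6183 0.026  0.1844] toolY yaw 38.32 z [-0.0075  0.003  -1.    ] F [-16.4   7.5  14.8] T [1.58 3.54 2.9 ] w 59.2 j7 0.75 j [-0.4   0.5   0.4   1.68 -0.23  1.01  0.75]
tab ((547.3763427734375, 8.779061317443848), (13.828093528747559, 26.592844009399414), 9.73766803741455) 0.1555
tab in tool [ 0.0303 -0.0662  0.0294] (chute: tool x offset of lid = that - 0.077ish)
wrist collar n 9894
wrist collar centre (array([0.6224, 0.0231]), np.float64(0.0004)) 25
wrist lid disc centre (array([0.6226, 0.024 ]), np.float64(0.0036)) 35
scene collar n 808
scene collar centre (array([0.6201, 0.0244]), np.float64(0.0007)) 43
scene lid disc centre (array([0.621 , 0.0226]), np.float64(0.0018)) 39
```

With more torque the lid is starting to move (about 9.7° now; the tab is sliding further under, visible at (142,195)). Continuing.

{"op": "step_arm", "data": {
  "plan": [
    {"wx": 0, "wy": 0, "wz": 0.4, "tx": 0, "ty": 0, "tz": 0, "hand": 0.63},
    {"wx": 0, "wy": 0, "wz": 0.4, "tx": 0, "ty": 0, "tz": 0, "hand": 0.63},
    {"wx": 0, "wy": 0, "wz": 0.4, "tx": 0, "ty": 0, "tz": 0, "hand": 0.63},
    {"wx": 0, "wy": 0, "wz": 0, "tx": 0, "ty": 0, "tz": 0, "hand": 0.63},
    {"wx": 0, "wy": 0, "wz": 0, "tx": 0, "ty": 0, "tz": 0, "hand": 0.63},
    {"wx": 0, "wy": 0, "wz": 0, "tx": 0, "ty": 0, "tz": 0, "hand": 0.63},
    {"wx": 0, "wy": 0, "wz": 0, "tx": 0, "ty": 0, "tz": 0, "hand": 0.63},
    {"wx": 0, "wy": 0, "wz": 0, "tx": 0, "ty": 0, "tz": 0, "hand": 0.63},
    {"wx": 0, "wy": 0, "wz": 0, "tx": 0, "ty": 0, "tz": 0, "hand": 0.63},
    {"wx": 0, "wy": 0, "wz": 0, "tx": 0, "ty": 0, "tz": 0, "hand": 0.63}
  ]
}}

```text
clock: 29.45
position: [0.6164, 0.0305, 0.1843]
ee_rot: [-1.541, -2.72, -0.005]
force: [-25.5, 21.9, 20.0]
width: 0.638
```

```bash
python3 lidm.py w20
```

```text
t 29.45 pos [0.6164 0.0305 0.1843] toolY yaw 30.93 z [-0.0116  0.0104 -0.9999] F [-25.5  21.9  20. ] T [ 4.43  5.29 -0.87] w 58.7 j7 0.64 j [-0.42  0.51  0.43  1.69 -0.25  1.01  0.64]
tab ((547.4197387695312, 8.300172805786133), (13.789264678955078, 26.635116577148438), 10.782183647155762) 0.1554
tab in tool [ 0.016  -0.0704  0.0294] (chute: tool x offset of lid = that - 0.077ish)
wrist collar n 10586
wrist collar centre (array([0.6224, 0.023 ]), np.float64(0.0005)) 26
wrist lid disc centre (array([0.6226, 0.0243]), np.float64(0.0043)) 33
scene collar n 782
scene collar centre (array([0.6202, 0.0246]), np.float64(0.0007)) 44
scene lid disc centre (array([0.6203, 0.0224]), np.float64(0.0018)) 37
```

The lid still does not move freely, and now only one finger is pushing, with 34 N sideways. I'll stop forcing it and re-examine the earlier, lid-free pictures of the collar.

```bash
python3 -c "
from h import *
crop('scene0',200,168,282,240,9,'k6')
im=cv2.imread('pics/w3.png')[70:235,130:390];cv2.imwrite('pics/k7.png',cv2.resize(im,None,fx=3,fy=3,interpolation=cv2.INTER_CUBIC))"
python3 - <<'E'
from nav import *
# z profile of blue in tab annulus r 69-85, by angle from gap, lid-free images
for t in('top0','scene0','w3','w16'):
    z=load(t);C=cloud(z);H,S,V=cv2.split(cv2.cvtColor(z['im'],cv2.COLOR_RGB2HSV));ok=z['d']>0
    c=np.array([.6206,.0245]) if t=='scene0' else np.array([.6217,.0226])
    r=np.hypot(C[...,0]-c[0],C[...,1]-c[1])*1000;a=(np.degrees(np.arctan2(C[...,1]-c[1],C[...,0]-c[0]))-24)%180
    m=ok&(C[...,2]>.13)&(C[...,2]<.1575)&(r>67)&(r<86)&(S>70)&(H>95)&(H<130)
    print(t,m.sum())
    for k in range(0,180,6):
        mm=m&(a>=k)&(a<k+6)
        if mm.sum()>3: print('  ',k,mm.sum(),'z',(np.percentile(C[...,2][mm],[10,50,90])*1000).round(1),'r',np.percentile(r[mm],[10,90]).round(1))
E
```

```text
top0 316
   12 16 z [141.2 144.6 145.3] r [72.9 83.1]
   18 13 z [142.7 144.4 145.8] r [70.1 78. ]
   24 10 z [142.5 143.6 144.5] r [73.  79.1]
   30 11 z [141.9 144.7 145.2] r [73.1 79.4]
   36 15 z [141.4 144.3 145.7] r [71.2 77.4]
   42 12 z [142.6 144.2 145.4] r [70.2 76.6]
   48 12 z [141.6 144.8 146.9] r [71.7 77. ]
   54 12 z [142.8 143.7 145.3] r [71.  75.8]
   60 12 z [142.4 143.7 146.5] r [70.6 75.2]
   66 12 z [143.3 144.5 145.9] r [71.  75.1]
   72 13 z [143.  143.7 145.6] r [71.4 75.4]
   78 12 z [142.7 144.6 150.2] r [71.2 75.3]
   84 13 z [142.1 143.5 145.5] r [70.3 75.7]
   90 12 z [142.4 143.9 145.8] r [71.1 76.6]
   96 13 z [141.8 143.7 145.9] r [71.8 76.2]
   102 13 z [141.  143.2 145.2] r [71.4 78.1]
   108 13 z [142.7 144.1 145.2] r [71.2 77.4]
   114 9 z [142.8 143.2 145.1] r [71.5 77.6]
   120 13 z [141.9 143.6 145.9] r [73.2 79.6]
   126 11 z [142.4 144.5 146.8] r [73.5 80.1]
   132 10 z [141.7 143.1 145.5] r [73.8 79.1]
   138 11 z [142.7 143.6 145.6] r [73.4 79.6]
   144 12 z [142.4 143.9 144.8] r [73.4 80.7]
   150 12 z [142.3 144.3 145.3] r [72.7 81. ]
   
[... 1434 characters left out ...]
 [71.7 73.8]
   150 35 z [142.7 143.5 144.4] r [70.5 73.1]
   156 45 z [142.4 143.4 144.3] r [70.1 73.3]
   162 46 z [142.6 143.5 144.6] r [70.9 81.8]
w16 805
   12 192 z [140.4 142.9 143.8] r [72.  84.2]
   18 171 z [142.6 143.2 143.8] r [73.7 84.7]
   24 83 z [142.6 143.2 144. ] r [73.7 81.4]
   30 52 z [142.5 143.2 143.8] r [75.1 79.3]
   36 51 z [142.8 143.2 143.7] r [76.5 81.1]
   42 53 z [142.7 143.2 143.9] r [78.8 83.7]
   48 52 z [142.6 143.2 144. ] r [80.2 85.1]
   54 38 z [142.6 143.2 143.7] r [81.3 85.2]
   60 26 z [142.8 143.2 143.6] r [82.3 85.3]
   66 17 z [142.9 143.2 143.7] r [83.7 85.8]
   72 48 z [143.4 151.7 155.2] r [76.3 85.4]
   78 19 z [151.9 154.5 156.9] r [75.3 76.6]
```

```bash
python3 - <<'E'
from nav import *
for t in('w16','w17'):
    z=load(t);C=cloud(z);H,S,V=cv2.split(cv2.cvtColor(z['im'],cv2.COLOR_RGB2HSV));ok=z['d']>0
    c=np.array([.6217,.0221]);r=np.hypot(C[...,0]-c[0],C[...,1]-c[1])*1000
    m=(ok&(H<18)&(S>120)&(r>60)&(r<95)&(abs(C[...,2]-.155)<.006)).astype(np.uint8)
    n,l,s,_=cv2.connectedComponentsWithStats(m)
    for i in range(1,n):
        if s[i,4]<15: continue
        P=C[l==i]; q=r[l==i]; top=P[P[:,2]>np.percentile(P[:,2],70)-.002]
        print(t,s[i],'r',np.percentile(q,[2,98]).round(1),'ang',np.degrees(np.arctan2(*(np.median(P,0)[:2]-c)[::-1])).round(1),'z',np.percentile(P[:,2],[5,50,95]).round(4))
        rect=cv2.minAreaRect((top[:,:2]*1000).astype(np.float32));print(rect)
        u=(P[:,:2]-c)*1000; th=np.radians(12.6); Rm=np.array([[np.cos(th),np.sin(th)],[-np.sin(th),np.cos(th)]]);w=u@Rm.T
        print('   lid-frame extents x',np.percentile(w[:,0],[1,99]).round(1),'y',np.percentile(w[:,1],[1,99]).round(1))
    # disc edge fit
    b=ok&(H>95)&(H<130)&(S>80)&(r>70)&(r<95)&(abs(C[...,2]-.1625)<.003);Q=C[b];A=np.c_[Q[:,:2]-c,np.ones(len(Q))];print('collar plane',np.linalg.lstsq(A,Q[:,2],rcond=None)[0].round(4))
    d=ok&(S<60)&(r<66)&(abs(C[...,2]-.156)<.006);Q=C[d];A=np.c_[Q[:,:2]-c,np.ones(len(Q))];print('disc plane',np.linalg.lstsq(A,Q[:,2],rcond=None)[0].round(4))
E
```

```text
w16 [246  13  31  33 402] r [69.5 82.9] ang -162.5 z [0.1542 0.1552 0.1561]
((548.19677734375, 3.167721748352051), (13.804821968078613, 21.283950805664062), 13.294620513916016)
   lid-frame extents x [-82.7 -69.2] y [-12.8   7.2]
w16 [462  45  50  34 237] r [71.4 85.1] ang 14.6 z [0.1514 0.155  0.1557]
((697.0613403320312, 40.10843276977539), (15.3768310546875, 26.398622512817383), 13.445980072021484)
   lid-frame extents x [70.4 85. ] y [-11.7  14.3]
collar plane [-0.0003  0.0012  0.1621]
disc plane [0.0002 0.0013 0.1552]
w17 [200 104  32  23 337] r [69.5 82.5] ang -164.3 z [0.154  0.1552 0.1564]
((547.7506713867188, 5.164682388305664), (13.60702133178711, 25.730785369873047), 12.457622528076172)
   lid-frame extents x [-82.5 -69.1] y [-12.8  12.2]
w17 [296 245   9   4  18] r [74.5 77.3] ang 6.4 z [0.1548 0.1556 0.156 ]
((697.1407470703125, 30.59772491455078), (8.263810157775879, 2.5768022537231445), 88.83245086669922)
   lid-frame extents x [73.5 77.2] y [-11.9  -4. ]
collar plane [-0.001   0.002   0.1623]
disc plane [0.0003 0.0015 0.1553]
```

```bash
python3 - <<'E'
from nav import *
from scipy.optimize import least_squares
for t in('w16','w17'):
    z=load(t);C=cloud(z);H,S,V=cv2.split(cv2.cvtColor(z['im'],cv2.COLOR_RGB2HSV));ok=z['d']>0
    ct=np.array([.6217,.0221]);r0=np.hypot(C[...,0]-ct[0],C[...,1]-ct[1])
    b=ok&(H>95)&(H<130)&(S>80)&(r0>.070)&(r0<.097)&(abs(C[...,2]-.1625)<.003);P=C[b][:,:2]
    for it in range(5):
        a=np.degrees(np.arctan2(*(P-ct).T[::-1]));rr=np.linalg.norm(P-ct,axis=1);k=(a//6).astype(int)
        po=np.array([P[k==i][np.argsort(rr[k==i])[-3]] for i in set(k) if (k==i).sum()>8]);pi=np.array([P[k==i][np.argsort(rr[k==i])[3]] for i in set(k) if (k==i).sum()>8])
        s=least_squares(lambda q:np.r_[np.hypot(*(po-q[:2]).T)-q[2],np.hypot(*(pi-q[:2]).T)-q[3]],[*ct,.091,.074],loss='soft_l1',f_scale=.001);ct=s.x[:2]
    print(t,s.x.round(4),len(po),np.abs(s.fun).mean().round(4))
    # disc outer edge
    d=ok&(S<70)&(r0<.0715)&(abs(C[...,2]-.1553)<.003);Q=C[d][:,:2];a=np.degrees(np.arctan2(*(Q-ct).T[::-1]));rr=np.linalg.norm(Q-ct,axis=1);k=(a//6).astype(int)
    p=np.array([Q[k==i][np.argsort(rr[k==i])[-3]] for i in set(k) if (k==i).sum()>8 and rr[k==i].max()>.066])
    s=least_squares(lambda q:np.hypot(*(p-q[:2]).T)-q[2],[*ct,.07],loss='soft_l1',f_scale=.0007);print('   disc',s.x.round(4),len(p),np.abs(s.fun).mean().round(4))
E
```

```text
w16 [0.6229 0.0229 0.0917 0.0745] 28 0.0012
   disc [0.6227 0.0222 0.0698] 28 0.0003
w17 [0.622  0.023  0.0904 0.0744] 51 0.0018
   disc [0.6227 0.0228 0.0698] 59 0.0004
```

{"op": "step_arm", "data": {
  "plan": [
    {"wx": 0, "wy": 0, "wz": -0.5, "tx": 0, "ty": 0, "tz": 0, "hand": 0.9},
    {"wx": 0, "wy": 0, "wz": -0.5, "tx": 0, "ty": 0, "tz": 0, "hand": 0.9},
    {"wx": 0, "wy": 0, "wz": -1, "tx": 0, "ty": 0, "tz": 0, "hand": 0.9},
    {"wx": 0, "wy": 0, "wz": -1, "tx": 0, "ty": 0, "tz": 0, "hand": 0.9},
    {"wx": 0, "wy": 0, "wz": -1, "tx": 0, "ty": 0, "tz": 0, "hand": 0.9},
    {"wx": 0, "wy": 0, "wz": -1, "tx": 0, "ty": 0, "tz": 0, "hand": 0.9},
    {"wx": 0, "wy": 0, "wz": -1, "tx": 0, "ty": 0, "tz": 0, "hand": 0.9},
    {"wx": 0, "wy": 0, "wz": -1, "tx": 0, "ty": 0, "tz": 0, "hand": 0.9},
    {"wx": 0, "wy": 0, "wz": -1, "tx": 0, "ty": 0, "tz": 0, "hand": 0.9},
    {"wx": 0, "wy": 0, "wz": -1, "tx": 0, "ty": 0, "tz": 0, "hand": 0.9}
  ]
}}

```text
clock: 30.38
position: [0.6221, 0.0218, 0.1846]
ee_rot: [0.139, 3.138, -0.001]
force: [-0.2, 0.2, 0.2]
width: 0.895
```

{"op": "step_arm", "data": {
  "plan": [
    {"wx": 0, "wy": 0, "wz": -1, "tx": 0, "ty": 0, "tz": 0, "hand": 0.6},
    {"wx": 0, "wy": 0, "wz": -1, "tx": 0, "ty": 0, "tz": 0, "hand": 0.6},
    {"wx": 0, "wy": 0, "wz": -0.6, "tx": 0, "ty": 0, "tz": 0, "hand": 0.6},
    {"wx": 0, "wy": 0, "wz": 0, "tx": 0, "ty": 0, "tz": 0, "hand": 0.6},
    {"wx": 0, "wy": 0, "wz": 0, "tx": 0, "ty": 0, "tz": 0, "hand": 0.6},
    {"wx": 0, "wy": 0, "wz": 0, "tx": 0, "ty": 0, "tz": 0, "hand": 0.6},
    {"wx": 0, "wy": 0, "wz": 0, "tx": 0, "ty": 0, "tz": 0, "hand": 0.6},
    {"wx": 0, "wy": 0, "wz": 0, "tx": 0, "ty": 0, "tz": 0, "hand": 0.6},
    {"wx": 0, "wy": 0, "wz": 0, "tx": 0, "ty": 0, "tz": 0, "hand": 0.6},
    {"wx": 0, "wy": 0, "wz": 0, "tx": 0, "ty": 0, "tz": 0, "hand": 0.6}
  ]
}}

```text
clock: 31.22
position: [0.6216, 0.0219, 0.1834]
ee_rot: [0.279, -3.128, 0.001]
force: [0.8, 0.3, 0.2]
width: 0.597
```

```bash
python3 lidm.py w21;python3 -c "
from nav import *
to(.6217,.0222,.184,101)"
```

```text
t 31.22 pos [0.6216 0.0219 0.1834] toolY yaw 100.21 z [-9.e-04 -8.e-04 -1.e+00] F [0.8 0.3 0.2] T [0.02 0.   0.01] w 54.9 j7 1.69 j [-0.21  0.49  0.13  1.67 -0.07  0.99  1.69]
tab ((546.986572265625, 7.374051570892334), (13.080193519592285, 24.04633331298828), 10.248883247375488) 0.1556
tab in tool [ 0.076  -0.001   0.0279] (chute: tool x offset of lid = that - 0.077ish)
wrist collar n 11614
wrist collar centre (array([0.6217, 0.0222]), np.float64(0.0004)) 26
wrist lid disc centre (array([0.6213, 0.0226]), np.float64(0.0038)) 41
scene collar n 645
scene collar centre (array([0.6203, 0.0245]), np.float64(0.0008)) 34
scene lid disc centre (array([0.6194, 0.0229]), np.float64(0.0014)) 37
t 31.32 pos [0.6216 0.0219 0.1834] toolY yaw 100.22 z [-1.e-03 -8.e-04 -1.e+00] F [-0.1  0.3  0.5] T [ 0.07  0.   -0.04] w 55.0 j7 1.69 j [-0.21  0.49  0.13  1.67 -0.07  0.99  1.69]
shift now(cm) [-0.015  0.032 -0.063]
turn wz total units -0.131
shift after turn [-0.016  0.032 -0.063]
level rotvec tool (units) [-0.006 -0.01   0.   ]
```

{"op": "step_arm", "data": {
  "plan": [
    {"wx": 0, "wy": 0, "wz": 0, "tx": 0, "ty": 0, "tz": -0.03, "hand": 0},
    {"wx": 0, "wy": 0, "wz": 0, "tx": 0, "ty": 0, "tz": 0, "hand": 0},
    {"wx": 0, "wy": 0, "wz": 0, "tx": 0, "ty": 0, "tz": 0, "hand": 0},
    {"wx": 0, "wy": 0, "wz": 0, "tx": 0, "ty": 0, "tz": 0, "hand": 0},
    {"wx": 0, "wy": 0, "wz": 0, "tx": 0, "ty": 0, "tz": -0.05, "hand": 0},
    {"wx": 0, "wy": 0, "wz": 0, "tx": 0.15, "ty": 0, "tz": 0, "hand": 0},
    {"wx": 0, "wy": 0, "wz": 0.3, "tx": 0, "ty": 0, "tz": 0, "hand": 0},
    {"wx": 0, "wy": 0, "wz": 0.3, "tx": 0, "ty": 0, "tz": 0, "hand": 0},
    {"wx": 0, "wy": 0, "wz": 0.3, "tx": 0, "ty": 0, "tz": 0, "hand": 0},
    {"wx": 0, "wy": 0, "wz": 0, "tx": 0, "ty": 0, "tz": 0, "hand": 0}
  ],
  "force": 60
}}

```text
clock: 32.15
position: [0.6206, 0.0218, 0.1843]
ee_rot: [0.136, -3.139, 0.003]
force: [3.9, -1.8, -1.0]
width: 0.258
```

```bash
python3 lidm.py w22
```

```text
t 32.15 pos [0.6206 0.0218 0.1843] toolY yaw 94.95 z [ 1.0e-04 -1.6e-03 -1.0e+00] F [ 3.9 -1.8 -1. ] T [-0.31 -0.27  2.01] w 23.7 j7 1.61 j [-0.23  0.48  0.15  1.67 -0.08  0.99  1.61]
tab ((546.9160766601562, 8.307180404663086), (13.705293655395508, 25.370464324951172), 10.334474563598633) 0.1556
tab in tool [ 0.0745 -0.007   0.0287] (chute: tool x offset of lid = that - 0.077ish)
wrist collar n 10781
wrist collar centre (array([0.6217, 0.0223]), np.float64(0.0005)) 28
wrist lid disc centre (array([0.6208, 0.0233]), np.float64(0.006)) 31
scene collar n 652
scene collar centre (array([0.6204, 0.0246]), np.float64(0.0007)) 35
scene lid disc centre (array([0.6187, 0.0231]), np.float64(0.0015)) 37
```

The lid is now at about 10.3°, so it is creeping rather than meeting a fixed stop. Measured grip torque tops out at about 2 Nm with the pads on the chute's long sides. Gripping the chute's ends (59 mm apart) gives a longer friction lever, roughly 3 Nm, so I'll re-grip that way.

{"op": "step_arm", "data": {
  "plan": [
    {"wx": 0, "wy": 0, "wz": 0, "tx": -0.1, "ty": 0, "tz": 0, "hand": 0.9},
    {"wx": 0, "wy": 0, "wz": 0, "tx": 0, "ty": 0, "tz": 0, "hand": 0.9},
    {"wx": 0, "wy": 0, "wz": 0.6, "tx": 0, "ty": 0, "tz": 0, "hand": 0.9},
    {"wx": 0, "wy": 0, "wz": 1, "tx": 0, "ty": 0, "tz": 0, "hand": 0.9},
    {"wx": 0, "wy": 0, "wz": 1, "tx": 0, "ty": 0, "tz": 0, "hand": 0.9},
    {"wx": 0, "wy": 0, "wz": 1, "tx": 0, "ty": 0, "tz": 0, "hand": 0.9},
    {"wx": 0, "wy": 0, "wz": 1, "tx": 0, "ty": 0, "tz": 0, "hand": 0.9},
    {"wx": 0, "wy": 0, "wz": 1, "tx": 0, "ty": 0, "tz": 0, "hand": 0.9},
    {"wx": 0, "wy": 0, "wz": 1, "tx": 0, "ty": 0, "tz": 0, "hand": 0.9},
    {"wx": 0, "wy": 0, "wz": 1, "tx": 0, "ty": 0, "tz": 0, "hand": 0.9}
  ]
}}

```text
clock: 33.08
position: [0.6209, 0.0215, 0.1841]
ee_rot: [-1.104, -2.94, 0.001]
force: [-0.1, 0.0, 0.4]
width: 0.889
```

{"op": "step_arm", "data": {
  "plan": [
    {"wx": 0, "wy": 0, "wz": 1, "tx": 0, "ty": 0, "tz": 0, "hand": 0.9},
    {"wx": 0, "wy": 0, "wz": 1, "tx": 0, "ty": 0, "tz": 0, "hand": 0.9},
    {"wx": 0, "wy": 0, "wz": 1, "tx": 0, "ty": 0, "tz": 0, "hand": 0.9},
    {"wx": 0, "wy": 0, "wz": 1, "tx": 0, "ty": 0, "tz": 0, "hand": 0.9},
    {"wx": 0, "wy": 0, "wz": 1, "tx": 0, "ty": 0, "tz": 0, "hand": 0.9},
    {"wx": 0, "wy": 0, "wz": 1, "tx": 0, "ty": 0, "tz": 0, "hand": 0.8},
    {"wx": 0, "wy": 0, "wz": 0.5, "tx": 0, "ty": 0, "tz": 0, "hand": 0.75},
    {"wx": 0, "wy": 0, "wz": 0, "tx": 0, "ty": 0, "tz": 0, "hand": 0.75},
    {"wx": 0, "wy": 0, "wz": 0, "tx": 0, "ty": 0, "tz": 0, "hand": 0.75},
    {"wx": 0, "wy": 0, "wz": 0, "tx": 0, "ty": 0, "tz": 0, "hand": 0.75}
  ]
}}

```text
clock: 33.92
position: [0.621, 0.0215, 0.1842]
ee_rot: [-2.013, -2.412, 0.002]
force: [-0.2, -0.3, 0.6]
width: 0.749
```

```bash
python3 lidm.py w23;python3 -c "
from nav import *
to(.6219,.0222,.184,11)"
```

```text
t 33.92 pos [0.621  0.0215 0.1842] toolY yaw 10.31 z [-1.1e-03 -6.0e-04 -1.0e+00] F [-0.2 -0.3  0.6] T [-0.07  0.08  0.  ] w 68.9 j7 0.34 j [-0.48  0.52  0.53  1.69 -0.3   1.01  0.34]
tab ((696.680419921875, 43.769771575927734), (13.823906898498535, 11.493815422058105), 12.480709075927734) 0.1552
tab in tool [0.0083 0.0784 0.0288] (chute: tool x offset of lid = that - 0.077ish)
wrist collar n 12275
wrist collar centre (array([0.6225, 0.0232]), np.float64(0.0009)) 27
wrist lid disc centre (array([0.6229, 0.0234]), np.float64(0.002)) 45
scene collar n 644
scene collar centre (array([0.6201, 0.0248]), np.float64(0.0006)) 34
scene lid disc centre (array([0.6204, 0.0227]), np.float64(0.0013)) 36
t 34.02 pos [0.6211 0.0215 0.1842] toolY yaw 10.28 z [-9.e-04 -5.e-04 -1.e+00] F [-0.6  0.3  0.5] T [-0.11  0.03 -0.02] w 69.0 j7 0.34 j [-0.48  0.52  0.53  1.69 -0.3   1.01  0.34]
shift now(cm) [0.05  0.091 0.023]
turn wz total units -0.12
shift after turn [0.049 0.092 0.023]
level rotvec tool (units) [-0.009  0.003  0.   ]
```

{"op": "step_arm", "data": {
  "plan": [
    {"wx": 0, "wy": 0, "wz": 0, "tx": 0.05, "ty": 0.08, "tz": 0, "hand": 0.4},
    {"wx": 0, "wy": 0, "wz": 0, "tx": 0, "ty": 0, "tz": 0, "hand": 0.4},
    {"wx": 0, "wy": 0, "wz": 0, "tx": 0, "ty": 0, "tz": 0, "hand": 0.4},
    {"wx": 0, "wy": 0, "wz": 0, "tx": 0, "ty": 0, "tz": 0, "hand": 0.4},
    {"wx": 0, "wy": 0, "wz": 0.2, "tx": 0, "ty": 0, "tz": 0, "hand": 0.4},
    {"wx": 0, "wy": 0, "wz": 0.4, "tx": 0, "ty": 0, "tz": 0, "hand": 0.4},
    {"wx": 0, "wy": 0, "wz": 0.4, "tx": 0, "ty": 0, "tz": 0, "hand": 0.4},
    {"wx": 0, "wy": 0, "wz": 0.4, "tx": 0, "ty": 0, "tz": 0, "hand": 0.4},
    {"wx": 0, "wy": 0, "wz": 0, "tx": 0, "ty": 0, "tz": 0, "hand": 0.4},
    {"wx": 0, "wy": 0, "wz": 0, "tx": 0, "ty": 0, "tz": 0, "hand": 0.4}
  ],
  "force": 60
}}

```text
clock: 34.85
position: [0.6219, 0.0252, 0.1843]
ee_rot: [-2.178, -2.261, -0.0]
force: [1.4, 6.4, 2.2]
width: 0.648
```

```bash
python3 lidm.py w24
```

```text
t 34.85 pos [0.6219 0.0252 0.1843] toolY yaw 2.14 z [-0.001   0.0013 -1.    ] F [1.4 6.4 2.2] T [1.37 0.17 2.4 ] w 59.6 j7 0.21 j [-0.5   0.53  0.57  1.69 -0.32  1.02  0.21]
tab ((697.754638671875, 39.30647277832031), (14.080894470214844, 15.982059478759766), 13.520063400268555) 0.1554
tab in tool [0.0113 0.0763 0.0289] (chute: tool x offset of lid = that - 0.077ish)
wrist collar n 11562
wrist collar centre (array([0.6227, 0.0231]), np.float64(0.0005)) 25
wrist lid disc centre (array([0.6229, 0.0233]), np.float64(0.0015)) 38
scene collar n 633
scene collar centre (array([0.6203, 0.0247]), np.float64(0.0004)) 32
scene lid disc centre (array([0.6202, 0.0223]), np.float64(0.0017)) 33
```

It is still binding with 2.4 Nm on the end grip. The lid is jamming by friction close to a tight spot, so I'll hold the torque and work the lid gently up and down within its 2.5 mm of play to break that friction.

{"op": "step_arm", "data": {
  "plan": [
    {"wx": 0, "wy": 0, "wz": 0, "tx": 0, "ty": 0, "tz": -0.2, "hand": 0.4},
    {"wx": 0, "wy": 0, "wz": 0.2, "tx": 0, "ty": 0, "tz": 0.2, "hand": 0.4},
    {"wx": 0, "wy": 0, "wz": 0.1, "tx": 0, "ty": 0, "tz": -0.2, "hand": 0.4},
    {"wx": 0, "wy": 0, "wz": 0.2, "tx": 0, "ty": 0, "tz": 0.2, "hand": 0.4},
    {"wx": 0, "wy": 0, "wz": 0.1, "tx": 0, "ty": 0, "tz": -0.2, "hand": 0.4},
    {"wx": 0, "wy": 0, "wz": 0.2, "tx": 0, "ty": 0, "tz": 0.2, "hand": 0.4},
    {"wx": 0, "wy": 0, "wz": 0.1, "tx": 0, "ty": 0, "tz": -0.2, "hand": 0.4},
    {"wx": 0, "wy": 0, "wz": 0.2, "tx": 0, "ty": 0, "tz": 0.2, "hand": 0.4},
    {"wx": 0, "wy": 0, "wz": 0, "tx": 0, "ty": 0, "tz": -0.1, "hand": 0.4},
    {"wx": 0, "wy": 0, "wz": 0, "tx": 0, "ty": 0, "tz": 0.1, "hand": 0.4}
  ]
}}

```text
clock: 35.78
position: [0.6224, 0.0281, 0.1844]
ee_rot: [-2.3, -2.135, -0.004]
force: [-1.9, 14.2, 12.8]
width: 0.655
```

```bash
python3 lidm.py w25
```

```text
t 35.78 pos [0.6224 0.0281 0.1844] toolY yaw -4.26 z [-5.0e-04  4.4e-03 -1.0e+00] F [-1.9 14.2 12.8] T [2.98 0.61 2.88] w 60.3 j7 0.11 j [-0.52  0.53  0.59  1.69 -0.35  1.02  0.11]
tab ((698.2467651367188, 36.5302734375), (14.175018310546875, 20.51814842224121), 8.539880752563477) 0.1556
tab in tool [0.0139 0.0751 0.0288] (chute: tool x offset of lid = that - 0.077ish)
wrist collar n 10789
wrist collar centre (array([0.6227, 0.0232]), np.float64(0.0006)) 25
wrist lid disc centre (array([0.6227, 0.0232]), np.float64(0.0012)) 37
scene collar n 613
scene collar centre (array([0.6204, 0.0251]), np.float64(0.0006)) 32
scene lid disc centre (array([0.62  , 0.0223]), np.float64(0.0014)) 33
```

```bash
cat > ang.py <<'E'
from nav import *
import sys
def ang(t):
    z=load(t);C=cloud(z);H,S,V=cv2.split(cv2.cvtColor(z['im'],cv2.COLOR_RGB2HSV));ok=z['d']>0
    r=np.hypot(C[...,0]-.622,C[...,1]-.0225)
    m=ok&(H<18)&(S>150)&(r<.036)&(C[...,2]>.163)&(C[...,2]<.196);P=C[m][:,:2]
    # RANSAC line
    rng=np.random.default_rng(0);best=(0,)
    for _ in range(400):
        i,j=rng.integers(len(P),size=2);d=P[j]-P[i];n=np.linalg.norm(d)
        if n<.015: continue
        d/=n;q=abs((P-P[i])@np.array([-d[1],d[0]]))<.0007
        if q.sum()>best[0]: best=(q.sum(),q)
    vx,vy,_,_=cv2.fitLine((P[best[1]]*1000).astype(np.float32),cv2.DIST_L2,0,.01,.01).ravel()
    print(t,'side-face line angle',np.degrees(np.arctan2(vy,vx)).round(2)%180,best[0],len(P))
for t in sys.argv[1:]: ang(t)
E
python3 ang.py w15 w21 w22 w23 w24 w25 w19 w20
```

```text
w15 side-face line angle 102.91 869 2181
w21 side-face line angle 100.59 914 1789
w22 side-face line angle 100.47 919 1819
w23 side-face line angle 10.56 2929 2979
w24 side-face line angle 8.53 2915 3276
w25 side-face line angle 8.36 2460 3306
w19 side-face line angle 10.49 1897 2976
w20 side-face line angle 10.64 1715 3116
```

The chute-face angle gives a better reading of progress: 12.9° → 10.5° → 8.4°. The lid does advance with each regrip, so I'll repeat: re-align, clamp the ends, turn.

{"op": "step_arm", "data": {
  "plan": [
    {"wx": 0, "wy": 0, "wz": -0.9, "tx": 0, "ty": 0, "tz": 0, "hand": 0.75},
    {"wx": 0, "wy": 0, "wz": -1, "tx": 0, "ty": 0, "tz": 0, "hand": 0.75},
    {"wx": 0, "wy": 0, "wz": -0.2, "tx": 0, "ty": 0, "tz": 0, "hand": 0.75},
    {"wx": 0, "wy": 0, "wz": 0, "tx": 0, "ty": 0, "tz": 0, "hand": 0.4},
    {"wx": 0, "wy": 0, "wz": 0, "tx": 0, "ty": 0, "tz": 0, "hand": 0.4},
    {"wx": 0, "wy": 0, "wz": 0, "tx": 0, "ty": 0, "tz": 0, "hand": 0.4},
    {"wx": 0, "wy": 0, "wz": 0.3, "tx": 0, "ty": 0, "tz": 0, "hand": 0.4},
    {"wx": 0, "wy": 0, "wz": 0.4, "tx": 0, "ty": 0, "tz": 0, "hand": 0.4},
    {"wx": 0, "wy": 0, "wz": 0.4, "tx": 0, "ty": 0, "tz": 0, "hand": 0.4},
    {"wx": 0, "wy": 0, "wz": 0.4, "tx": 0, "ty": 0, "tz": 0, "hand": 0.4}
  ],
  "force": 60
}}

```text
clock: 36.72
position: [0.6216, 0.0216, 0.1841]
ee_rot: [2.249, 2.194, -0.003]
force: [-0.7, -2.4, 0.3]
width: 0.638
```

```bash
python3 -c "
from nav import *
st();grab('wrist','w26')"; python3 ang.py w26
```

```text
t 36.72 pos [0.6216 0.0216 0.1841] toolY yaw -1.43 z [-0.0015 -0.0015 -1.    ] F [-0.7 -2.4  0.3] T [-0.42  0.46  0.12] w 58.7 j7 0.16 j [-0.51  0.53  0.58  1.69 -0.33  1.02  0.16]
w26 side-face line angle 179.42 2937 2988
```

It broke through: the lid is at −0.6° and the torque is near zero. Continuing to turn.

{"op": "step_arm", "data": {
  "plan": [
    {"wx": 0, "wy": 0, "wz": 0.5, "tx": 0, "ty": 0, "tz": 0, "hand": 0.4},
    {"wx": 0, "wy": 0, "wz": 0.5, "tx": 0, "ty": 0, "tz": 0, "hand": 0.4},
    {"wx": 0, "wy": 0, "wz": 0.5, "tx": 0, "ty": 0, "tz": 0, "hand": 0.4},
    {"wx": 0, "wy": 0, "wz": 0.5, "tx": 0, "ty": 0, "tz": 0, "hand": 0.4},
    {"wx": 0, "wy": 0, "wz": 0.5, "tx": 0, "ty": 0, "tz": 0, "hand": 0.4},
    {"wx": 0, "wy": 0, "wz": 0.5, "tx": 0, "ty": 0, "tz": 0, "hand": 0.4},
    {"wx": 0, "wy": 0, "wz": 0.5, "tx": 0, "ty": 0, "tz": 0, "hand": 0.4},
    {"wx": 0, "wy": 0, "wz": 0.5, "tx": 0, "ty": 0, "tz": 0, "hand": 0.4},
    {"wx": 0, "wy": 0, "wz": 0, "tx": 0, "ty": 0, "tz": 0, "hand": 0.4},
    {"wx": 0, "wy": 0, "wz": 0, "tx": 0, "ty": 0, "tz": 0, "hand": 0.4}
  ]
}}

```text
clock: 37.6
position: [0.6218, 0.0211, 0.1843]
ee_rot: [2.648, 1.685, -0.004]
force: [-1.4, -3.7, 2.2]
width: 0.645
```

```bash
python3 -c "
from nav import *
st();grab('wrist','w27')"; python3 ang.py w27
```

```text
t 37.6 pos [0.6218 0.0211 0.1843] toolY yaw -25.05 z [-0.0011 -0.0035 -1.    ] F [-1.4 -3.7  2.2] T [-1.25  0.26  1.92] w 59.3 j7 -0.19 j [-0.58  0.56  0.7   1.7  -0.4   1.04 -0.19]
w27 side-face line angle 157.9 2896 3007
```

{"op": "step_arm", "data": {
  "plan": [
    {"wx": 0, "wy": 0, "wz": 0.4, "tx": 0, "ty": 0, "tz": 0, "hand": 0.4},
    {"wx": 0, "wy": 0, "wz": 0.4, "tx": 0, "ty": 0, "tz": 0, "hand": 0.4},
    {"wx": 0, "wy": 0, "wz": 0.4, "tx": 0, "ty": 0, "tz": 0, "hand": 0.4},
    {"wx": 0, "wy": 0, "wz": 0.4, "tx": 0, "ty": 0, "tz": 0, "hand": 0.4},
    {"wx": 0, "wy": 0, "wz": 0.4, "tx": 0, "ty": 0, "tz": 0, "hand": 0.4},
    {"wx": 0, "wy": 0, "wz": 0.4, "tx": 0, "ty": 0, "tz": 0, "hand": 0.4},
    {"wx": 0, "wy": 0, "wz": 0.4, "tx": 0, "ty": 0, "tz": 0, "hand": 0.4},
    {"wx": 0, "wy": 0, "wz": 0.4, "tx": 0, "ty": 0, "tz": 0, "hand": 0.4},
    {"wx": 0, "wy": 0, "wz": 0, "tx": 0, "ty": 0, "tz": 0, "hand": 0.4},
    {"wx": 0, "wy": 0, "wz": 0, "tx": 0, "ty": 0, "tz": 0, "hand": 0.4}
  ]
}}

```text
clock: 38.48
position: [0.6216, 0.0218, 0.1842]
ee_rot: [2.895, 1.218, -0.002]
force: [-1.8, -2.8, 1.1]
width: 0.641
```

```bash
python3 -c "
from nav import *
st();grab('wrist','w28')"; python3 ang.py w28
```

```text
t 38.48 pos [0.6216 0.0218 0.1842] toolY yaw -44.38 z [-0.0012 -0.0012 -1.    ] F [-1.8 -2.8  1.1] T [-0.68  0.5  -0.1 ] w 59.0 j7 -0.46 j [-0.63  0.58  0.79  1.7  -0.46  1.05 -0.46]
w28 side-face line angle 138.05 2907 3007
```

{"op": "step_arm", "data": {
  "plan": [
    {"wx": 0, "wy": 0, "wz": 0.5, "tx": 0, "ty": 0, "tz": 0, "hand": 0.4},
    {"wx": 0, "wy": 0, "wz": 0.5, "tx": 0, "ty": 0, "tz": 0, "hand": 0.4},
    {"wx": 0, "wy": 0, "wz": 0.5, "tx": 0, "ty": 0, "tz": 0, "hand": 0.4},
    {"wx": 0, "wy": 0, "wz": 0.5, "tx": 0, "ty": 0, "tz": 0, "hand": 0.4},
    {"wx": 0, "wy": 0, "wz": 0.5, "tx": 0, "ty": 0, "tz": 0, "hand": 0.4},
    {"wx": 0, "wy": 0, "wz": 0.5, "tx": 0, "ty": 0, "tz": 0, "hand": 0.4},
    {"wx": 0, "wy": 0, "wz": 0.5, "tx": 0, "ty": 0, "tz": 0, "hand": 0.4},
    {"wx": 0, "wy": 0, "wz": 0.5, "tx": 0, "ty": 0, "tz": 0, "hand": 0.4},
    {"wx": 0, "wy": 0, "wz": 0, "tx": 0, "ty": 0, "tz": 0, "hand": 0.4},
    {"wx": 0, "wy": 0, "wz": 0, "tx": 0, "ty": 0, "tz": 0, "hand": 0.4}
  ]
}}

```text
clock: 39.37
position: [0.6247, 0.0231, 0.1849]
ee_rot: [3.082, 0.597, 0.007]
force: [8.3, -1.8, -2.2]
width: 0.668
```

```bash
python3 -c "
from nav import *
st();grab('wrist','w29')"; python3 ang.py w29
```

```text
t 39.37 pos [0.6247 0.0231 0.1849] toolY yaw -68.09 z [ 0.0047 -0.0019 -1.    ] F [ 8.3 -1.8 -2.2] T [-0.58 -1.77  1.56] w 61.4 j7 -0.81 j [-0.69  0.62  0.9   1.7  -0.54  1.08 -0.81]
w29 side-face line angle 130.25 2480 3027
```

One more tight spot, at −50°. Re-aligning and turning again.

{"op": "step_arm", "data": {
  "plan": [
    {"wx": 0, "wy": 0, "wz": -1, "tx": 0, "ty": 0, "tz": 0, "hand": 0.78},
    {"wx": 0, "wy": 0, "wz": -1, "tx": 0, "ty": 0, "tz": 0, "hand": 0.78},
    {"wx": 0, "wy": 0, "wz": -1, "tx": 0, "ty": 0, "tz": 0, "hand": 0.78},
    {"wx": 0, "wy": 0, "wz": 0, "tx": 0, "ty": 0, "tz": 0, "hand": 0.4},
    {"wx": 0, "wy": 0, "wz": 0, "tx": 0, "ty": 0, "tz": 0, "hand": 0.4},
    {"wx": 0, "wy": 0, "wz": 0, "tx": 0, "ty": 0, "tz": 0, "hand": 0.4},
    {"wx": 0, "wy": 0, "wz": 0.3, "tx": 0, "ty": 0, "tz": 0, "hand": 0.4},
    {"wx": 0, "wy": 0, "wz": 0.4, "tx": 0, "ty": 0, "tz": 0, "hand": 0.4},
    {"wx": 0, "wy": 0, "wz": 0.4, "tx": 0, "ty": 0, "tz": 0, "hand": 0.4},
    {"wx": 0, "wy": 0, "wz": 0.4, "tx": 0, "ty": 0, "tz": 0, "hand": 0.4}
  ]
}}

```text
clock: 40.25
position: [0.6251, 0.0242, 0.1846]
ee_rot: [3.026, 0.834, 0.007]
force: [18.2, -0.1, -9.6]
width: 0.655
```

```bash
python3 -c "
from nav import *
st();grab('wrist','w30')"; python3 ang.py w30
```

```text
t 40.25 pos [0.6251 0.0242 0.1846] toolY yaw -59.19 z [ 0.0053 -0.0015 -1.    ] F [18.2 -0.1 -9.6] T [ 0.92 -3.42  3.37] w 60.3 j7 -0.68 j [-0.67  0.61  0.86  1.7  -0.51  1.07 -0.68]
w30 side-face line angle 129.72 2787 3268
```

{"op": "step_arm", "data": {
  "plan": [
    {"wx": 0, "wy": 0, "wz": -0.7, "tx": 0, "ty": 0, "tz": 0, "hand": 0.75},
    {"wx": 0, "wy": 0, "wz": -0.8, "tx": 0, "ty": 0, "tz": 0, "hand": 0.75},
    {"wx": 0, "wy": 0, "wz": 0, "tx": 0, "ty": 0, "tz": 0, "hand": 0.75},
    {"wx": 0, "wy": 0, "wz": 0, "tx": 0, "ty": 0, "tz": 0, "hand": 0.75},
    {"wx": 0, "wy": 0, "wz": 0, "tx": 0, "ty": 0, "tz": 0, "hand": 0.75},
    {"wx": 0, "wy": 0, "wz": 0, "tx": 0, "ty": 0, "tz": 0, "hand": 0.75},
    {"wx": 0, "wy": 0, "wz": 0, "tx": 0, "ty": 0, "tz": 0, "hand": 0.75},
    {"wx": 0, "wy": 0, "wz": 0, "tx": 0, "ty": 0, "tz": 0, "hand": 0.75},
    {"wx": 0, "wy": 0, "wz": 0, "tx": 0, "ty": 0, "tz": 0, "hand": 0.75},
    {"wx": 0, "wy": 0, "wz": 0, "tx": 0, "ty": 0, "tz": 0, "hand": 0.75}
  ]
}}

```text
clock: 41.13
position: [0.6218, 0.0223, 0.1842]
ee_rot: [2.955, 1.064, -0.002]
force: [1.8, -0.3, 0.0]
width: 0.748
```

```bash
python3 -c "
from nav import *
to(.622,.0222,.184,-50.3);grab('wrist','w31')"; python3 ang.py w31
```

```text
t 41.13 pos [0.6218 0.0223 0.1842] toolY yaw -50.39 z [-9.e-04 -8.e-04 -1.e+00] F [ 1.8 -0.3  0. ] T [-0.06  0.09  0.  ] w 68.8 j7 -0.55 j [-0.65  0.59  0.81  1.7  -0.48  1.06 -0.55]
shift now(cm) [0.006 0.018 0.019]
turn wz total units -0.016
shift after turn [0.006 0.018 0.019]
level rotvec tool (units) [ 0.     0.011 -0.   ]
w31 side-face line angle 129.86 2938 2998
```

{"op": "step_arm", "data": {
  "plan": [
    {"wx": 0, "wy": 0, "wz": 0, "tx": 0, "ty": 0.02, "tz": 0.05, "hand": 0.4},
    {"wx": 0, "wy": 0, "wz": 0, "tx": 0, "ty": 0, "tz": 0, "hand": 0.4},
    {"wx": 0, "wy": 0, "wz": 0, "tx": 0, "ty": 0, "tz": 0, "hand": 0.4},
    {"wx": 0, "wy": 0, "wz": 0, "tx": 0, "ty": 0, "tz": -0.05, "hand": 0.4},
    {"wx": 0, "wy": 0, "wz": 0.4, "tx": 0, "ty": 0, "tz": 0, "hand": 0.4},
    {"wx": 0, "wy": 0, "wz": 0.4, "tx": 0, "ty": 0, "tz": 0, "hand": 0.4},
    {"wx": 0, "wy": 0, "wz": 0.5, "tx": 0, "ty": 0, "tz": 0, "hand": 0.4},
    {"wx": 0, "wy": 0, "wz": 0.5, "tx": 0, "ty": 0, "tz": 0, "hand": 0.4},
    {"wx": 0, "wy": 0, "wz": 0.5, "tx": 0, "ty": 0, "tz": 0, "hand": 0.4},
    {"wx": 0, "wy": 0, "wz": 0, "tx": 0, "ty": 0, "tz": 0, "hand": 0.4}
  ]
}}

```text
clock: 42.02
position: [0.6217, 0.0221, 0.1839]
ee_rot: [3.062, 0.698, -0.003]
force: [0.6, -0.2, -2.7]
width: 0.641
```

```bash
python3 -c "
from nav import *
st();grab('wrist','w32')"; python3 ang.py w32
```

```text
t 42.02 pos [0.6217 0.0221 0.1839] toolY yaw -64.32 z [-0.0017 -0.0011 -1.    ] F [ 0.6 -0.2 -2.7] T [-0.23  0.24 -0.  ] w 59.0 j7 -0.75 j [-0.68  0.61  0.88  1.71 -0.53  1.08 -0.75]
w32 side-face line angle 117.880005 2956 3014
```

Through: the lid is at about −63° with no load. A final small turn, lower it the last half millimetre, release and rise.

{"op": "step_arm", "data": {
  "plan": [
    {"wx": 0, "wy": 0, "wz": 0.4, "tx": 0, "ty": 0, "tz": 0.03, "hand": 0.4},
    {"wx": 0, "wy": 0, "wz": 0, "tx": 0, "ty": 0, "tz": 0.04, "hand": 0.4},
    {"wx": 0, "wy": 0, "wz": 0, "tx": 0, "ty": 0, "tz": 0, "hand": 0.9},
    {"wx": 0, "wy": 0, "wz": 0, "tx": 0, "ty": 0, "tz": 0, "hand": 0.9},
    {"wx": 0, "wy": 0, "wz": 0, "tx": 0, "ty": 0, "tz": 0, "hand": 0.9},
    {"wx": 0, "wy": 0, "wz": 0, "tx": 0, "ty": 0, "tz": -1.5, "hand": 0.9},
    {"wx": 0, "wy": 0, "wz": 0, "tx": 0, "ty": 0, "tz": -2.5, "hand": 0.9},
    {"wx": 0, "wy": 0, "wz": 0, "tx": 0, "ty": 0, "tz": -3, "hand": 0.9},
    {"wx": 0, "wy": 0, "wz": 0, "tx": 0, "ty": 0, "tz": -3, "hand": 0.9},
    {"wx": 0, "wy": 0, "wz": 0, "tx": 0, "ty": 0, "tz": 0, "hand": 0.7}
  ]
}}

```text
clock: 42.9
position: [0.6245, 0.0209, 0.2894]
ee_rot: [3.074, 0.638, 0.011]
force: [0.9, -0.0, 0.1]
width: 0.863
```

```bash
cat > rest.py <<'E'
from nav import *
grab('wrist','w33')
z=load('w33');C=cloud(z);H,S,V=cv2.split(cv2.cvtColor(z['im'],cv2.COLOR_RGB2HSV))
r=np.hypot(C[...,0]-.622,C[...,1]-.0225)
m=(H<18)&(S>130)&(abs(C[...,2]-.1995)<.0025)&(r<.045)&(z['d']>0);P=C[m];print('chute rim',cv2.minAreaRect((P[:,:2]*1000).astype(np.float32)),len(P),np.median(P[:,2]))
print('slab target');to(.4505,-.328,.26,103.1)
E
python3 rest.py
```

```text
chute rim ((624.2755126953125, 23.391803741455078), (22.983800888061523, 58.368167877197266), 25.248260498046875) 959 0.19888972097285226
slab target
t 42.95 pos [0.6236 0.0214 0.2868] toolY yaw -66.54 z [ 4.9e-03 -4.0e-04 -1.0e+00] F [-0.4 -0.6 -0.3] T [-0.08  0.13  0.04] w 76.0 j7 -0.86 j [-0.73  0.53  0.96  1.58 -0.45  1.27 -0.86]
shift now(cm) [-29.804  25.15    2.609]
turn wz total units -28.273
shift after turn [ 24.795 -30.099   2.609]
level rotvec tool (units) [ 0.022 -0.041 -0.   ]
```

```bash
cat nav.py h.py | head -60; python3 - <<'E'
from nav import *
st(); to(.4505,-.328,.20,-76.9)
E
```

```text
from h import *
def st(p=True):
    o=arm.observe();R=Rn.from_rotvec(o['ee_rot']).as_matrix()
    y=np.degrees(np.arctan2(R[1,1],R[0,1]))
    if p: print('t',round(o['clock'],2),'pos',o['position'].round(4),'toolY yaw',y.round(2),'z',R[:,2].round(4),'F',o['force'].round(1),'T',o['ft_torque'].round(2),'w',round(o['width']*92,1),'j7',o['joints'][6].round(2),'j',o['joints'].round(2))
    return o,R,y
def to(x,y,z,yaw=None):
    """remaining shift in tool axes cm (current yaw), turn in 6deg units about tool z; and shift after turning"""
    o,R,y0=st(); d=(np.array([x,y,z])-o['position'])*100
    print('shift now(cm)',(R.T@d).round(3))
    if yaw is not None:
        dy=(yaw-y0+180)%360-180; 
        w=-dy/6; print('turn wz total units',w.round(3)); R2=R@Rn.from_euler('z',np.radians(w*6)).as_matrix(); print('shift after turn',(R2.T@d).round(3))
    # levelling
    zt=R[:,2];ax=np.cross(zt,[0,0,-1]);print('level rotvec tool (units)',(np.degrees(R.T@ax)/6).round(3))
import numpy as np, cv2
from scipy.spatial.transform import Rotation as Rn
from cell import arm
def grab(name,tag):
    c=arm
[... 424 characters left out ...]
crop(tag,u0,v0,u1,v1,s,out):
    im=cv2.imread(f'pics/{tag}.png')[v0:v1,u0:u1]; cv2.imwrite(f'pics/{out}.png',cv2.resize(im,None,fx=s,fy=s,interpolation=cv2.INTER_CUBIC))
t 42.95 pos [0.6236 0.0214 0.2868] toolY yaw -66.54 z [ 4.9e-03 -4.0e-04 -1.0e+00] F [-0.4 -0.6 -0.3] T [-0.08  0.13  0.04] w 76.0 j7 -0.86 j [-0.73  0.53  0.96  1.58 -0.45  1.27 -0.86]
t 42.95 pos [0.6236 0.0214 0.2868] toolY yaw -66.54 z [ 4.9e-03 -4.0e-04 -1.0e+00] F [-0.4 -0.6 -0.3] T [-0.08  0.13  0.04] w 76.0 j7 -0.86 j [-0.73  0.53  0.96  1.58 -0.45  1.27 -0.86]
shift now(cm) [-29.829  25.136   8.609]
turn wz total units 1.727
shift after turn [-24.823  30.09    8.609]
level rotvec tool (units) [ 0.022 -0.041 -0.   ]
```

{"op": "step_arm", "data": {
  "plan": [
    {"wx": 0, "wy": 0, "wz": 0, "tx": -2.98, "ty": 2.51, "tz": 0, "hand": 0.3},
    {"wx": 0, "wy": 0, "wz": 0, "tx": -2.98, "ty": 2.51, "tz": 0, "hand": 0.3},
    {"wx": 0, "wy": 0, "wz": 0, "tx": -2.98, "ty": 2.51, "tz": 0, "hand": 0.3},
    {"wx": 0, "wy": 0, "wz": 0, "tx": -2.98, "ty": 2.51, "tz": 1.2, "hand": 0.3},
    {"wx": 0, "wy": 0, "wz": 0, "tx": -2.98, "ty": 2.51, "tz": 1.2, "hand": 0.3},
    {"wx": 0, "wy": 0, "wz": 0, "tx": -2.98, "ty": 2.51, "tz": 1.2, "hand": 0.3},
    {"wx": 0, "wy": 0, "wz": 0, "tx": -2.98, "ty": 2.51, "tz": 1.2, "hand": 0.3},
    {"wx": 0, "wy": 0, "wz": 0, "tx": -2.98, "ty": 2.51, "tz": 1.2, "hand": 0.3},
    {"wx": 0, "wy": 0, "wz": 0, "tx": -2.98, "ty": 2.51, "tz": 1.2, "hand": 0.3},
    {"wx": 0, "wy": 0, "wz": 0.86, "tx": -2.98, "ty": 2.51, "tz": 1.2, "hand": 0.3}
  ]
}}

```text
clock: 43.78
position: [0.4469, -0.3278, 0.1989]
ee_rot: [3.101, 0.502, -0.001]
force: [2.4, 0.5, -0.1]
width: 0.302
```

{"op": "step_arm", "data": {
  "plan": [
    {"wx": 0, "wy": 0, "wz": 0.86, "tx": 0, "ty": 0, "tz": 0, "hand": 0.3},
    {"wx": 0, "wy": 0, "wz": 0, "tx": 0, "ty": 0, "tz": 1, "hand": 0.3},
    {"wx": 0, "wy": 0, "wz": 0, "tx": 0, "ty": 0, "tz": 1, "hand": 0.3},
    {"wx": 0, "wy": 0, "wz": 0, "tx": 0, "ty": 0, "tz": 1, "hand": 0.3},
    {"wx": 0, "wy": 0, "wz": 0, "tx": 0, "ty": 0, "tz": 1, "hand": 0.3},
    {"wx": 0, "wy": 0, "wz": 0, "tx": 0, "ty": 0, "tz": 0, "hand": 0.3},
    {"wx": 0, "wy": 0, "wz": 0, "tx": 0, "ty": 0, "tz": 0, "hand": 0.3},
    {"wx": 0, "wy": 0, "wz": 0, "tx": 0, "ty": 0, "tz": 0, "hand": 0.3},
    {"wx": 0, "wy": 0, "wz": 0, "tx": 0, "ty": 0, "tz": 0, "hand": 0.3},
    {"wx": 0, "wy": 0, "wz": 0, "tx": 0, "ty": 0, "tz": 0, "hand": 0.3}
  ]
}}

```text
clock: 44.62
position: [0.4487, -0.3268, 0.1604]
ee_rot: [3.12, 0.359, -0.0]
force: [-0.6, 0.2, -0.1]
width: 0.299
```

```bash
python3 - <<'E'
from nav import *
to(.4505,-.328,.075,-76.9)
im,d,c=grab('wrist','w40'); z=load('w40');P=cloud(z)
hsv=cv2.cvtColor(im,cv2.COLOR_RGB2HSV)
m=(P[...,2]>.06)&(P[...,2]<.072)&(d>0)
n,l,s,ce=cv2.connectedComponentsWithStats(m.astype(np.uint8))
for i in range(1,n):
    if s[i,4]>150:
        k=l==i;r=cv2.minAreaRect(P[k][:,:2].astype(np.float32)*1000);print(ce[i].round(),s[i,4],im[k].mean(0).round(),np.round(r[0],1),np.round(r[1],1),round(r[2],1),P[k][:,2].mean().round(4))
E
```

```text
t 44.62 pos [ 0.4487 -0.3268  0.1604] toolY yaw -76.86 z [ 0.     -0.0012 -1.    ] F [-0.6  0.2 -0.1] T [-0.04  0.21  0.04] w 27.5 j7 -0.26 j [-0.1   0.55  0.93  1.9  -0.54  0.96 -0.26]
shift now(cm) [0.153 0.149 8.544]
turn wz total units 0.006
shift after turn [0.153 0.149 8.544]
level rotvec tool (units) [ 0.011  0.003 -0.   ]
[190. 199.] 653 [101.  59.  28.] [ 438.2 -271.6] [45.6 10.4] 14.0 0.0649
[261. 199.] 621 [43. 25. 18.] [ 451.8 -330. ] [45.6  9.5] 13.2 0.065
[331. 199.] 659 [178. 163. 120.] [ 465.3 -388.2] [45.9 10.6] 13.2 0.0647
[502. 208.] 502 [93. 92. 86.] [ 493.9 -530.1] [ 3.6 47.8] 89.9 0.0652
[457. 301.] 422 [95. 94. 89.] [ 397.3 -530.1] [43.8  3.5] 0.5 0.0661
```

View pics/w40.png

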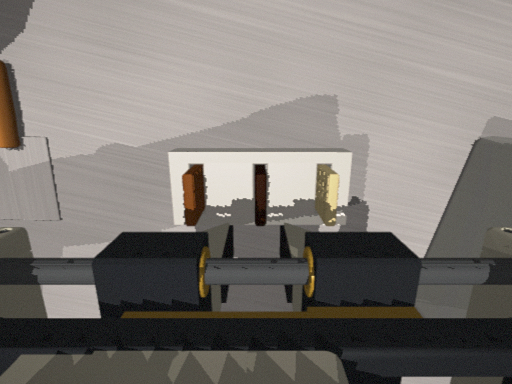

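{"op": "step_arm", "data": {
  "plan": [
    {"wx": 0, "wy": 0, "wz": 0, "tx": 0.18, "ty": 0.25, "tz": 1, "hand": 0.3},
    {"wx": 0, "wy": 0, "wz": 0, "tx": 0, "ty": 0, "tz": 2, "hand": 0.3},
    {"wx": 0, "wy": 0, "wz": 0, "tx": 0, "ty": 0, "tz": 2, "hand": 0.3},
    {"wx": 0, "wy": 0, "wz": 0, "tx": 0, "ty": 0, "tz": 2, "hand": 0.3},
    {"wx": 0, "wy": 0, "wz": 0, "tx": 0, "ty": 0, "tz": 1.5, "hand": 0.3},
    {"wx": 0, "wy": 0, "wz": 0, "tx": 0, "ty": 0, "tz": 0, "hand": 0.3},
    {"wx": 0, "wy": 0, "wz": 0, "tx": 0, "ty": 0, "tz": 0, "hand": 0.0},
    {"wx": 0, "wy": 0, "wz": 0, "tx": 0, "ty": 0, "tz": 0, "hand": 0.0},
    {"wx": 0, "wy": 0, "wz": 0, "tx": 0, "ty": 0, "tz": 0, "hand": 0.0},
    {"wx": 0, "wy": 0, "wz": 0, "tx": 0, "ty": 0, "tz": 0, "hand": 0.0}
  ],
  "force": 20
}}

```text
clock: 45.5
position: [0.4511, -0.3292, 0.0758]
ee_rot: [3.119, 0.358, 0.001]
force: [0.3, -0.3, 1.9]
width: 0.107
```

```bash
python3 - <<'E'
from nav import *
to(.622,.0222,.32,24.5)
E
```

```text
t 45.5 pos [ 0.4511 -0.3292  0.0758] toolY yaw -76.89 z [ 6.0e-04 -1.5e-03 -1.0e+00] F [ 0.3 -0.3  1.9] T [-0.2   0.14  0.  ] w 9.8 j7 -0.16 j [-0.01  0.66  0.81  1.96 -0.66  0.81 -0.16]
shift now(cm) [ 24.623 -30.306 -24.461]
turn wz total units -16.898
shift after turn [ 24.847  30.123 -24.461]
level rotvec tool (units) [ 0.016 -0.002 -0.   ]
```

{"op": "step_arm", "data": {
  "plan": [
    {"wx": 0, "wy": 0, "wz": 0, "tx": 0, "ty": 0, "tz": -2, "hand": 0.0},
    {"wx": 0, "wy": 0, "wz": 0, "tx": 0, "ty": 0, "tz": -3.5, "hand": 0.0},
    {"wx": 0, "wy": 0, "wz": 0, "tx": 0, "ty": 0, "tz": -3.5, "hand": 0.0},
    {"wx": 0, "wy": 0, "wz": -1, "tx": 0, "ty": 0, "tz": -2.2, "hand": 0.0},
    {"wx": 0, "wy": 0, "wz": -1, "tx": 0, "ty": 0, "tz": -2.2, "hand": 0.0},
    {"wx": 0, "wy": 0, "wz": -1, "tx": 0, "ty": 0, "tz": -2.2, "hand": 0.0},
    {"wx": 0, "wy": 0, "wz": -1, "tx": 0, "ty": 0, "tz": -2.2, "hand": 0.0},
    {"wx": 0, "wy": 0, "wz": -1, "tx": 0, "ty": 0, "tz": -2.2, "hand": 0.0},
    {"wx": 0, "wy": 0, "wz": -1, "tx": 0, "ty": 0, "tz": -2.2, "hand": 0.0},
    {"wx": 0, "wy": 0, "wz": -1, "tx": 0, "ty": 0, "tz": -2.2, "hand": 0.0}
  ]
}}

```text
clock: 46.33
position: [0.4504, -0.3287, 0.3208]
ee_rot: [2.781, 1.459, -0.0]
force: [1.0, -0.1, -0.4]
width: 0.107
```

```bash
python3 - <<'E'
from nav import *
o,R,y=st()
d=(np.array([.622,.0222])-o['position'][:2])*10
for k in range(10):
    a=np.radians(y+6*k); print((d@[-np.sin(a),np.cos(a)]).round(2),(d@[np.cos(a),np.sin(a)]).round(2))
E
```

```text
t 46.33 pos [ 0.4504 -0.3287  0.3208] toolY yaw -34.62 z [ 3.0e-04 -1.1e-03 -1.0e+00] F [ 1.  -0.1 -0.4] T [-0.1   0.13 -0.02] w 9.8 j7 0.21 j [-0.09  0.33  0.85  1.68 -0.26  1.25  0.21]
3.86 -0.58
3.9 -0.17
3.9 0.23
3.85 0.64
3.76 1.04
3.64 1.43
3.47 1.8
3.26 2.15
3.02 2.48
2.74 2.78
```

{"op": "step_arm", "data": {
  "plan": [
    {"wx": 0, "wy": 0, "wz": -1, "tx": 3.86, "ty": -0.58, "tz": 0, "hand": 0.0},
    {"wx": 0, "wy": 0, "wz": -1, "tx": 3.9, "ty": -0.17, "tz": 0, "hand": 0.0},
    {"wx": 0, "wy": 0, "wz": -1, "tx": 3.9, "ty": 0.23, "tz": 0, "hand": 0.0},
    {"wx": 0, "wy": 0, "wz": -1, "tx": 3.85, "ty": 0.64, "tz": 0, "hand": 0.0},
    {"wx": 0, "wy": 0, "wz": -1, "tx": 3.76, "ty": 1.04, "tz": 0, "hand": 0.0},
    {"wx": 0, "wy": 0, "wz": -1, "tx": 3.64, "ty": 1.43, "tz": 0, "hand": 0.0},
    {"wx": 0, "wy": 0, "wz": -1, "tx": 3.47, "ty": 1.8, "tz": 0, "hand": 0.0},
    {"wx": 0, "wy": 0, "wz": -1, "tx": 3.26, "ty": 2.15, "tz": 0, "hand": 0.0},
    {"wx": 0, "wy": 0, "wz": -1, "tx": 3.02, "ty": 2.48, "tz": 0, "hand": 0.0},
    {"wx": 0, "wy": 0, "wz": -0.9, "tx": 2.74, "ty": 2.78, "tz": 0, "hand": 0.0}
  ]
}}

```text
clock: 47.17
position: [0.6244, 0.0232, 0.3193]
ee_rot: [1.692, 2.646, -0.0]
force: [0.5, -1.2, 0.0]
width: 0.106
```

```bash
python3 - <<'E'
from nav import *
to(.622,.0222,.32,24.5)
E
```

```text
t 47.17 pos [0.6244 0.0232 0.3193] toolY yaw 24.8 z [ 3.e-04 -4.e-04 -1.e+00] F [ 0.5 -1.2  0. ] T [-0.12 -0.07  0.02] w 9.8 j7 0.5 j [-0.46  0.41  0.51  1.5  -0.2   1.29  0.5 ]
shift now(cm) [ 0.011 -0.259 -0.067]
turn wz total units 0.05
shift after turn [ 0.01  -0.259 -0.067]
level rotvec tool (units) [0.001 0.005 0.   ]
```

{"op": "step_arm", "data": {
  "plan": [
    {"wx": 0, "wy": 0, "wz": 0, "tx": 0, "ty": 0, "tz": 1, "hand": 0.0},
    {"wx": 0, "wy": 0, "wz": 0, "tx": 0, "ty": 0, "tz": 1, "hand": 0.0},
    {"wx": 0, "wy": 0, "wz": 0, "tx": 0, "ty": 0, "tz": 1, "hand": 0.0},
    {"wx": 0, "wy": 0, "wz": 0, "tx": 0, "ty": 0, "tz": 0.5, "hand": 0.0},
    {"wx": 0, "wy": 0, "wz": 0, "tx": 0, "ty": 0, "tz": 0, "hand": 0.0},
    {"wx": 0, "wy": 0, "wz": 0, "tx": 0, "ty": 0, "tz": 0, "hand": 0.0},
    {"wx": 0, "wy": 0, "wz": 0, "tx": 0, "ty": 0, "tz": 0, "hand": 0.0},
    {"wx": 0, "wy": 0, "wz": 0, "tx": 0, "ty": 0, "tz": 0, "hand": 0.0},
    {"wx": 0, "wy": 0, "wz": 0, "tx": 0, "ty": 0, "tz": 0, "hand": 0.0},
    {"wx": 0, "wy": 0, "wz": 0, "tx": 0, "ty": 0, "tz": 0, "hand": 0.0}
  ]
}}

```text
clock: 48.0
position: [0.624, 0.0213, 0.2839]
ee_rot: [1.7, 2.642, -0.001]
force: [-0.0, 0.2, -1.0]
width: 0.108
```

```bash
python3 - <<'E'
from nav import *
to(.622,.0222,.284,24.5)
im,d,c=grab('wrist','w41'); z=load('w41');P=cloud(z)
crop('w41',156,100,356,300,4,'w41c')
grab('scene','s41');crop('s41',150,100,400,290,3,'s41c')
E
```

```text
t 48.0 pos [0.624  0.0213 0.2839] toolY yaw 24.49 z [-3.e-04 -6.e-04 -1.e+00] F [-0.   0.2 -1. ] T [-0.02  0.01  0.  ] w 9.9 j7 0.51 j [-0.46  0.43  0.5   1.55 -0.21  1.21  0.51]
shift now(cm) [ 0.169 -0.147 -0.013]
turn wz total units -0.001
shift after turn [ 0.169 -0.147 -0.013]
level rotvec tool (units) [-0.005  0.004  0.   ]
```

View pics/w41.png

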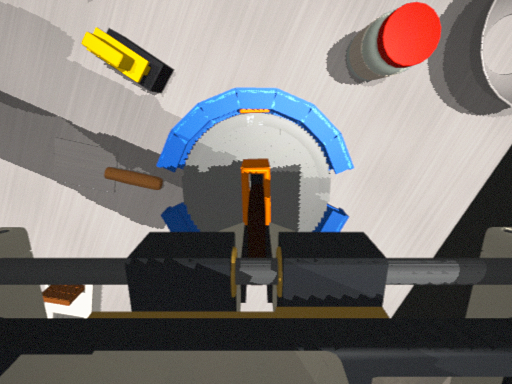

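View pics/s41.png

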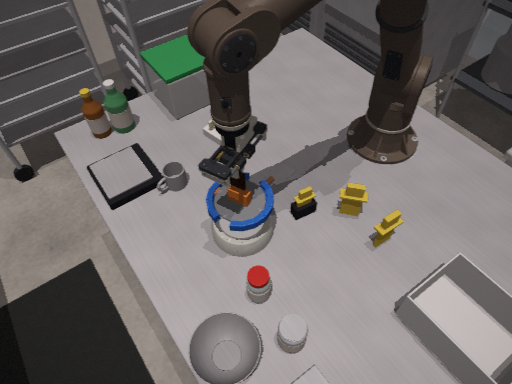

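```bash
python3 - <<'E'
from h import *
crop('w41',206,150,306,250,7,'w41d')
z=load('w41');P=cloud(z);d=z['d'];im=z['im']
hsv=cv2.cvtColor(im,cv2.COLOR_RGB2HSV)
# chute rim top points
m=(P[...,2]>.195)&(P[...,2]<.204)&(d>0)
m[235:]=0
vs,us=np.nonzero(m);print(len(vs),us.min(),us.max(),vs.min(),vs.max())
Q=P[m];a=np.radians(24.5)
ty=np.array([np.cos(a),np.sin(a)]);tx=np.array([-np.sin(a),np.cos(a)])
T=np.array([.624,.0213])
rel=Q[:,:2]-T
print('rim y range mm',np.percentile(rel@ty,[0,1,5,50,95,99,100])*1000,'x',np.percentile(rel@tx,[0,1,50,99,100])*1000)
r=cv2.minAreaRect(Q[:,:2].astype(np.float32)*1000);print(r)
# slab points above rim
m2=(P[...,2]>.207)&(P[...,2]<.25)&(d>0);m2[:150]=0;m2[235:]=0
Q=P[m2];rel=(Q[:,:2]-T);print('slab n',len(Q),np.percentile(rel@ty,[0,2,50,98,100])*1000,np.percentile(rel@tx,[0,2,50,98,100])*1000,np.percentile(Q[:,2],[0,2,50,98]))
b=(hsv[...,0]>100)&(hsv[...,0]<120)&(hsv[...,1]>150)&(P[...,2]>.158)&(P[...,2]<.168)
Q=P[b]
from scipy.optimize import least_squares
# outer edge circle: use angular bins max radius
c=np.array([.622,.0222])
for _ in range(5):
    v=Q[:,:2]-c;an=np.arctan2(v[:,1],v[:,0]);rr=np.hypot(*v.T);k=(an*30).astype(int)
    pts=np.array([Q[k==i][np.argmax(rr[k==i]),:2] for i in np.unique(k) if (k==i).sum()>5])
    s=least_squares(lambda p:np.hypot(pts[:,0]-p[0],pts[:,1]-p[1])-.091,c,loss='soft_l1',f_scale=.001);c=s.x
print('collar centre',c,len(pts),np.abs(s.fun).mean(), 'rel tool',(c-T)@tx*1000,(c-T)@ty*1000)
E
```

```text
808 241 270 166 224
rim y range mm [-11.18913673 -11.10505566 -10.32490099   0.61077186  11.67045615
  12.05198156  12.13854671] x [-15.96430548 -14.71706316  14.68360643  31.4855101   31.89105023]
((621.1870727539062, 28.634239196777344), (22.82708168029785, 47.857032775878906), 25.2844181060791)
slab n 210 [-3.93190885 -3.71389405  1.2598598   5.76333502  6.01666385] [20.16352256 20.38016703 22.27465298 22.75212486 22.89357875] [0.21401729 0.21562443 0.23464257 0.24968277]
collar centre [0.62271137 0.0219443 ] 100 0.0010596715069017878 rel tool 1.1206758725434431 -0.9054196328068609
```

View pics/w41d.png

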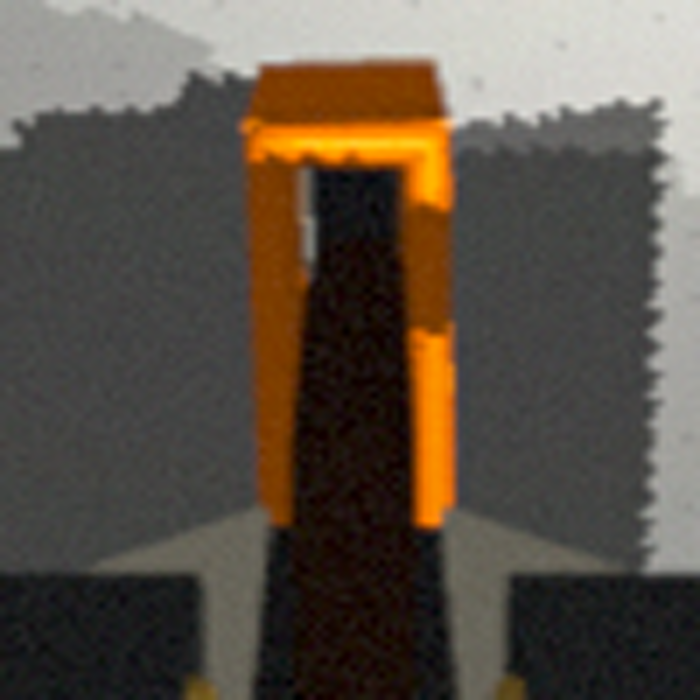

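{"op": "step_arm", "data": {
  "plan": [
    {"wx": 0, "wy": 0, "wz": -0.1, "tx": 0.25, "ty": -0.06, "tz": 0, "hand": 0.0},
    {"wx": 0, "wy": 0, "wz": 0, "tx": 0, "ty": 0, "tz": 0, "hand": 0.0},
    {"wx": 0, "wy": 0, "wz": 0, "tx": 0, "ty": 0, "tz": 0.4, "hand": 0.0},
    {"wx": 0, "wy": 0, "wz": 0, "tx": 0, "ty": 0, "tz": 0.4, "hand": 0.0},
    {"wx": 0, "wy": 0, "wz": 0, "tx": 0, "ty": 0, "tz": 0.4, "hand": 0.0},
    {"wx": 0, "wy": 0, "wz": 0, "tx": 0, "ty": 0, "tz": 0.4, "hand": 0.0},
    {"wx": 0, "wy": 0, "wz": 0, "tx": 0, "ty": 0, "tz": 0.4, "hand": 0.0},
    {"wx": 0, "wy": 0, "wz": 0, "tx": 0, "ty": 0, "tz": 0.4, "hand": 0.0},
    {"wx": 0, "wy": 0, "wz": 0, "tx": 0, "ty": 0, "tz": 0, "hand": 0.0},
    {"wx": 0, "wy": 0, "wz": 0, "tx": 0, "ty": 0, "tz": 0, "hand": 0.0}
  ]
}}

```text
clock: 48.93
position: [0.6222, 0.0234, 0.2592]
ee_rot: [-1.685, -2.651, 0.002]
force: [0.2, -0.2, 0.4]
width: 0.106
```

```bash
python3 - <<'E'
from nav import *
to(.622,.0222,.224,24.5)
E
```

```text
t 48.93 pos [0.6222 0.0234 0.2592] toolY yaw 25.11 z [-1.4e-03 -9.0e-04 -1.0e+00] F [ 0.2 -0.2  0.4] T [-0.15 -0.01  0.03] w 9.7 j7 0.52 j [-0.45  0.45  0.49  1.59 -0.22  1.16  0.52]
shift now(cm) [-0.102 -0.063  3.521]
turn wz total units 0.101
shift after turn [-0.102 -0.062  3.521]
level rotvec tool (units) [-0.016  0.002 -0.   ]
```

{"op": "step_arm", "data": {
  "plan": [
    {"wx": 0, "wy": 0, "wz": 0, "tx": 0, "ty": 0, "tz": 0.7, "hand": 0.0},
    {"wx": 0, "wy": 0, "wz": 0, "tx": 0, "ty": 0, "tz": 0.7, "hand": 0.0},
    {"wx": 0, "wy": 0, "wz": 0, "tx": 0, "ty": 0, "tz": 0.7, "hand": 0.0},
    {"wx": 0, "wy": 0, "wz": 0, "tx": 0, "ty": 0, "tz": 0.7, "hand": 0.0},
    {"wx": 0, "wy": 0, "wz": 0, "tx": 0, "ty": 0, "tz": 0.6, "hand": 0.0},
    {"wx": 0, "wy": 0, "wz": 0, "tx": 0, "ty": 0, "tz": 0, "hand": 0.0},
    {"wx": 0, "wy": 0, "wz": 0, "tx": 0, "ty": 0, "tz": 0, "hand": 0.0},
    {"wx": 0, "wy": 0, "wz": 0, "tx": 0, "ty": 0, "tz": 0, "hand": 0.3},
    {"wx": 0, "wy": 0, "wz": 0, "tx": 0, "ty": 0, "tz": 0, "hand": 0.3},
    {"wx": 0, "wy": 0, "wz": 0, "tx": 0, "ty": 0, "tz": 0, "hand": 0.3}
  ]
}}

```text
clock: 49.77
position: [0.6226, 0.0234, 0.2259]
ee_rot: [1.685, 2.651, -0.001]
force: [0.2, -0.2, -0.3]
width: 0.27
```

```bash
python3 - <<'E'
from nav import *
to(.432,.0795,.22,82)
E
```

```text
t 49.77 pos [0.6226 0.0234 0.2259] toolY yaw 25.11 z [-0.e+00 -6.e-04 -1.e+00] F [ 0.2 -0.2 -0.3] T [-0.08  0.02  0.03] w 24.8 j7 0.53 j [-0.45  0.47  0.48  1.64 -0.24  1.09  0.53]
shift now(cm) [ 13.166 -14.876   0.592]
turn wz total units -9.482
shift after turn [19.652  2.903  0.592]
level rotvec tool (units) [-0.003  0.005  0.   ]
```

{"op": "step_arm", "data": {
  "plan": [
    {"wx": 0, "wy": 0, "wz": 0, "tx": 0, "ty": 0, "tz": -1.5, "hand": 0.35},
    {"wx": 0, "wy": 0, "wz": 0, "tx": 0, "ty": 0, "tz": -2.5, "hand": 0.4},
    {"wx": 0, "wy": 0, "wz": -1, "tx": 0, "ty": 0, "tz": -2, "hand": 0.5},
    {"wx": 0, "wy": 0, "wz": -1, "tx": 0, "ty": 0, "tz": -1, "hand": 0.5},
    {"wx": 0, "wy": 0, "wz": -1, "tx": 0, "ty": 0, "tz": 0, "hand": 0.5},
    {"wx": 0, "wy": 0, "wz": -1, "tx": 0, "ty": 0, "tz": 0, "hand": 0.5},
    {"wx": 0, "wy": 0, "wz": -1, "tx": 0, "ty": 0, "tz": 0, "hand": 0.5},
    {"wx": 0, "wy": 0, "wz": -1, "tx": 0, "ty": 0, "tz": 0, "hand": 0.5},
    {"wx": 0, "wy": 0, "wz": -1, "tx": 0, "ty": 0, "tz": 0, "hand": 0.5},
    {"wx": 0, "wy": 0, "wz": -1, "tx": 0, "ty": 0, "tz": 0, "hand": 0.5}
  ]
}}

```text
clock: 50.6
position: [0.6224, 0.0234, 0.2959]
ee_rot: [-0.454, -3.109, 0.001]
force: [-0.3, -0.2, 0.4]
width: 0.498
```

```bash
python3 - <<'E'
from nav import *
to(.432,.0795,.22,82)
im,d,c=grab('wrist','w42'); z=load('w42');P=cloud(z)
for lo,hi in((.206,.214),(.197,.203)):
    m=(P[...,2]>lo)&(P[...,2]<hi)&(d>0);m[235:]=0
    Q=P[m]
    if len(Q)>20: r=cv2.minAreaRect(Q[:,:2].astype(np.float32)*1000);print(len(Q),np.round(r[0],1),np.round(r[1],1),r[2])
crop('w42',156,100,356,250,4,'w42c')
E
```

```text
t 50.6 pos [0.6224 0.0234 0.2959] toolY yaw 73.4 z [-2.e-04 -7.e-04 -1.e+00] F [-0.3 -0.2  0.4] T [-0.01  0.03  0.03] w 45.8 j7 1.27 j [-0.33  0.4   0.31  1.53 -0.13  1.23  1.27]
shift now(cm) [19.853 -0.059  7.59 ]
turn wz total units -1.434
shift after turn [19.639  2.911  7.59 ]
level rotvec tool (units) [-0.007 -0.    -0.   ]
673 [622.5  23.4] [10.4 45.8] 25.65627098083496
975 [623.3  23.8] [23.2 58.2] 26.12117576599121
```

View pics/w42c.png

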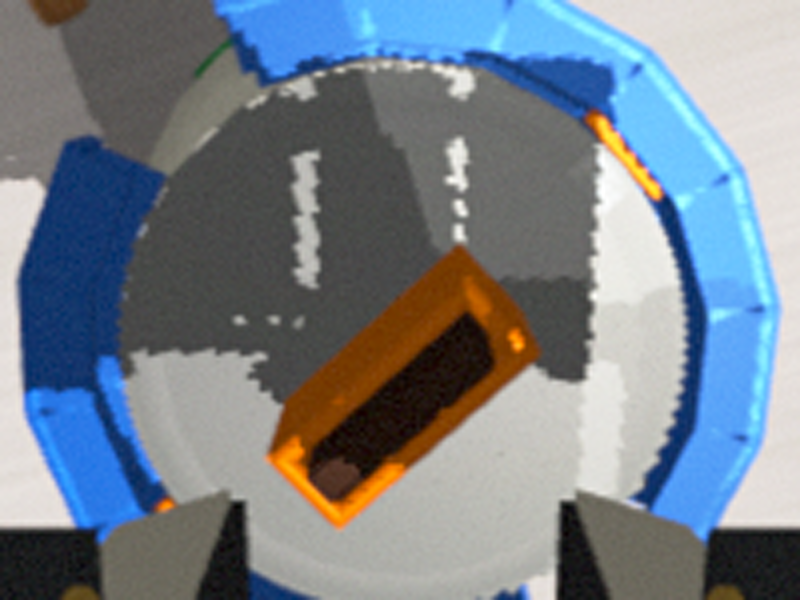

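{"op": "step_arm", "data": {
  "plan": [
    {"wx": 0, "wy": 0, "wz": 0, "tx": 3.31, "ty": 0, "tz": 0, "hand": 0.5},
    {"wx": 0, "wy": 0, "wz": 0, "tx": 3.31, "ty": 0, "tz": 0, "hand": 0.5},
    {"wx": 0, "wy": 0, "wz": 0, "tx": 3.31, "ty": 0, "tz": 2, "hand": 0.5},
    {"wx": 0, "wy": 0, "wz": 0, "tx": 3.31, "ty": 0, "tz": 2, "hand": 0.5},
    {"wx": 0, "wy": 0, "wz": 0, "tx": 3.31, "ty": 0, "tz": 2, "hand": 0.5},
    {"wx": 0, "wy": 0, "wz": -0.7, "tx": 3.31, "ty": 0, "tz": 2, "hand": 0.5},
    {"wx": 0, "wy": 0, "wz": -0.7, "tx": 0, "ty": 0, "tz": 2, "hand": 0.5},
    {"wx": 0, "wy": 0, "wz": 0, "tx": 0, "ty": 0, "tz": 0, "hand": 0.5},
    {"wx": 0, "wy": 0, "wz": 0, "tx": 0, "ty": 0, "tz": 0, "hand": 0.5},
    {"wx": 0, "wy": 0, "wz": 0, "tx": 0, "ty": 0, "tz": 0, "hand": 0.5}
  ]
}}

```text
clock: 51.48
position: [0.4339, 0.0809, 0.1969]
ee_rot: [0.24, 3.131, -0.0]
force: [-1.0, -0.1, 0.4]
width: 0.5
```

```bash
python3 - <<'E'
from nav import *
to(.432,.0795,.104,82)
im,d,c=grab('wrist','w43'); z=load('w43');P=cloud(z)
for lo,hi in((.106,.116),(.074,.082)):
    m=(P[...,2]>lo)&(P[...,2]<hi)&(d>0)&(np.hypot(P[...,0]-.432,P[...,1]-.08)<.06);m[235:]=0
    Q=P[m]
    if len(Q)>20: r=cv2.minAreaRect(Q[:,:2].astype(np.float32)*1000);print(len(Q),np.round(r[0],1),np.round(r[1],1),r[2],np.median(Q[:,2]))
E
```

```text
t 51.48 pos [0.4339 0.0809 0.1969] toolY yaw 81.25 z [ 1.2e-03 -4.0e-04 -1.0e+00] F [-1.  -0.1  0.4] T [ 0.02 -0.01 -0.03] w 46.0 j7 1.17 j [-0.5   0.19  0.22  2.08 -0.05  0.87  1.17]
shift now(cm) [ 0.181 -0.171  9.285]
turn wz total units -0.125
shift after turn [ 0.184 -0.168  9.285]
level rotvec tool (units) [-0.002  0.012  0.   ]
805 [432.2  78.7] [13.7 39.5] 81.54544067382812 0.11026363726039518
983 [432.2  78.7] [25.7 61.5] 81.86333465576172 0.07827569605196617
```

View pics/w43.png

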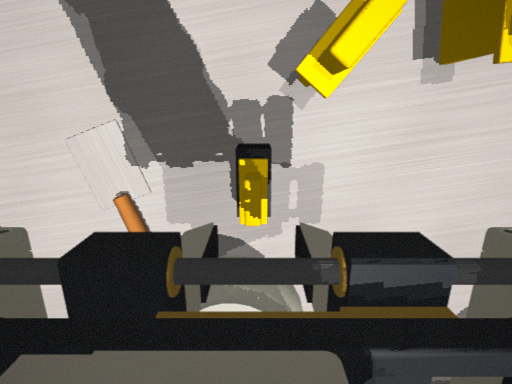

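{"op": "step_arm", "data": {
  "plan": [
    {"wx": 0, "wy": 0, "wz": -0.07, "tx": 0.15, "ty": -0.22, "tz": 2, "hand": 0.5},
    {"wx": 0, "wy": 0, "wz": 0, "tx": 0, "ty": 0, "tz": 2.5, "hand": 0.5},
    {"wx": 0, "wy": 0, "wz": 0, "tx": 0, "ty": 0, "tz": 2.5, "hand": 0.5},
    {"wx": 0, "wy": 0, "wz": 0, "tx": 0, "ty": 0, "tz": 1.5, "hand": 0.5},
    {"wx": 0, "wy": 0, "wz": 0, "tx": 0, "ty": 0, "tz": 0.7, "hand": 0.5},
    {"wx": 0, "wy": 0, "wz": 0, "tx": 0, "ty": 0, "tz": 0, "hand": 0.4},
    {"wx": 0, "wy": 0, "wz": 0, "tx": 0, "ty": 0, "tz": 0, "hand": 0.0},
    {"wx": 0, "wy": 0, "wz": 0, "tx": 0, "ty": 0, "tz": 0, "hand": 0.0},
    {"wx": 0, "wy": 0, "wz": 0, "tx": 0, "ty": 0, "tz": 0, "hand": 0.0},
    {"wx": 0, "wy": 0, "wz": 0, "tx": 0, "ty": 0, "tz": 0, "hand": 0.0}
  ],
  "force": 45
}}

```text
clock: 52.37
position: [0.431, 0.0793, 0.1045]
ee_rot: [0.221, 3.133, -0.0]
force: [0.4, -0.1, 0.0]
width: 0.185
```

```bash
python3 - <<'E'
from nav import *
to(.6225,.0234,.33,25.7)
E
```

```text
t 52.37 pos [0.431  0.0793 0.1045] toolY yaw 81.91 z [ 8.e-04 -1.e-04 -1.e+00] F [ 0.4 -0.1  0. ] T [ 0.03 -0.06  0.05] w 17.0 j7 1.24 j [-0.46  0.33  0.2   2.19 -0.11  0.62  1.24]
shift now(cm) [-19.763  -2.838 -22.534]
turn wz total units 9.369
shift after turn [-13.348  14.847 -22.534]
level rotvec tool (units) [-0.     0.008  0.   ]
```

{"op": "step_arm", "data": {
  "plan": [
    {"wx": 0, "wy": 0, "wz": 0, "tx": 0, "ty": 0, "tz": 0, "hand": 0.0},
    {"wx": 0, "wy": 0, "wz": 0, "tx": 0, "ty": 0, "tz": 0, "hand": 0.0},
    {"wx": 0, "wy": 0, "wz": 0, "tx": 0, "ty": 0, "tz": -2, "hand": 0.0},
    {"wx": 0, "wy": 0, "wz": 0, "tx": 0, "ty": 0, "tz": -3, "hand": 0.0},
    {"wx": 0, "wy": 0, "wz": 0, "tx": 0, "ty": 0, "tz": -3.3, "hand": 0.0},
    {"wx": 0, "wy": 0, "wz": 1, "tx": 0, "ty": 0, "tz": -3, "hand": 0.0},
    {"wx": 0, "wy": 0, "wz": 1, "tx": 0, "ty": 0, "tz": -3, "hand": 0.0},
    {"wx": 0, "wy": 0, "wz": 1, "tx": 0, "ty": 0, "tz": -3, "hand": 0.0},
    {"wx": 0, "wy": 0, "wz": 1, "tx": 0, "ty": 0, "tz": -3, "hand": 0.0},
    {"wx": 0, "wy": 0, "wz": 1, "tx": 0, "ty": 0, "tz": -2.3, "hand": 0.0}
  ]
}}

```text
clock: 53.2
position: [0.4306, 0.0792, 0.3322]
ee_rot: [1.032, 2.966, 0.001]
force: [1.2, -0.1, -1.0]
width: 0.151
```

```bash
python3 - <<'E'
from nav import *
to(.6225,.0234,.33,25.7)
o=arm.observe();y=st(0)[2]
d=(np.array([.6225,.0234])-o['position'][:2])*100/7
for k in range(7):
    a=np.radians(y-5.8*min(k,5)); print((d@[-np.sin(a),np.cos(a)]).round(2),(d@[np.cos(a),np.sin(a)]).round(2))
E
```

```text
t 53.2 pos [0.4306 0.0792 0.3322] toolY yaw 51.62 z [ 1.1e-03  2.0e-04 -1.0e+00] F [ 1.2 -0.1 -1. ] T [-0.03 -0.08 -0.03] w 13.9 j7 0.62 j [-0.58  0.04  0.29  1.88 -0.01  1.21  0.62]
shift now(cm) [-18.508   7.545   0.242]
turn wz total units 4.32
shift after turn [-13.348  14.877   0.242]
level rotvec tool (units) [ 0.008  0.007 -0.   ]
-2.64 1.08
-2.52 1.34
-2.37 1.59
-2.2 1.82
-2.01 2.03
-1.79 2.22
-1.79 2.22
```

{"op": "step_arm", "data": {
  "plan": [
    {"wx": 0, "wy": 0, "wz": 0.97, "tx": -2.64, "ty": 1.08, "tz": 0, "hand": 0.0},
    {"wx": 0, "wy": 0, "wz": 0.97, "tx": -2.52, "ty": 1.34, "tz": 0, "hand": 0.0},
    {"wx": 0, "wy": 0, "wz": 0.97, "tx": -2.37, "ty": 1.59, "tz": 0, "hand": 0.0},
    {"wx": 0, "wy": 0, "wz": 0.97, "tx": -2.2, "ty": 1.82, "tz": 0, "hand": 0.0},
    {"wx": 0, "wy": 0, "wz": 0.44, "tx": -2.01, "ty": 2.03, "tz": 0, "hand": 0.0},
    {"wx": 0, "wy": 0, "wz": 0, "tx": -1.91, "ty": 2.13, "tz": 0, "hand": 0.0},
    {"wx": 0, "wy": 0, "wz": 0, "tx": -1.91, "ty": 2.13, "tz": 0, "hand": 0.0},
    {"wx": 0, "wy": 0, "wz": 0, "tx": 0, "ty": 0, "tz": 0, "hand": 0.0},
    {"wx": 0, "wy": 0, "wz": 0, "tx": 0, "ty": 0, "tz": 0, "hand": 0.0},
    {"wx": 0, "wy": 0, "wz": 0, "tx": 0, "ty": 0, "tz": 0, "hand": 0.0}
  ]
}}

```text
clock: 54.03
position: [0.6223, 0.0245, 0.3291]
ee_rot: [-1.664, -2.663, 0.003]
force: [-0.5, -0.3, -0.2]
width: 0.151
```

{"op": "step_arm", "data": {
  "plan": [
    {"wx": 0, "wy": 0, "wz": 0, "tx": 0, "ty": 0, "tz": 0, "hand": 0.0},
    {"wx": 0, "wy": 0, "wz": 0, "tx": 0, "ty": 0, "tz": 0, "hand": 0.0},
    {"wx": 0, "wy": 0, "wz": 0, "tx": 0, "ty": 0, "tz": 0, "hand": 0.0},
    {"wx": 0, "wy": 0, "wz": 0, "tx": 0, "ty": 0, "tz": 0, "hand": 0.0},
    {"wx": 0, "wy": 0, "wz": 0, "tx": 0, "ty": 0, "tz": 0, "hand": 0.0},
    {"wx": 0, "wy": 0, "wz": 0, "tx": 0, "ty": 0, "tz": 0, "hand": 0.0},
    {"wx": 0, "wy": 0, "wz": 0, "tx": 0, "ty": 0, "tz": 0, "hand": 0.0},
    {"wx": 0, "wy": 0, "wz": 0, "tx": 0, "ty": 0, "tz": 0, "hand": 0.0},
    {"wx": 0, "wy": 0, "wz": 0, "tx": 0, "ty": 0, "tz": 0, "hand": 0.0},
    {"wx": 0, "wy": 0, "wz": 0, "tx": 0, "ty": 0, "tz": 0, "hand": 0.0}
  ]
}}

```text
clock: 54.87
position: [0.6228, 0.0244, 0.3295]
ee_rot: [-1.665, -2.664, 0.002]
force: [-1.3, -0.7, 0.1]
width: 0.148
```

```bash
python3 - <<'E'
from nav import *
o,R,y=st();to(.6225,.0234,.33,25.7)
im,d,c=grab('wrist','w44'); z=load('w44');P=cloud(z)
T=o['position'][:2];a=np.radians(y);ty=np.array([np.cos(a),np.sin(a)]);tx=np.array([-np.sin(a),np.cos(a)])
N=np.hypot(P[...,0]-T[0],P[...,1]-T[1])<.05
for lo,hi,n in((.235,.29,'blade'),(.206,.214,'slab'),(.197,.203,'rim'),(.299,.318,'flange')):
    m=(P[...,2]>lo)&(P[...,2]<hi)&(d>0)&N;m[300:]=0
    Q=P[m]
    if len(Q)>20:
        r=cv2.minAreaRect(Q[:,:2].astype(np.float32)*1000);q=Q[:,:2]-T
        print(n,len(Q),np.round(r[0],1),np.round(r[1],1),round(r[2],1),'ty',(np.percentile(q@ty,[1,99])*1000).round(1),'tx',(np.percentile(q@tx,[1,50,99])*1000).round(1))
crop('w44',181,120,331,270,5,'w44c')
E
```

```text
t 54.87 pos [0.6228 0.0244 0.3295] toolY yaw 26.0 z [-9.e-04 -8.e-04 -1.e+00] F [-1.3 -0.7  0.1] T [-0.04  0.02 -0.05] w 13.6 j7 0.48 j [-0.41  0.39  0.42  1.48 -0.16  1.31  0.48]
t 54.87 pos [0.6228 0.0244 0.3295] toolY yaw 26.0 z [-9.e-04 -8.e-04 -1.e+00] F [-1.3 -0.7  0.1] T [-0.04  0.02 -0.05] w 13.6 j7 0.48 j [-0.41  0.39  0.42  1.48 -0.16  1.31  0.48]
shift now(cm) [-0.074 -0.074 -0.051]
turn wz total units 0.05
shift after turn [-0.075 -0.073 -0.051]
level rotvec tool (units) [-0.011  0.003  0.   ]
blade 136 [614.   43.9] [10.   1.5] 26.8 ty [-4.2  5.5] tx [20.8 21.6 22. ]
slab 64 [613.6  41.1] [10.3  6.7] 41.9 ty [-5.   4.1] tx [14.9 19.4 22. ]
rim 356 [616.5  38.8] [22.5 25.3] 26.8 ty [-10.   11.9] tx [ 3.6 20.1 28.3]
flange 1607 [615.5  42. ] [43.6 21.9] 24.5 ty [-16.1  18.2] tx [ 9.1 19.3 29.7]
```

View pics/w44c.png

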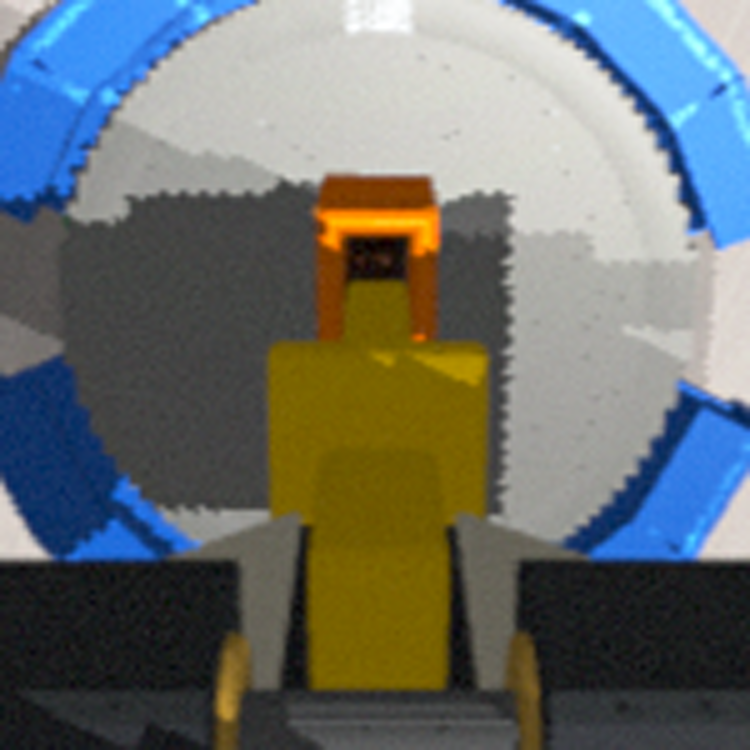

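{"op": "step_arm", "data": {
  "plan": [
    {"wx": 0, "wy": 0, "wz": 0, "tx": 0, "ty": 0, "tz": 0.7, "hand": 0.0},
    {"wx": 0, "wy": 0, "wz": 0, "tx": 0, "ty": 0, "tz": 0.7, "hand": 0.0},
    {"wx": 0, "wy": 0, "wz": 0, "tx": 0, "ty": 0, "tz": 0.5, "hand": 0.0},
    {"wx": 0, "wy": 0, "wz": 0, "tx": 0, "ty": 0, "tz": 0.4, "hand": 0.0},
    {"wx": 0, "wy": 0, "wz": 0, "tx": 0, "ty": 0, "tz": 0.4, "hand": 0.0},
    {"wx": 0, "wy": 0, "wz": 0, "tx": 0, "ty": 0, "tz": 0.4, "hand": 0.0},
    {"wx": 0, "wy": 0, "wz": 0, "tx": 0, "ty": 0, "tz": 0.4, "hand": 0.0},
    {"wx": 0, "wy": 0, "wz": 0, "tx": 0, "ty": 0, "tz": 0.4, "hand": 0.0},
    {"wx": 0, "wy": 0, "wz": 0, "tx": 0, "ty": 0, "tz": 0.3, "hand": 0.0},
    {"wx": 0, "wy": 0, "wz": 0, "tx": 0, "ty": 0, "tz": 0, "hand": 0.0}
  ]
}}

```text
clock: 55.75
position: [0.6225, 0.0244, 0.2866]
ee_rot: [-1.664, -2.663, 0.003]
force: [-0.4, -0.3, -1.0]
width: 0.15
```

```bash
python3 - <<'E'
from nav import *
st()
E
```

```text
t 55.75 pos [0.6225 0.0244 0.2866] toolY yaw 26.01 z [-0.002 -0.001 -1.   ] F [-0.4 -0.3 -1. ] T [-0.09  0.1   0.06] w 13.8 j7 0.49 j [-0.4   0.42  0.41  1.55 -0.17  1.22  0.49]
```

{"op": "step_arm", "data": {
  "plan": [
    {"wx": 0, "wy": 0, "wz": 0, "tx": 0, "ty": 0, "tz": 0.7, "hand": 0.0},
    {"wx": 0, "wy": 0, "wz": 0, "tx": 0, "ty": 0, "tz": 0.7, "hand": 0.0},
    {"wx": 0, "wy": 0, "wz": 0, "tx": 0, "ty": 0, "tz": 0.7, "hand": 0.0},
    {"wx": 0, "wy": 0, "wz": 0, "tx": 0, "ty": 0, "tz": 0.7, "hand": 0.0},
    {"wx": 0, "wy": 0, "wz": 0, "tx": 0, "ty": 0, "tz": 0.7, "hand": 0.0},
    {"wx": 0, "wy": 0, "wz": 0, "tx": 0, "ty": 0, "tz": 0.7, "hand": 0.0},
    {"wx": 0, "wy": 0, "wz": 0, "tx": 0, "ty": 0, "tz": 0.6, "hand": 0.0},
    {"wx": 0, "wy": 0, "wz": 0, "tx": 0, "ty": 0, "tz": 0.4, "hand": 0.0},
    {"wx": 0, "wy": 0, "wz": 0, "tx": 0, "ty": 0, "tz": 0.3, "hand": 0.0},
    {"wx": 0, "wy": 0, "wz": 0, "tx": 0, "ty": 0, "tz": 0, "hand": 0.0}
  ]
}}

```text
clock: 56.58
position: [0.6223, 0.0242, 0.2318]
ee_rot: [-1.664, -2.663, 0.003]
force: [-1.8, -1.1, -1.5]
width: 0.153
```

```bash
python3 - <<'E'
from nav import *
st()
E
```

```text
t 56.58 pos [0.6223 0.0242 0.2318] toolY yaw 26.0 z [-0.0021 -0.001  -1.    ] F [-1.8 -1.1 -1.5] T [-0.25  0.41 -0.03] w 14.1 j7 0.51 j [-0.39  0.46  0.4   1.62 -0.19  1.1   0.51]
```

{"op": "step_arm", "data": {
  "plan": [
    {"wx": 0, "wy": 0, "wz": 0, "tx": 0, "ty": 0, "tz": 0.1, "hand": 0.0},
    {"wx": 0, "wy": 0, "wz": 0, "tx": 0, "ty": 0, "tz": 0.1, "hand": 0.0},
    {"wx": 0, "wy": 0, "wz": 0, "tx": 0, "ty": 0, "tz": 0.1, "hand": 0.0},
    {"wx": 0, "wy": 0, "wz": 0, "tx": 0, "ty": 0, "tz": 0, "hand": 0.0},
    {"wx": 0, "wy": 0, "wz": 0, "tx": 0, "ty": 0, "tz": 0, "hand": 0.0},
    {"wx": 0, "wy": 0, "wz": 0, "tx": 0, "ty": 0, "tz": 0, "hand": 0.0},
    {"wx": 0, "wy": 0, "wz": 0, "tx": 0, "ty": 0, "tz": 0, "hand": 0.0},
    {"wx": 0, "wy": 0, "wz": 0, "tx": 0, "ty": 0, "tz": 0, "hand": 0.0},
    {"wx": 0, "wy": 0, "wz": 0, "tx": 0, "ty": 0, "tz": 0, "hand": 0.0},
    {"wx": 0, "wy": 0, "wz": 0, "tx": 0, "ty": 0, "tz": 0, "hand": 0.0}
  ]
}}

```text
clock: 57.42
position: [0.6226, 0.0242, 0.2313]
ee_rot: [-1.665, -2.664, 0.0]
force: [-7.4, 0.6, 13.6]
width: 0.147
```

```bash
python3 - <<'E'
from nav import *
st()
grab('scene','s45');crop('s45',180,140,320,260,5,'s45c')
E
```

```text
t 57.42 pos [0.6226 0.0242 0.2313] toolY yaw 26.0 z [-1.e-04 -0.e+00 -1.e+00] F [-7.4  0.6 13.6] T [-0.26  1.82 -0.01] w 13.5 j7 0.51 j [-0.39  0.46  0.4   1.62 -0.19  1.1   0.51]
```

View pics/s45c.png

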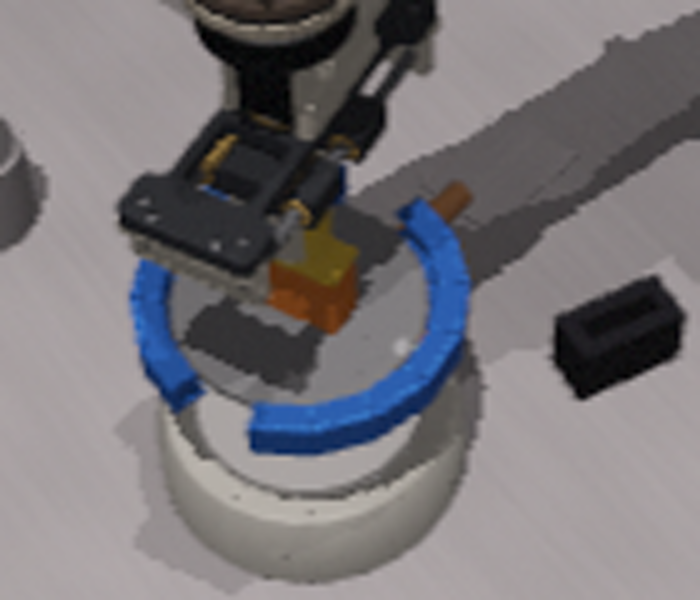

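{"op": "step_arm", "data": {
  "plan": [
    {"wx": 0, "wy": 0, "wz": 0, "tx": 0, "ty": 0, "tz": -0.2, "hand": 0.0},
    {"wx": 0, "wy": 0, "wz": 0, "tx": 0, "ty": 0, "tz": 0, "hand": 0.4},
    {"wx": 0, "wy": 0, "wz": 0, "tx": 0, "ty": 0, "tz": 0, "hand": 0.5},
    {"wx": 0, "wy": 0, "wz": 0, "tx": 0, "ty": 0, "tz": 0, "hand": 0.5},
    {"wx": 0, "wy": 0, "wz": 0, "tx": 0, "ty": 0, "tz": 0, "hand": 0.5},
    {"wx": 0, "wy": 0, "wz": 0, "tx": 0, "ty": 0, "tz": -1, "hand": 0.5},
    {"wx": 0, "wy": 0, "wz": 0, "tx": 0, "ty": 0, "tz": -2, "hand": 0.5},
    {"wx": 0, "wy": 0, "wz": 0, "tx": 0, "ty": 0, "tz": -3, "hand": 0.5},
    {"wx": 0, "wy": 0, "wz": 0, "tx": 0, "ty": 0, "tz": -3, "hand": 0.5},
    {"wx": 0, "wy": 0, "wz": 0, "tx": 0, "ty": 0, "tz": -2, "hand": 0.5}
  ]
}}

```text
clock: 58.3
position: [0.6235, 0.0242, 0.3452]
ee_rot: [1.664, 2.662, 0.001]
force: [0.7, 0.0, 0.2]
width: 0.497
```

{"op": "step_arm", "data": {
  "plan": [
    {"wx": 0, "wy": 0, "wz": 0, "tx": 0, "ty": 0, "tz": -0.5, "hand": 0.5},
    {"wx": 0, "wy": 0, "wz": 0, "tx": 0, "ty": 0, "tz": 0, "hand": 0.5},
    {"wx": 0, "wy": 0, "wz": 0, "tx": 0, "ty": 0, "tz": 0, "hand": 0.5},
    {"wx": 0, "wy": 0, "wz": 0, "tx": 0, "ty": 0, "tz": 0, "hand": 0.5},
    {"wx": 0, "wy": 0, "wz": 0, "tx": 0, "ty": 0, "tz": 0, "hand": 0.5},
    {"wx": 0, "wy": 0, "wz": 0, "tx": 0, "ty": 0, "tz": 0, "hand": 0.5},
    {"wx": 0, "wy": 0, "wz": 0, "tx": 0, "ty": 0, "tz": 0, "hand": 0.5},
    {"wx": 0, "wy": 0, "wz": 0, "tx": 0, "ty": 0, "tz": 0, "hand": 0.5},
    {"wx": 0, "wy": 0, "wz": 0, "tx": 0, "ty": 0, "tz": 0, "hand": 0.5},
    {"wx": 0, "wy": 0, "wz": 0, "tx": 0, "ty": 0, "tz": 0, "hand": 0.5}
  ]
}}

```text
clock: 59.13
position: [0.6228, 0.0244, 0.3464]
ee_rot: [-1.664, -2.664, 0.002]
force: [-0.4, 0.3, 0.9]
width: 0.501
```

```bash
python3 - <<'E'
from nav import *
o,R,y=st()
im,d,c=grab('wrist','w46'); z=load('w46');P=cloud(z);grab('scene','s46')
crop('s46',180,140,320,260,5,'s46c')
N=np.hypot(P[...,0]-.6225,P[...,1]-.0234)<.05
for lo,hi,n in((.232,.245,'grip'),(.203,.212,'flange')):
    m=(P[...,2]>lo)&(P[...,2]<hi)&(d>0)&N;m[240:]=0
    Q=P[m]
    if len(Q)>20:
        r=cv2.minAreaRect(Q[:,:2].astype(np.float32)*1000)
        print(n,len(Q),np.round(r[0],1),np.round(r[1],1),round(r[2],1),np.median(Q[:,2]))
E
```

```text
t 59.13 pos [0.6228 0.0244 0.3464] toolY yaw 26.01 z [-1.e-03 -8.e-04 -1.e+00] F [-0.4  0.3  0.9] T [-0.04  0.03  0.02] w 46.1 j7 0.47 j [-0.41  0.38  0.42  1.45 -0.16  1.34  0.47]
grip 692 [627.5  25.4] [13.6 40.2] 25.9 0.23754088029326675
flange 776 [625.8  24.7] [25.5 62. ] 26.5 0.20594938181707736
```

View pics/w46.png

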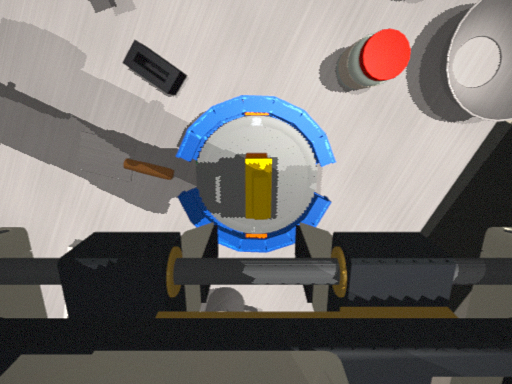

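View pics/s46c.png

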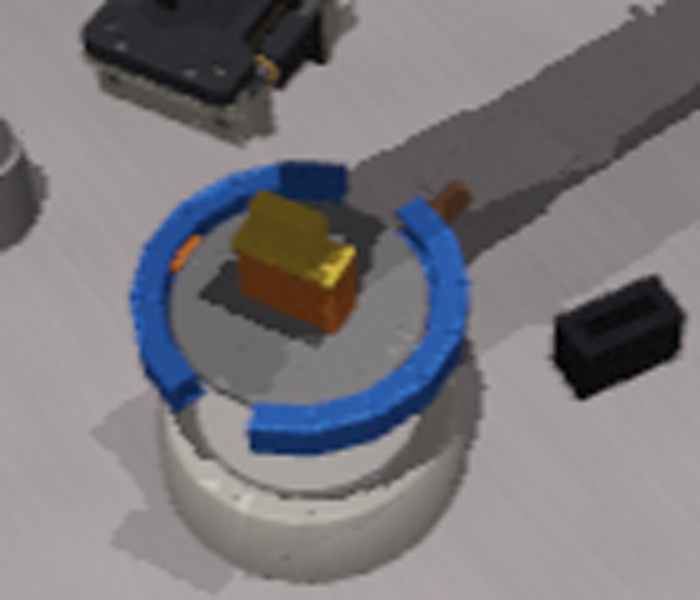

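```bash
python3 - <<'E'
from h import *
from scipy.optimize import least_squares
for tag in('w42','w46'):
    z=load(tag);P=cloud(z);d=z['d'];im=z['im'];hsv=cv2.cvtColor(im,cv2.COLOR_RGB2HSV)
    b=(hsv[...,0]>100)&(hsv[...,0]<120)&(hsv[...,1]>150)&(P[...,2]>.158)&(P[...,2]<.168)
    Q=P[b];c=np.array([.622,.0222])
    for _ in range(5):
        v=Q[:,:2]-c;k=(np.arctan2(v[:,1],v[:,0])*30).astype(int);rr=np.hypot(*v.T)
        pts=np.array([Q[k==i][np.argmax(rr[k==i]),:2] for i in np.unique(k) if (k==i).sum()>5])
        s=least_squares(lambda p:np.hypot(pts[:,0]-p[0],pts[:,1]-p[1])-.091,c,loss='soft_l1',f_scale=.001);c=s.x
    print(tag,'collar',c.round(4))
    o=(hsv[...,0]<16)&(hsv[...,1]>170)&(hsv[...,2]>120)&(np.hypot(P[...,0]-c[0],P[...,1]-c[1])<.09)&(d>0)
    for n,lo,hi in(('chute',.165,.201),('tabs',.15,.163)):
        Q=P[o&(P[...,2]>lo)&(P[...,2]<hi)]
        if len(Q): print(n,len(Q),cv2.minAreaRect(Q[:,:2].astype(np.float32)*1000))
    if tag=='w46':
        for lo,hi in((.230,.245),(.203,.212)):
            m=(P[...,2]>lo)&(P[...,2]<hi)&(d>0)&(np.hypot(P[...,0]-c[0],P[...,1]-c[1])<.05);m[240:]=0
            Q=P[m];A=np.c_[Q[:,:2]-c,np.ones(len(Q))]
            f=least_squares(lambda p:A@p-Q[:,2],[0,0,lo],loss='soft_l1',f_scale=.0005).x;print('plane',f.round(3))
    # disc plane
    m=(P[...,2]>.150)&(P[...,2]<.162)&(d>0)&(np.hypot(P[...,0]-c[0],P[...,1]-c[1])<.06)&(hsv[...,1]<60)
    Q=P[m];A=np.c_[Q[:,:2]-c,np.ones(len(Q))];print('disc',least_squares(lambda p:A@p-Q[:,2],[0,0,.156],loss='soft_l1',f_scale=.0005).x.round(4))
crop('w46',206,140,306,240,7,'w46c')
E
```

```text
w42 collar [0.6225 0.0221]
chute 704 ((623.0149536132812, 23.790836334228516), (22.61565399169922, 58.31586456298828), 26.16044807434082)
tabs 21 ((613.1127319335938, 18.57982635498047), (24.956314086914062, 147.76524353027344), 16.926794052124023)
disc [0.0004 0.0009 0.1553]
w46 collar [0.6227 0.0223]
chute 25 ((610.8721923828125, 49.876373291015625), (19.552309036254883, 0.49515771865844727), 25.56492042541504)
tabs 48 ((624.4004516601562, 22.053184509277344), (24.656696319580078, 147.51327514648438), 26.090253829956055)
plane [-0.029 -0.018  0.238]
plane [-0.06  -0.022  0.206]
disc [-0.0002  0.0012  0.1552]
```

View pics/w46c.png

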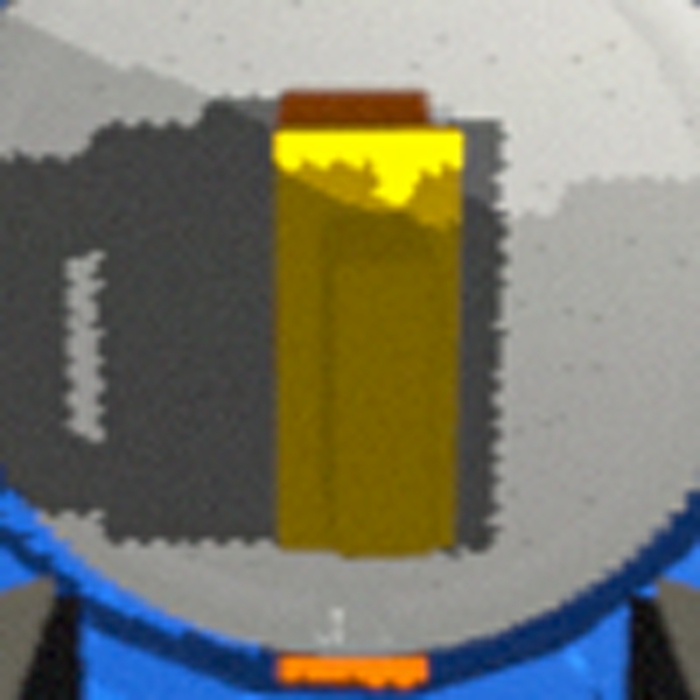

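```bash
python3 - <<'E'
from nav import *
grab('top','t47')
z=load('t47');P=cloud(z)
m=(P[...,2]>.055)&(P[...,2]<.075)&(abs(P[...,0]-.45)<.06)&(abs(P[...,1]+.33)<.1)
n,l,s,ce=cv2.connectedComponentsWithStats(m.astype(np.uint8))
for i in range(1,n):
    if s[i,4]>20: print(s[i,4],np.median(P[l==i],0).round(4))
E
```

```text
93 [ 0.4651 -0.3852  0.0644]
86 [ 0.4366 -0.2688  0.0649]
```

View pics/t47.png

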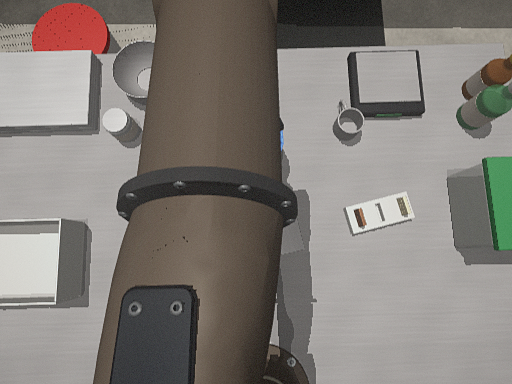

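The top view shows the milk slab (px 361,217) and white slab (px 404,205) still in the rack, with the dark slab's well empty. The mug and tin haven't moved. Handing in.

```bash
python3 -c "
from cell import arm
print(arm.sign_off(), arm.observe()['clock'])"
```

```text
the job is handed in; nothing more can be done
the job is handed in; nothing more can be done
```

I finished every step and handed the job in at about 59 s of the 72 s allowed. The sign-off gives no verdict, and I could not see the slab once it was in the bowl.

**What I did**
- **Lid:** I set it on the bowl with its tabs in the gaps and turned it clockwise to lock. It bound at about three angles on the way round and had to be re-gripped.
- **Slab:** I stood the dark slab in the feed slot, with its top at about 210 mm and centred within about 1 mm.
- **Pusher:** I pushed the slab through with the smallest yellow pusher until the flange met the rim, with about 14 N of reaction. Then I let go and rose clear.

**Last checks**
- **Lid:** it is level, with both tabs under the ledge. Its chute is about 2° from the nominal quarter turn (12° allowed) and about 1–2 mm off the bowl's axis.
- **Pusher:** the grip top is at 0.2375 m, where 0.238 m is home, so it is fully down.
- **Other things:** the milk and white slabs are within about 1 mm of where they started. The mug, tin, jar and spatula were not touched and looked unmoved in the last pictures, but I did not measure them again.

**Doubtful**
- **Pusher lean:** it leans about 2–4° in the slot's play (about 7° allowed). Its grip measures about 4 mm off the lid's axis (6 mm allowed), while the slot's geometry should allow only about 3 mm.
- **Slab in the bowl:** I infer this from the pusher's full stroke. That puts the slab's centre at about 102 mm or lower, and the limit is 110 mm.

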